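# Stone the face of a hinged ingot mould and shut it

### The arm

A 6-joint arm with a two-finger parallel gripper is mounted at the origin on a cart in front of the work surface, level with it; the furniture and walls round the work are solid. World frame = base frame: x ahead of the robot, y to its left, z up, the work surface at z = 0. Lengths are in m, angles in rad, forces in N, time in s.
With the tool pointing down it reaches from about 0.275 to 0.725 m from the base axis. Payload 5.6 kg.
Tool frame: the origin (TCP) lies at the very end of the fingers, on their centre line; the grasp point (between the pads) lies 19 mm behind it; z points along the fingers, y is the direction in which the jaws open and shut (so a half turn about z gives the same grasp; the last joint's range is limited). The gripper opens to 85 mm and grips with 20 to 120 N. Pads are 22 mm wide; open, the fingers measure 114 mm over their backs; the gripper's body (76 mm by 85 mm) begins 54 mm behind the grasp point. The pads swing forward as they close: fully open they stand 13 mm farther back than shut.
Start: joints at [1.533, 0.255, 0.108, 0, -1.424, -0.285], TCP at [0.174, 0.522, 0.231] pointing down, gripper open.
Joint ranges: [-2.95, 2.95], [-1.21, 1.97], [-1.09, 1.5], [-2.87, 1.71], [-2.94, -0.07], [-3.05, 3.05]. Speed limits (rad/s): [2.57, 2.57, 3.14, 3.14, 3.14, 3.14].

### API

Orientations are given as [roll, pitch, yaw] about the fixed x, y, z axes, in that order (R = Rz(yaw) Ry(pitch) Rx(roll)).
In Python, from cell import status, cams, job gives the robot as it stands.
- The arm moves only by the tool send_rows, never from a script. Its argument "increments" is a list of rows, each an object with "hand": the opening in per cent of the stroke, from 0 (shut) to 100 (fully open); "travel": the shift along the tool's x, y, z in mm, a list of three; "turn": the turn about the tool's z in degrees. In form: [{"hand": hand, "travel": [tx, ty, tz], "turn": turn}, ...]. A call has 1 to 10 rows; each row is the pose to reach, as a shift and turn from the pose measured when the call began, along the tool's axes at that moment; what a row does not reach only later rows make up. A row lasts 1/12 s, in which the tool goes at most 41.7 mm and 7.16 degrees, less where a joint would pass 70% of its speed; a pose out of reach is approached as far as the arm can. A call with a gripper value outside its range is refused whole. The fingers move at their own pace and stop on an object; the grip force is fixed at half the most. Time passes only in rows, so rows that repeat a pose let the fingers close. It gives the time, the measured TCP pose, the force and the opening at its end, in the units of the state.
- status.get_state(): the state, without advancing time (a new reading comes with each control period).
- cams.grab_frame(name): name is "side" or "top"; returns a dict with "color" (400x640x3 uint8, red, green, blue), "fx", "fy", "cx", "cy" (pixels), "dist" ([k1, k2, p1, p2, k3] as OpenCV has them; the pictures are not rectified), "R" (3x3) and "t" (3): a world point X has camera coordinates R X + t. Camera axes: x right, y down, z forward; pixel columns grow to the right and rows downward; lengths in m; the calibration is good to about 2 mm. A picture is of the moment at which its call begins. There is no depth.
- job.hand_in(): hands the job in, once; it reports no verdict.
The state is a dict: "clock": time; "qpos": joint angles; "qvel": joint speeds; "joint_torque": joint torques, N m; "tool_pos": TCP position; "tool_rot": TCP orientation; "wrist_force": force on the tool from outside, world axes, zero at the start; "wrist_torque": the same for the moment, N m; "gripper_width": finger opening in m.
Only numpy, scipy, OpenCV 4.12 (cv2) and the standard library are available. Lean on these libraries where they do the work, as an engineer would, in place of code of your own. Each camera call takes 0.05 s, during which the arm holds its last target.

### The job

Dress the ingot mould before the next pour: take the white stone off its holder, lay it flat across the sloping inner face of the open leaf at the closed end of the channels, reaching over all the lands, and draw it under light, steady pressure in one unbroken stroke out to the pouring mouth. Lay the stone back flat on its holder between the two cleats, then swing the leaf over by its ball handle and lower it gently until it is fully shut. Leave the other things on the bench where they are.

Things in the scene. Friction and masses are not known exactly. Their poses are not given: they have to be found in the camera images.
- mould: hinged steel ingot mould screwed to the bench. Origin on the bench top under the middle of the hinge pin; z up, y along the pin, -x to the robot's side. Foot plate x -105 to 85, y -75 to 75 mm, 8 mm thick; fixed half x -95 to -12, y -65 to 65 mm, its lands' tops at z 28 mm, channels as in the leaf. Pin axis at x 0, z 28 mm, knuckle radius 6.5 mm
- leaf (a joint): hinge of the mould's leaf, rad: 0 = shut flat on the fixed half; 2.53 = thrown open to +x on its two stops, as at the start: its inner face then slopes up away from the robot, 35 degrees from level. Leaf 130 mm along the pin, 10 to 95 mm out from it, 16 mm thick (3 mm ribs on its back), 0.45 kg; nearly free hinge, the leaf falls by its own weight either side of upright
- leaf_face (a point): mid-length point in the plane of the leaf's inner face, 64 mm from the pin axis; the stone's middle passes over it at half stroke. Axes turn with the leaf: x to its free edge, y along it to the closed end (+65 mm; pouring mouth -65 mm), z out of the face. Flush lands 10-24, 58-67, 82-95 mm from the pin, 6 mm deep channels between, shut by a land at y 49 to 65 mm, open at the mouth
- leaf_ball (a point): centre of the 24 mm black ball ending the leaf's cranked handle: 120 mm out from the pin axis, 26 mm behind the inner face's plane (above it when shut), mid-length. It runs on a 123 mm radius about the pin; a 9 mm bar joins it to the leaf
- holder: light wooden stone holder, fixed: board 56 x 136 x 12 mm with an upstanding cleat across each end; origin at the centre of its underside, y along its length. The stone lies lengthwise on the board (12 mm above the bench) between the cleats, which are 110 mm apart and 8 mm high; the long sides are open
- stone_center (a point): centre (half-way up) of the white dressing stone, a plain bar 26 x 102 x 21 mm, 0.12 kg; x across its 26 mm width, y along its length, z up through its 21 mm thickness. At the start it lies on the holder
- stone: the same white dressing stone; origin at the centre of its underside
- bench_block: bystander: flat steel block 70 x 102 x 18 mm; origin at the centre of its underside
- jar: bystander: lidded glass jar, 52 mm wide, 52 mm high; origin at the centre of its underside
- crucible_cup: bystander: open cream beaker, 47 mm wide, 44 mm high; origin at the centre of its underside
- cork_roller: bystander: lying cork roller, 31 mm thick, 75 mm long; origin at the centre of its underside
There are look-alikes about, which are no part of the job. Leave any red look-alike of the stone alone.

How it is judged:
On the way, in this order (a step that is already met when the one before it is completed fails the run):
1. the stone, lying flat across the open leaf's face, is pressed on it lightly (0.8 to 30 N) at the closed end (stone's middle more than 35 mm from the leaf's middle) (contact force between stone and mould between 0.8 and 30 N and angle between the z axis of stone_center and the z axis of leaf_face, either way round below 0.12 rad and angle between the y axis of stone_center and the x axis of leaf_face, either way round below 0.35 rad and x of stone_center in the frame of leaf_face between -0.022 and 0.022 m and z of stone_center in the frame of leaf_face between 0.007 and 0.015 m and y of stone_center in the frame of leaf_face above 0.035 m), for 0.05 s.
2. the stone, lying flat across the open leaf's face, is pressed on it lightly (0.8 to 30 N) between the closed end and the middle (contact force between stone and mould between 0.8 and 30 N and angle between the z axis of stone_center and the z axis of leaf_face, either way round below 0.12 rad and angle between the y axis of stone_center and the x axis of leaf_face, either way round below 0.35 rad and x of stone_center in the frame of leaf_face between -0.022 and 0.022 m and z of stone_center in the frame of leaf_face between 0.007 and 0.015 m and y of stone_center in the frame of leaf_face between 0.012 and 0.026 m), for 0.05 s.
3. the stone, lying flat across the open leaf's face, is pressed on it lightly (0.8 to 30 N) at the middle of the leaf (contact force between stone and mould between 0.8 and 30 N and angle between the z axis of stone_center and the z axis of leaf_face, either way round below 0.12 rad and angle between the y axis of stone_center and the x axis of leaf_face, either way round below 0.35 rad and x of stone_center in the frame of leaf_face between -0.022 and 0.022 m and z of stone_center in the frame of leaf_face between 0.007 and 0.015 m and y of stone_center in the frame of leaf_face between -0.007 and 0.007 m), for 0.05 s.
4. the stone, lying flat across the open leaf's face, is pressed on it lightly (0.8 to 30 N) between the middle and the mouth (contact force between stone and mould between 0.8 and 30 N and angle between the z axis of stone_center and the z axis of leaf_face, either way round below 0.12 rad and angle between the y axis of stone_center and the x axis of leaf_face, either way round below 0.35 rad and x of stone_center in the frame of leaf_face between -0.022 and 0.022 m and z of stone_center in the frame of leaf_face between 0.007 and 0.015 m and y of stone_center in the frame of leaf_face between -0.026 and -0.012 m), for 0.05 s.
5. the stone, lying flat across the open leaf's face, is pressed on it lightly (0.8 to 30 N) at the pouring mouth (stone's middle more than 35 mm from the leaf's middle) (contact force between stone and mould between 0.8 and 30 N and angle between the z axis of stone_center and the z axis of leaf_face, either way round below 0.12 rad and angle between the y axis of stone_center and the x axis of leaf_face, either way round below 0.35 rad and x of stone_center in the frame of leaf_face between -0.022 and 0.022 m and z of stone_center in the frame of leaf_face between 0.007 and 0.015 m and y of stone_center in the frame of leaf_face below -0.035 m), for 0.05 s.
At the end, for the whole second after the job is handed in: The leaf is shut (hinge under 0.05 rad) and at rest; the stone lies flat and still on the holder's board between the cleats, its middle within 18 mm across and 6.5 mm along of the board's middle (value of joint leaf below 0.05 rad and velocity of joint leaf below 0.05 rad/s and x of stone_center in the frame of holder between -0.018 and 0.018 m and y of stone_center in the frame of holder between -0.0065 and 0.0065 m and z of stone_center in the frame of holder between 0.019 and 0.026 m and angle between the y axis of stone_center and the y axis of holder, either way round below 0.3 rad and angle between the z axis of stone_center and the z axis of holder, either way round below 0.1 rad and linear speed of stone below 0.02 m/s); the robot touches nothing.
It fails at once if the stone is lifted off the open leaf's face in mid stroke (within 25 mm of the leaf's middle, gap of 3.5 to 12 mm) (value of joint leaf above 2.2 rad and y of stone_center in the frame of leaf_face between -0.025 and 0.025 m and x of stone_center in the frame of leaf_face between -0.04 and 0.04 m and z of stone_center in the frame of leaf_face between 0.014 and 0.0225 m).
It fails at once if the leaf is let fall or slammed shut (faster than 4 rad/s) (velocity of joint leaf below -4 rad/s).
It fails at once if the steel block, jar, beaker or cork roller is pushed aside by more than 15 mm (distance of any of bench_block, jar, crucible_cup, cork_roller from where it was at the start of the episode above 0.015 m).
It also fails if it takes over 70 s, if anything falls off the work surface, if the arm or the gripper's body presses on something with over 40 N, if the wrist force passes 120 N, or if a joint passes its speed limit or range.

## Working session

There is one attempt and no reset: what is moved stays moved. The work goes in short steps, Python scripts to look and compute and a tool call to move; the robot and the scene stay as the last step left them, time stands still between calls to the robot, and variables do not carry over. Pictures are saved under pics/ and viewed, and the job is handed in when it is done.

Besides the shell and the picture viewer there is one more tool, called after "Call:" as name([rows], argument=value, ...), one row to a line, values as JSON. send_rows: Moves the arm, as the interface text tells. Its arguments: {"type":"object","properties":{"increments":{"type":"array","items":{"type":"object","properties":{"hand":{"type":"number"},"travel":{"type":"array","items":{"type":"number"}},"turn":{"type":"number"}}}}},"required":["increments"]}

```bash
mkdir -p pics; ls; python3 - <<'E'
from cell import status,cams
import cv2
s=status.get_state(); print(s)
for n in("side","top"):
    f=cams.grab_frame(n); cv2.imwrite(f"pics/{n}0.png",f["color"][:,:,::-1]); print(n,{k:f[k] for k in f if k!="color"})
E
```

```text
pics
{'clock': 0.0, 'qpos': array([ 1.53259281e+00,  2.55753805e-01,  1.06976131e-01, -4.94977878e-04,
       -1.42392933e+00, -2.84613106e-01]), 'qvel': array([ 1.21766811e-03,  5.74543356e-05, -5.82022446e-04,  6.61643878e-04,
        1.99427128e-03, -7.43447320e-04]), 'joint_torque': array([-1.73760714e-04, -3.86626732e+01,  2.37941444e+01,  5.36535770e+00,
       -6.04244677e-03,  7.01538539e-06]), 'tool_pos': array([0.17425352, 0.52111791, 0.2303779 ]), 'tool_rot': array([ 3.13962138e+00, -6.66793478e-05, -3.22889455e-01]), 'wrist_force': array([ 0.70935421,  0.8327723 , -0.17789918]), 'wrist_torque': array([ 0.00664568,  0.03502077, -0.01706484]), 'gripper_width': 0.08544203250850985}
side {'fx': 410.50295016075216, 'fy': 410.50295016075216, 'cx': 318.69438026786446, 'cy': 202.82029433232367, 'dist': array([-0.00346508,  0.        ,  0.        ,  0.        ,  0.        ]), 'R': array([[-0.89576913, -0.44451205, -0.00258822],
       [-0.29410965,  0.5970279 , -0.74636264],
       [ 0.33331243, -0.66780739, -0.66553445]]), 't': array([0.55011701, 0.20003683, 0.81923097])}
top {'fx': 506.31907679837275, 'fy': 506.31907679837275, 'cx': 317.9579349208192, 'cy': 194.97985427366152, 'dist': array([-0.05469302,  0.        ,  0.        ,  0.        ,  0.        ]), 'R': array([[-0.0214544 , -0.99968401, -0.01309924],
       [-0.98297953,  0.02348345, -0.18220802],
       [ 0.18245806,  0.00896712, -0.98317275]]), 't': array([0.06028178, 0.5948777 , 0.91591796])}
```

View pics/side0.png

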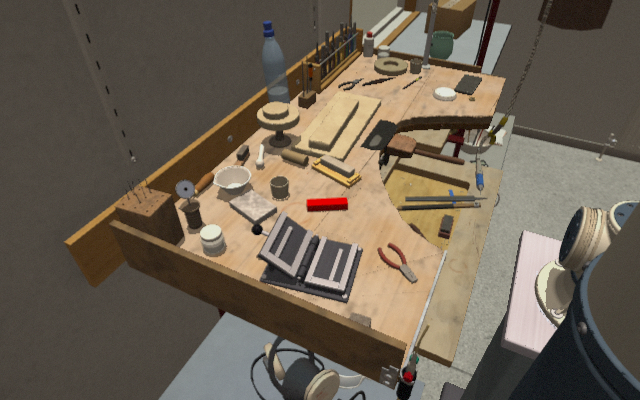

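View pics/top0.png

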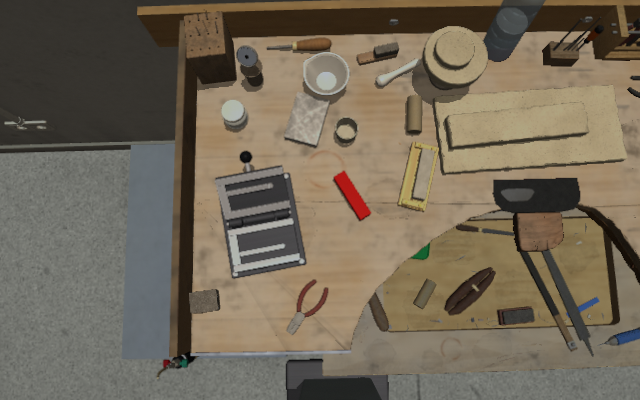

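```bash
python3 - <<'E'
import cv2
a=cv2.imread("pics/top0.png"); 
cv2.imwrite("pics/c1.png",cv2.resize(a[140:285,200:320],None,fx=4,fy=4,interpolation=cv2.INTER_CUBIC)[:580])
cv2.imwrite("pics/c2.png",cv2.resize(a[130:220,320:450],None,fx=6,fy=6,interpolation=cv2.INTER_CUBIC))
b=cv2.imread("pics/side0.png"); 
cv2.imwrite("pics/c3.png",cv2.resize(b[205:305,240:370],None,fx=6,fy=6,interpolation=cv2.INTER_CUBIC))
cv2.imwrite("pics/c4.png",cv2.resize(b[140:220,260:380],None,fx=6,fy=6,interpolation=cv2.INTER_CUBIC))
E
```

```text
(no output)
```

View pics/c1.png

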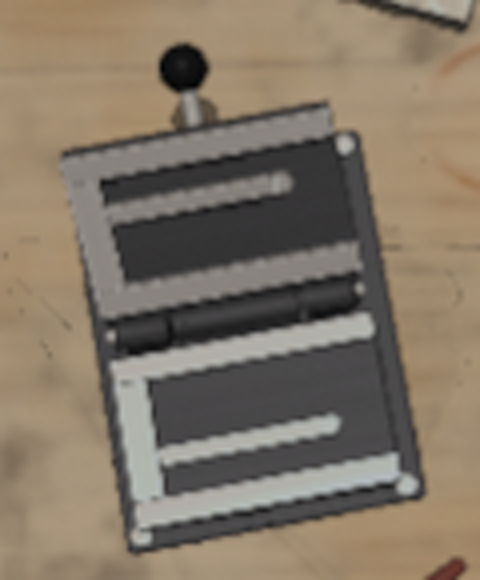

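View pics/c2.png

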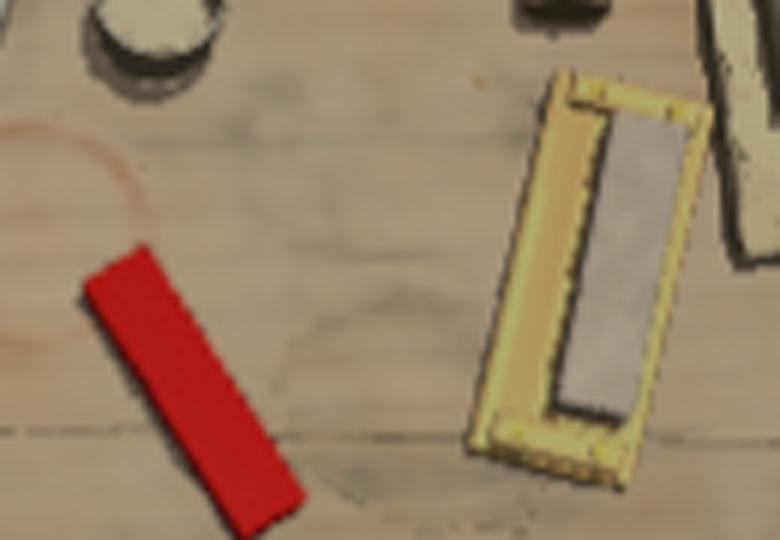

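View pics/c3.png

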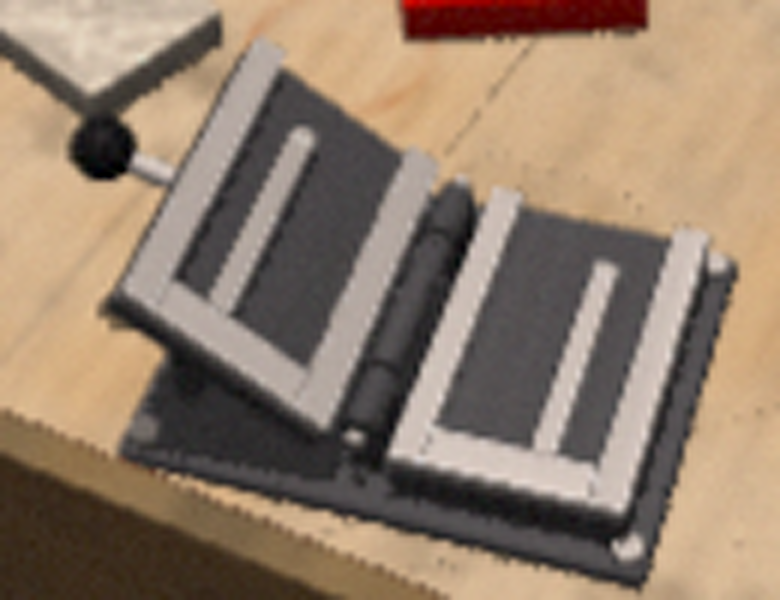

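View pics/c4.png

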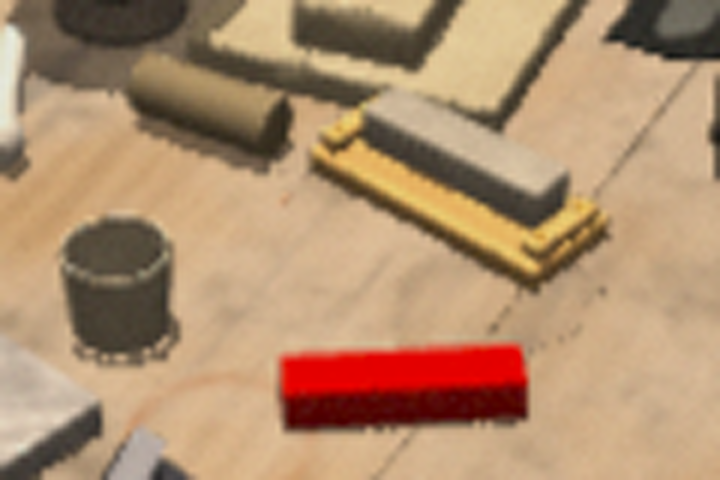

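```bash
cat > h.py <<'E'
import numpy as np, cv2, pickle
from scipy.optimize import least_squares
from cell import cams,status
try: C=pickle.load(open('cam.pkl','rb'))
except Exception:
    C={n:{k:v for k,v in cams.grab_frame(n).items() if k!='color'} for n in('side','top')}; pickle.dump(C,open('cam.pkl','wb'))
def proj(n,X):
    f=C[n];K=np.array([[f['fx'],0,f['cx']],[0,f['fy'],f['cy']],[0,0,1]])
    p,_=cv2.projectPoints(np.atleast_2d(np.array(X,float)),cv2.Rodrigues(f['R'])[0],f['t'],K,f['dist']); return p[:,0]
def px(u,v,f,ou,ov): return ((u+.5)/f-.5+ou,(v+.5)/f-.5+ov)
def T(p,X):
    X=np.atleast_2d(np.array(X,float)); c,s=np.cos(p[2]),np.sin(p[2])
    return np.c_[p[0]+c*X[:,0]-s*X[:,1],p[1]+s*X[:,0]+c*X[:,1],X[:,2]]
def fit(obs,p0):
    # obs: (cam,(u,v),(x,y,z mm))
    def r(p): return np.concatenate([(proj(n,T(p,np.array(X)/1000))[0]-np.array(uv)) for n,uv,X in obs])
    s=least_squares(r,p0,loss='soft_l1'); return s.x,r(s.x).reshape(-1,2)
def tri(uvs):
    def r(X): return np.concatenate([proj(n,X)[0]-np.array(uv) for n,uv in uvs])
    s=least_squares(r,[.4,.2,.02]); return s.x,r(s.x)
E
cat > m.py <<'E'
from h import *
np.set_printoptions(precision=4,suppress=True)
t=lambda u,v:px(u,v,4,200,140); s=lambda u,v:px(u,v,6,240,205)
obs=[('top',t(113,365),(-12,65,28)),('top',t(372,318),(-12,-65,28)),('top',t(137,525),(-95,65,28)),('top',t(398,465),(-95,-65,28)),
('top',t(130,552),(-105,75,8)),('top',t(424,492),(-105,-75,8)),('top',t(355,130),(85,-75,8)),
('side',s(392,462),(-12,65,28)),('side',s(628,515),(-95,65,28)),('side',s(708,237),(-95,-65,28)),('side',s(500,190),(-12,-65,28)),('side',s(122,455),(85,75,8)),('side',s(640,580),(-105,75,4)),('side',s(738,265),(-105,-75,8))]
p,r=fit(obs,[.35,.2,.1]); print('mould',p); print(r)
b,e=tri([('top',t(184,68)),('side',s(103,147))]); print('ball',b,e)
a=2.53
# leaf dir at angle a: shut dir -x, opens over top
d=lambda o,z,a:(-o*np.cos(a)+z*-1*np.sin(a)*-1*-1, 0, 0)
def leafpt(o,y,n,a): # o out, n along face normal (out of face)
    ux,uz=-np.cos(a),np.sin(a)   # out direction
    nx,nz=-np.sin(a),-np.cos(a)   # normal: at a=0 points -z
    return (o*ux+n*nx,y,28+o*uz+n*nz)
print('ballpred',T(p,np.array(leafpt(120,0,-26,a))/1000), 'face',T(p,np.array(leafpt(64,0,0,a))/1000))
t=lambda u,v:px(u,v,6,320,130); s=lambda u,v:px(u,v,6,260,140)
obs=[('top',t(615,110),(13,51,33)),('top',t(690,125),(-13+0,51,33)),]
# stone: frame at center; y along length toward far; world +x up
obs=[('top',t(615,108),(13,51,33)),('top',t(692,125),(-13,51,33)),('top',t(632,422),(-13,-51,33)),('top',t(557,405),(13,-51,33)),
('side',s(395,88),(-13,51,33)),('side',s(365,105),(13,51,33)),('side',s(568,178),(-13,-51,33)),('side',s(538,193),(13,-51,33))]
ps,r=fit(obs,[.45,-.1,-1.7]); print('stone',ps); print(r)
obs=[('top',t(468,450),(28,-68,12)),('top',t(622,488),(-28,-68,12)),('top',t(560,72),(28,68,12)),('side',s(312,152),(28,68,12)),('side',s(537,282),(28,-68,5)),('top',t(712,105),(-28,68,12))]
ph,r=fit(obs,[.45,-.1,-1.7]); print('holder',ph); print(r)
E
python3 m.py
```

```text
mould [0.558  0.1649 0.1751]
[[-1.1012 -0.4251]
 [-0.6219 -1.6253]
 [-0.0296  1.61  ]
 [ 0.8976  3.4198]
 [-0.6261  1.2162]
 [ 0.8422  1.2638]
 [ 0.2074 -0.6237]
 [-1.0431 -0.7576]
 [-0.3346 -0.0928]
 [ 0.3824 -0.5435]
 [-1.2168 -0.3566]
 [-1.6312 -0.4419]
 [ 0.8957  1.5008]
 [ 0.1531 -1.3914]]
ball [0.6698 0.183  0.076 ] [ 0.0277  0.0696 -0.0797 -0.0231]
ballpred [[0.6694 0.1846 0.0756]] face [[0.6096 0.174  0.0647]]
stone [ 0.6384 -0.1613 -1.4426]
[[  2.3585   0.3513]
 [-23.26    -0.5855]
 [ -3.7295  -0.3003]
 [ 21.7852   0.5519]
 [ -7.6638   7.7753]
 [  0.408   -0.3   ]
 [ -0.4102   0.0717]
 [  7.1365  -7.9079]]
holder [ 0.6486 -0.1082 -1.7779]
[[  5.2834   2.0809]
 [-48.0752  -9.2947]
 [  0.1752   0.4666]
 [  0.3463  -0.3258]
 [  2.7355  -1.0278]
 [-52.1979  -9.8458]]
```

```bash
sed -i "s/(398,465)/(399,477)/; s/(137,525)/(137,529)/" m.py; python3 - <<'E'
s=open('m.py').read()
i=s.index("obs=[('top',t(615,108)")
a,b=s[:i],s[i:]
b=b.replace("(13,","(@,").replace("(-13,","(13,").replace("(@,","(-13,").replace("(28,","(@,").replace("(-28,","(28,").replace("(@,","(-28,")
open('m.py','w').write(a+b)
E
python3 m.py
```

```text
mould [0.5577 0.1648 0.1744]
[[-1.0857 -0.3086]
 [-0.5949 -1.4631]
 [-0.0437  0.7358]
 [ 0.6452  0.5927]
 [-0.6442  1.3371]
 [ 0.8374  1.4381]
 [ 0.2675 -0.4733]
 [-0.9347 -0.7286]
 [-0.2284 -0.0387]
 [ 0.5208 -0.4912]
 [-1.0784 -0.3248]
 [-1.5194 -0.4406]
 [ 0.997   1.558 ]
 [ 0.2918 -1.3367]]
ball [0.6698 0.183  0.076 ] [ 0.0277  0.0696 -0.0797 -0.0231]
ballpred [[0.6692 0.1845 0.0756]] face [[0.6093 0.1739 0.0647]]
stone [ 0.6385 -0.1627 -1.8233]
[[-0.0476  0.17  ]
 [-0.1076  0.2014]
 [ 0.1704 -0.2473]
 [-0.3354 -0.3751]
 [ 0.5385 -0.7118]
 [-0.5124  0.5584]
 [ 0.7928 -1.4453]
 [-0.1436  0.5391]]
holder [ 0.6386 -0.1562 -1.8466]
[[-0.2628 -0.0006]
 [ 1.4496  0.5782]
 [-0.7609 -0.5666]
 [-0.6576 -0.1937]
 [-0.4334  0.8384]
 [ 0.66    0.5484]]
```

```bash
cat > g.py <<'E'
from h import *
def unproj(n,uv,z):
    s=least_squares(lambda q:proj(n,[q[0],q[1],z])[0]-np.array(uv),[.6,-.1]); return s.x
E
python3 - <<'E'
from g import *
ps=[.6385,-.1627,-1.8233]
c,s=np.cos(ps[2]),np.sin(ps[2])
for z in(0,.01,.02):
  for uv in((740,265),(705,30)):
    w=unproj('top',px(*uv,6,320,130),z); d=w-ps[:2]; print(z,uv,w,'stone frame',d@[c,s],d@[-s,c])
E
```

```text
0 (740, 265) [ 0.64433943 -0.20908912] stone frame 0.04345925566156997 0.017243612940310182
0 (705, 30) [ 0.72786871 -0.20265982] stone frame 0.01636579346167548 0.09651795227751458
0.01 (740, 265) [ 0.64210696 -0.20664114] stone frame 0.04164664196809221 0.014470353323952885
0.01 (705, 30) [ 0.72480896 -0.20027552] stone frame 0.014821515105434313 0.09295955466648759
0.02 (740, 265) [ 0.63987448 -0.20419316] stone frame 0.03983402827461549 0.011697093707593217
0.02 (705, 30) [ 0.7217492  -0.19789122] stone frame 0.013277236749193124 0.08940115705546034
```

```bash
cat > go.py <<'E'
import sys,numpy as np
from cell import status
from scipy.spatial.transform import Rotation as R
s=status.get_state(); 
x,y,z,yaw=[float(a) for a in sys.argv[1:5]]
M=R.from_euler('xyz',s['tool_rot']).as_matrix()
d=M.T@(np.array([x,y,z])-s['tool_pos'])*1000
# yaw from tool x
cy=np.arctan2(M[1,0],M[0,0]); t=-np.degrees((yaw-cy+np.pi/2)%np.pi-np.pi/2)
print('t',round(s['clock'],2),'pos',s['tool_pos'].round(4),'yaw',cy.round(4),'w',round(s['gripper_width'],4),'f',s['wrist_force'].round(1)); print('travel',d.round(1),'turn',t.round(2),'rows',np.linalg.norm(d)/41.7)
E
python3 go.py .6337 -.1615 .15 -.2525
```

```text
t 0.2 pos [0.1743 0.5213 0.2308] yaw -0.3228 w 0.0851 f [0.  0.3 0.3]
travel [652.3 501.8  81.3] turn -4.03 rows 19.830902330485184
```

Call:
send_rows([
  {"hand": 60, "travel": [330, 250, 40], "turn": -2},
  {"hand": 60, "travel": [330, 250, 40], "turn": -2},
  {"hand": 60, "travel": [330, 250, 40], "turn": -2},
  {"hand": 60, "travel": [330, 250, 40], "turn": -2},
  {"hand": 60, "travel": [330, 250, 40], "turn": -2},
  {"hand": 60, "travel": [330, 250, 40], "turn": -2},
  {"hand": 60, "travel": [330, 250, 40], "turn": -2},
  {"hand": 60, "travel": [330, 250, 40], "turn": -2},
  {"hand": 60, "travel": [652, 502, 81], "turn": -4},
  {"hand": 60, "travel": [652, 502, 81], "turn": -4},
])

```text
clock: 1.03
tool_pos: [0.408, 0.1766, 0.1908]
tool_rot: [3.141, -0.0, -0.251]
wrist_force: [1.0, 0.8, 0.2]
gripper_width: 0.0514
```

```bash
python3 go.py .6337 -.1615 .15 -.2525
```

```text
t 1.03 pos [0.408  0.1766 0.1908] yaw -0.2509 w 0.0514 f [1.  0.8 0.2]
travel [302.6 271.4  41.1] turn 0.09 rows 9.798440897546477
```

Call:
send_rows([
  {"hand": 55, "travel": [302.6, 271.4, 41], "turn": 0.1},
  {"hand": 55, "travel": [302.6, 271.4, 41], "turn": 0.1},
  {"hand": 55, "travel": [302.6, 271.4, 41], "turn": 0.1},
  {"hand": 55, "travel": [302.6, 271.4, 41], "turn": 0.1},
  {"hand": 55, "travel": [302.6, 271.4, 41], "turn": 0.1},
  {"hand": 55, "travel": [302.6, 271.4, 41], "turn": 0.1},
  {"hand": 55, "travel": [302.6, 271.4, 41], "turn": 0.1},
  {"hand": 55, "travel": [302.6, 271.4, 41], "turn": 0.1},
  {"hand": 55, "travel": [302.6, 271.4, 41], "turn": 0.1},
  {"hand": 55, "travel": [302.6, 271.4, 41], "turn": 0.1},
])

```text
clock: 1.87
tool_pos: [0.6344, -0.164, 0.1491]
tool_rot: [3.141, 0.001, -0.254]
wrist_force: [0.6, 0.3, 0.5]
gripper_width: 0.047
```

Call:
send_rows([
  {"hand": 55, "travel": [0, 0, 30], "turn": 0},
  {"hand": 55, "travel": [0, 0, 60], "turn": 0},
  {"hand": 55, "travel": [0, 0, 80], "turn": 0},
  {"hand": 55, "travel": [0, 0, 80], "turn": 0},
])

```text
clock: 2.2
tool_pos: [0.6307, -0.1638, 0.063]
tool_rot: [3.14, 0.011, -0.255]
wrist_force: [-0.6, 0.6, -1.2]
gripper_width: 0.0469
```

```bash
python3 go.py .6337 -.1615 .017 -.2525; cat > snap.py <<'E'
import sys,cv2
from cell import cams
n,o,r0,r1,c0,c1,k=sys.argv[1:8]
f=cams.grab_frame(n)['color'][:,:,::-1]; cv2.imwrite('pics/'+o+'_full.png',f)
cv2.imwrite('pics/'+o+'.png',cv2.resize(f[int(r0):int(r1),int(c0):int(c1)],None,fx=int(k),fy=int(k),interpolation=cv2.INTER_CUBIC))
E
python3 snap.py side d1 100 220 260 400 5; python3 snap.py top d2 100 230 340 480 4
```

```text
t 2.2 pos [ 0.6307 -0.1638  0.063 ] yaw -0.2551 w 0.0469 f [-0.6  0.6 -1.2]
travel [ 2.8 -3.  46. ] turn -0.15 rows 1.107301484559361
```

View pics/d1.png

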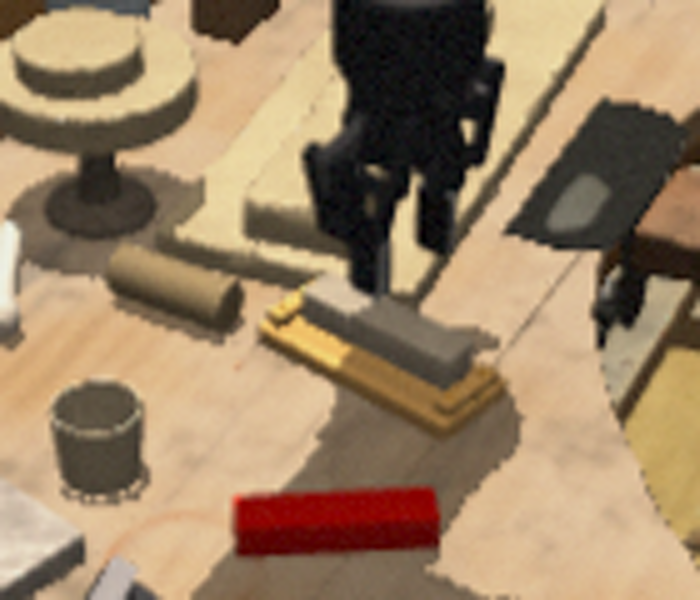

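View pics/d2.png

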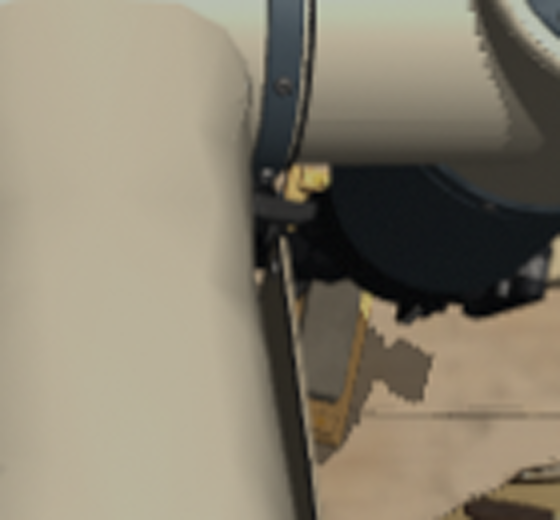

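Call:
send_rows([
  {"hand": 55, "travel": [2.8, -3, 15], "turn": 0},
  {"hand": 55, "travel": [2.8, -3, 26], "turn": 0},
  {"hand": 55, "travel": [2.8, -3, 26], "turn": 0},
  {"hand": 55, "travel": [2.8, -3, 26], "turn": 0},
])

```text
clock: 2.63
tool_pos: [0.6375, -0.1621, 0.0436]
tool_rot: [3.139, 0.002, -0.253]
wrist_force: [-0.2, -0.1, -0.1]
gripper_width: 0.0469
```

```bash
python3 go.py .6337 -.1615 .017 -.2525;python3 snap.py side d3 100 220 260 400 5
```

```text
t 2.63 pos [ 0.6375 -0.1621  0.0436] yaw -0.2528 w 0.0469 f [-0.2 -0.1 -0.1]
travel [-3.8  0.4 26.6] turn -0.02 rows 0.6439306921152013
```

View pics/d3.png

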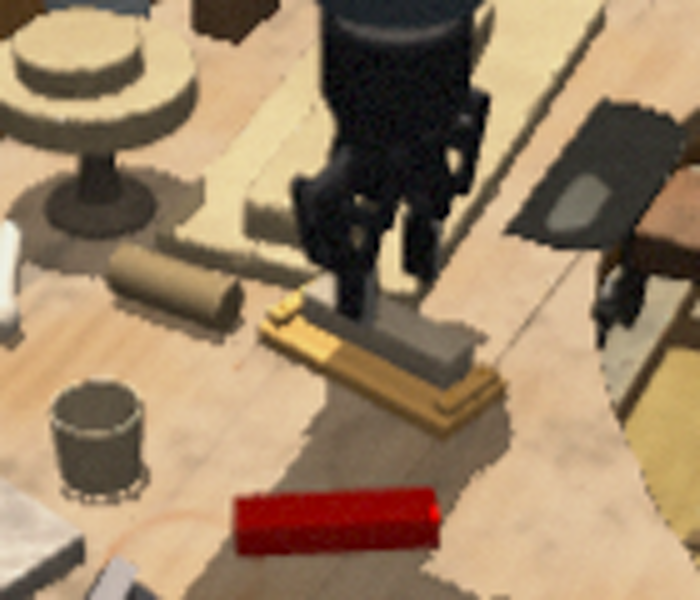

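Call:
send_rows([
  {"hand": 55, "travel": [-3.5, 0.4, 10], "turn": 0},
  {"hand": 55, "travel": [-3.5, 0.4, 20], "turn": 0},
  {"hand": 55, "travel": [-3.5, 0.4, 27], "turn": 0},
  {"hand": 55, "travel": [-3.5, 0.4, 27], "turn": 0},
  {"hand": 55, "travel": [-3.5, 0.4, 27], "turn": 0},
])

```text
clock: 3.1
tool_pos: [0.6342, -0.1619, 0.0168]
tool_rot: [3.139, 0.002, -0.253]
wrist_force: [0.2, 0.1, 0.5]
gripper_width: 0.0471
```

```bash
python3 go.py .6337 -.1615 .017 -.2525;python3 snap.py side d4 100 220 260 400 5
```

```text
t 3.1 pos [ 0.6342 -0.1619  0.0168] yaw -0.2527 w 0.0471 f [0.2 0.1 0.5]
travel [-0.6 -0.2 -0.2] turn -0.01 rows 0.015657858427613615
```

View pics/d4.png

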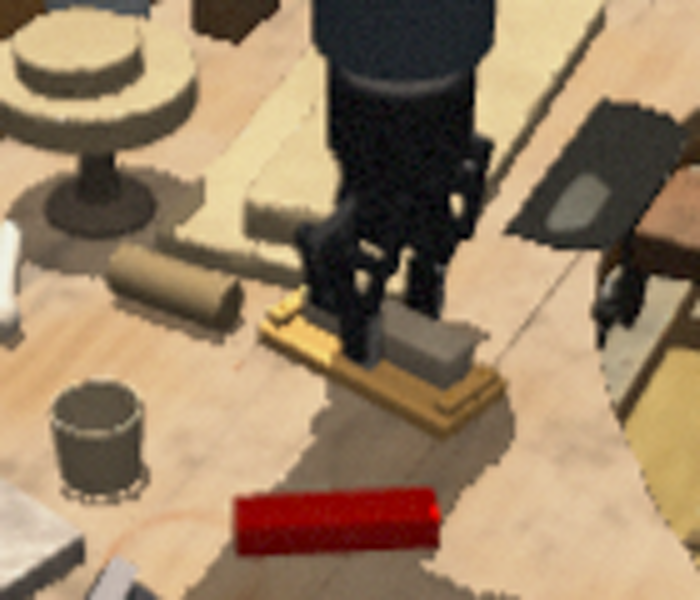

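Call:
send_rows([
  {"hand": 40, "travel": [0, 0, 0], "turn": 0},
  {"hand": 25, "travel": [0, 0, 0], "turn": 0},
  {"hand": 15, "travel": [0, 0, 0], "turn": 0},
  {"hand": 10, "travel": [0, 0, 0], "turn": 0},
  {"hand": 10, "travel": [0, 0, 0], "turn": 0},
  {"hand": 10, "travel": [0, 0, 0], "turn": 0},
])

```text
clock: 3.65
tool_pos: [0.6353, -0.1621, 0.0183]
tool_rot: [3.139, -0.001, -0.252]
wrist_force: [-0.8, -0.1, 5.7]
gripper_width: 0.0242
```

Call:
send_rows([
  {"hand": 10, "travel": [0, 0, -15], "turn": 0},
  {"hand": 10, "travel": [0, 0, -40], "turn": 0},
  {"hand": 10, "travel": [0, 0, -70], "turn": 0},
  {"hand": 10, "travel": [0, 0, -100], "turn": 0},
  {"hand": 10, "travel": [0, 0, -120], "turn": 0},
  {"hand": 10, "travel": [0, 0, -120], "turn": 0},
])

```text
clock: 4.15
tool_pos: [0.6375, -0.1623, 0.1434]
tool_rot: [3.14, -0.009, -0.252]
wrist_force: [-0.2, 0.3, -0.2]
gripper_width: 0.0243
```

```bash
python3 snap.py side d5 60 220 260 420 4; python3 snap.py top d5t 0 400 0 640 1; python3 go.py .6015 .2182 .15 .1744
```

```text
t 4.25 pos [ 0.6351 -0.1614  0.1381] yaw -0.2526 w 0.0245 f [ 0.2  0.4 -1.6]
travel [-127.4 -359.1  -12.6] turn -24.46 rows 9.143047066493105
```

View pics/d5.png

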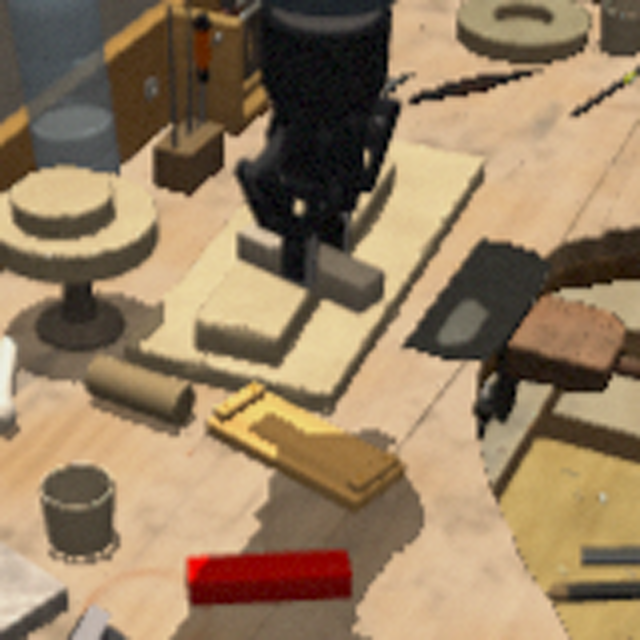

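View pics/d5t.png

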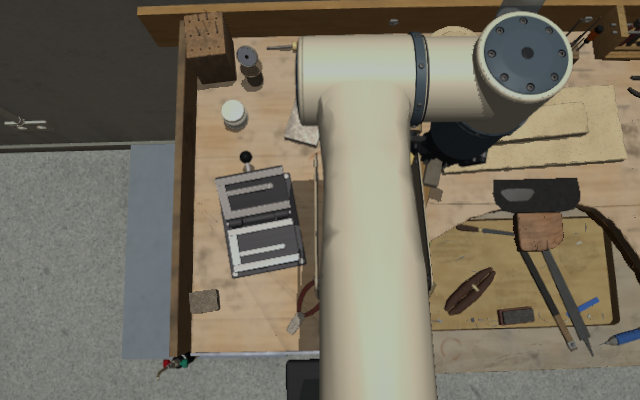

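Call:
send_rows([
  {"hand": 10, "travel": [0, 0, 30], "turn": 0},
  {"hand": 10, "travel": [0, 0, 60], "turn": 0},
  {"hand": 10, "travel": [0, 0, 90], "turn": 0},
  {"hand": 10, "travel": [-1, 0, 110], "turn": 0},
  {"hand": 10, "travel": [-1, 0, 119], "turn": 0},
  {"hand": 10, "travel": [-1, 0, 119], "turn": 0},
  {"hand": 10, "travel": [-1, 0, 119], "turn": 0},
  {"hand": 10, "travel": [-1, 0, 119], "turn": 0},
])

```text
clock: 4.92
tool_pos: [0.6335, -0.1612, 0.0179]
tool_rot: [3.14, 0.001, -0.253]
wrist_force: [-0.1, -1.0, -1.0]
gripper_width: 0.0247
```

Call:
send_rows([
  {"hand": 45, "travel": [0, 0, 0], "turn": 0},
  {"hand": 45, "travel": [0, 0, 0], "turn": 0},
  {"hand": 45, "travel": [3, 0, -4.5], "turn": 0},
  {"hand": 45, "travel": [3, 0, -4.5], "turn": 0},
  {"hand": 30, "travel": [3, 0, -4.5], "turn": 0},
  {"hand": 15, "travel": [3, 0, -4.5], "turn": 0},
  {"hand": 10, "travel": [3, 0, -4.5], "turn": 0},
  {"hand": 10, "travel": [3, 0, -4.5], "turn": 0},
  {"hand": 10, "travel": [3, 0, -4.5], "turn": 0},
  {"hand": 10, "travel": [3, 0, -4.5], "turn": 0},
])

```text
clock: 5.75
tool_pos: [0.637, -0.1621, 0.0232]
tool_rot: [3.14, -0.001, -0.253]
wrist_force: [0.5, -0.4, 4.7]
gripper_width: 0.024
```

Call:
send_rows([
  {"hand": 10, "travel": [0, 0, -15], "turn": 0},
  {"hand": 10, "travel": [0, 0, -40], "turn": 0},
  {"hand": 10, "travel": [0, 0, -70], "turn": 0},
  {"hand": 10, "travel": [0, 0, -100], "turn": 0},
  {"hand": 10, "travel": [0, 0, -140], "turn": 0},
  {"hand": 10, "travel": [0, 0, -150], "turn": 0},
  {"hand": 10, "travel": [0, 0, -150], "turn": 0},
])

```text
clock: 6.33
tool_pos: [0.6386, -0.1621, 0.1773]
tool_rot: [3.141, -0.008, -0.252]
wrist_force: [0.6, 0.2, -1.5]
gripper_width: 0.024
```

```bash
python3 snap.py side d6 60 220 260 420 4; python3 snap.py top d6t 130 230 400 460 6; python3 - <<'E'
from m import *
E
python3 go.py .6015 .2182 .15 .1744
```

```text
mould [0.5577 0.1648 0.1744]
[[-1.0857 -0.3086]
 [-0.5949 -1.4631]
 [-0.0437  0.7358]
 [ 0.6452  0.5927]
 [-0.6442  1.3371]
 [ 0.8374  1.4381]
 [ 0.2675 -0.4733]
 [-0.9347 -0.7286]
 [-0.2284 -0.0387]
 [ 0.5208 -0.4912]
 [-1.0784 -0.3248]
 [-1.5194 -0.4406]
 [ 0.997   1.558 ]
 [ 0.2918 -1.3367]]
ball [0.6698 0.183  0.076 ] [ 0.0277  0.0696 -0.0797 -0.0231]
ballpred [[0.6692 0.1845 0.0756]] face [[0.6093 0.1739 0.0647]]
stone [ 0.6385 -0.1627 -1.8233]
[[-0.0476  0.17  ]
 [-0.1076  0.2014]
 [ 0.1704 -0.2473]
 [-0.3354 -0.3751]
 [ 0.5385 -0.7118]
 [-0.5124  0.5584]
 [ 0.7928 -1.4453]
 [-0.1436  0.5391]]
holder [ 0.6386 -0.1562 -1.8466]
[[-0.2628 -0.0006]
 [ 1.4496  0.5782]
 [-0.7609 -0.5666]
 [-0.6576 -0.1937]
 [-0.4334  0.8384]
 [ 0.66    0.5484]]
t 6.43 pos [ 0.6365 -0.1614  0.1722] yaw -0.2527 w 0.0243 f [ 0.9 -0.5 -2.6]
travel [-128.7 -358.8   22.1] turn -24.47 rows 9.156015436641857
```

View pics/d6.png

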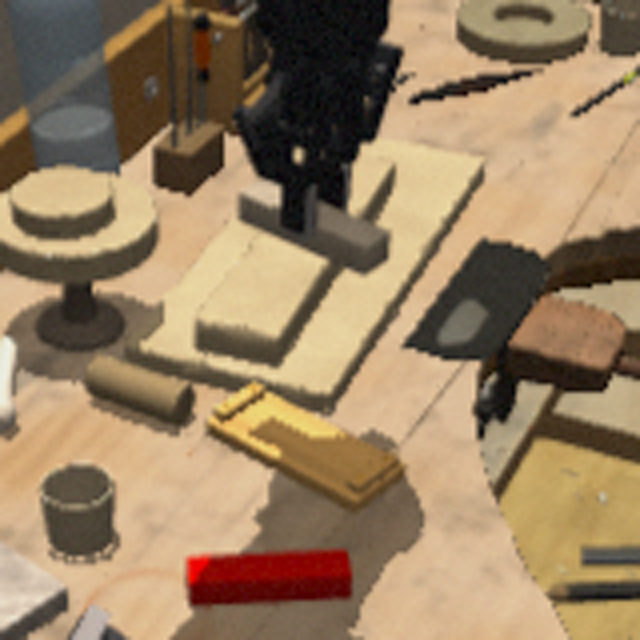

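```bash
python3 - <<'E'
from g import *
for z in(0,.03,.06,.1):
    print(z,[unproj('top',uv,z).round(3) for uv in((176,200),(192,200),(196,200))],[unproj('side',uv,z).round(3) for uv in((250,295),(255,285),(250,320))])
E
python3 go.py .5930 .2177 .16 .1744
python3 snap.py top e0 60 300 140 300 3
```

```text
0 [array([0.603, 0.337]), array([0.602, 0.304]), array([0.602, 0.296])] [array([0.627, 0.288]), array([0.632, 0.263]), array([0.595, 0.337])]
0.03 [array([0.597, 0.328]), array([0.597, 0.296]), array([0.596, 0.288])] [array([0.612, 0.305]), array([0.617, 0.28 ]), array([0.581, 0.352])]
0.06 [array([0.592, 0.319]), array([0.591, 0.288]), array([0.591, 0.281])] [array([0.597, 0.321]), array([0.601, 0.298]), array([0.568, 0.366])]
0.1 [array([0.585, 0.308]), array([0.584, 0.278]), array([0.584, 0.27 ])] [array([0.577, 0.343]), array([0.581, 0.322]), array([0.549, 0.385])]
t 6.43 pos [ 0.6365 -0.1614  0.1722] yaw -0.2527 w 0.0243 f [ 0.9 -0.5 -2.6]
travel [-136.8 -356.2   12.1] turn -24.47 rows 9.154204060139138
```

View pics/e0.png

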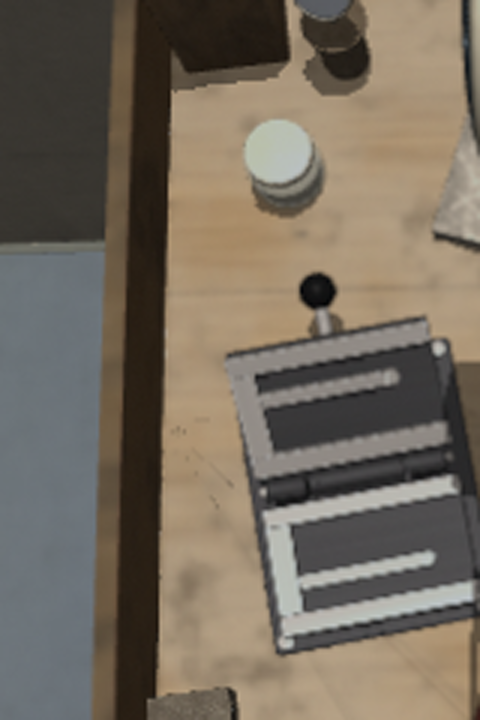

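Call:
send_rows([
  {"hand": 10, "travel": [-137, -356, 5], "turn": -24.5},
  {"hand": 10, "travel": [-137, -356, 5], "turn": -24.5},
  {"hand": 10, "travel": [-137, -356, 5], "turn": -24.5},
  {"hand": 10, "travel": [-137, -356, 5], "turn": -24.5},
  {"hand": 10, "travel": [-137, -356, 5], "turn": -24.5},
  {"hand": 10, "travel": [-137, -356, 5], "turn": -24.5},
  {"hand": 10, "travel": [-137, -356, 5], "turn": -24.5},
  {"hand": 10, "travel": [-137, -356, 5], "turn": -24.5},
  {"hand": 10, "travel": [-137, -356, 5], "turn": -24.5},
  {"hand": 10, "travel": [-137, -356, 5], "turn": -24.5},
])

```text
clock: 7.32
tool_pos: [0.59, 0.2232, 0.163]
tool_rot: [-3.141, 0.007, 0.18]
wrist_force: [1.8, -0.2, -1.4]
gripper_width: 0.0242
```

Call:
send_rows([
  {"hand": 10, "travel": [0, 0, 0], "turn": 0},
  {"hand": 10, "travel": [0, 0, 0], "turn": 0},
])

```text
clock: 7.48
tool_pos: [0.5885, 0.2237, 0.1604]
tool_rot: [3.141, 0.012, 0.181]
wrist_force: [-0.3, -1.9, -1.5]
gripper_width: 0.0242
```

```bash
python3 go.py .5930 .2177 .11 .1744; python3 snap.py side f0 120 320 200 400 3;  python3 snap.py top f0t 0 400 0 640 1
```

```text
t 7.48 pos [0.5885 0.2237 0.1604] yaw 0.1812 w 0.0242 f [-0.3 -1.9 -1.5]
travel [ 3.9  6.7 50.4] turn 0.39 rows 1.2222163045779295
```

View pics/f0.png

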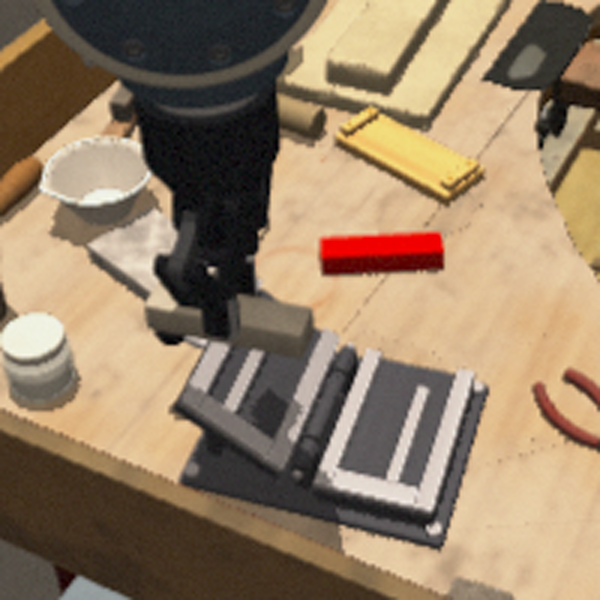

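View pics/f0t.png

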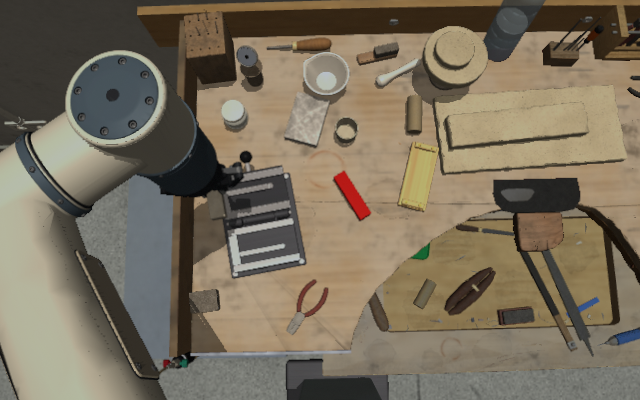

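Call:
send_rows([
  {"hand": 10, "travel": [3.9, 6.7, 10], "turn": 0.4},
  {"hand": 10, "travel": [3.9, 6.7, 30], "turn": 0.4},
  {"hand": 10, "travel": [3.9, 6.7, 52], "turn": 0.4},
  {"hand": 10, "travel": [3.9, 6.7, 52], "turn": 0.4},
  {"hand": 10, "travel": [3.9, 6.7, 52], "turn": 0.4},
  {"hand": 10, "travel": [3.9, 6.7, 52], "turn": 0.4},
])

```text
clock: 8.08
tool_pos: [0.5951, 0.215, 0.1108]
tool_rot: [3.141, 0.008, 0.171]
wrist_force: [0.3, -0.1, -1.0]
gripper_width: 0.0239
```

```bash
python3 go.py .5930 .2177 .094 .1744; python3 snap.py side f1 180 300 220 360 5;  python3 snap.py top f1t 140 260 180 320 5
```

```text
t 8.08 pos [0.5951 0.215  0.1108] yaw 0.1707 w 0.0239 f [ 0.3 -0.1 -1. ]
travel [-1.5 -3.1 16.8] turn -0.21 rows 0.4117021035179719
```

View pics/f1.png

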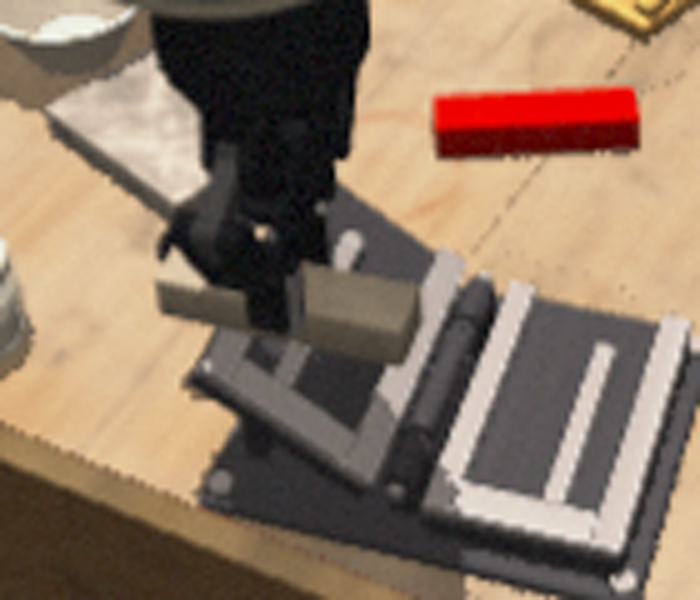

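View pics/f1t.png

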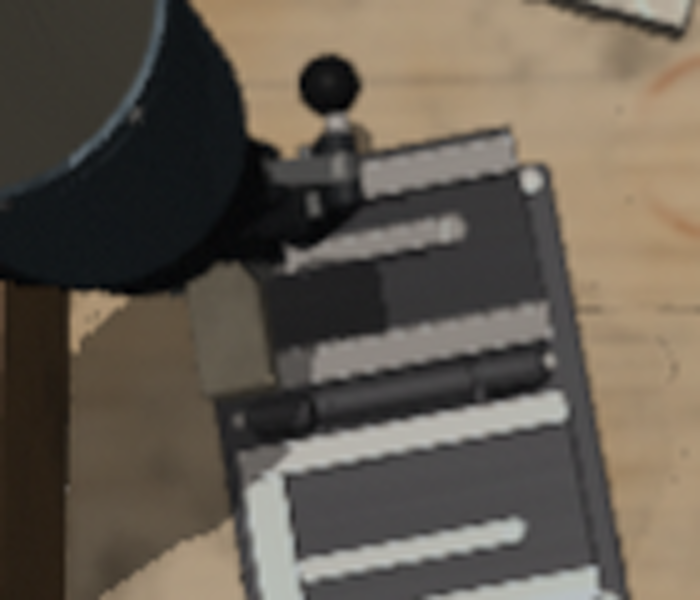

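Call:
send_rows([
  {"hand": 10, "travel": [-1, -3, 5], "turn": -0.2},
  {"hand": 10, "travel": [-1, -3, 10], "turn": -0.2},
  {"hand": 10, "travel": [-1, -3, 15], "turn": -0.2},
  {"hand": 10, "travel": [-1, -3, 17], "turn": -0.2},
  {"hand": 10, "travel": [-1, -3, 17], "turn": -0.2},
])

```text
clock: 8.6
tool_pos: [0.5932, 0.2186, 0.0939]
tool_rot: [3.141, 0.008, 0.175]
wrist_force: [-0.0, -0.0, -2.1]
gripper_width: 0.0241
```

Call:
send_rows([
  {"hand": 10, "travel": [0, 0, 1], "turn": 0},
  {"hand": 10, "travel": [0, 0, 2], "turn": 0},
  {"hand": 10, "travel": [0, 0, 3], "turn": 0},
])

```text
clock: 8.85
tool_pos: [0.5933, 0.2185, 0.0926]
tool_rot: [3.141, 0.007, 0.176]
wrist_force: [-7.3, -1.2, 12.1]
gripper_width: 0.0241
```

Call:
send_rows([
  {"hand": 10, "travel": [0, 0, 1], "turn": 0},
  {"hand": 10, "travel": [0, 0, 2], "turn": 0},
  {"hand": 10, "travel": [0, 0, 3], "turn": 0},
])

```text
clock: 9.1
tool_pos: [0.5933, 0.2185, 0.0921]
tool_rot: [3.141, 0.005, 0.176]
wrist_force: [-9.6, -0.2, 16.6]
gripper_width: 0.0241
```

Call:
send_rows([
  {"hand": 10, "travel": [0, 0, 4], "turn": 0},
  {"hand": 10, "travel": [0, 0, 5], "turn": 0},
  {"hand": 10, "travel": [0, 0, 6], "turn": 0},
])

```text
clock: 9.35
tool_pos: [0.5931, 0.2184, 0.0909]
tool_rot: [3.141, 0.003, 0.178]
wrist_force: [-15.3, -2.0, 24.9]
gripper_width: 0.0241
```

```bash
python3 go.py .5930 .2177 .072 .1744; python3 snap.py side f2 180 300 220 360 5
```

```text
t 9.35 pos [0.5931 0.2184 0.0909] yaw 0.1777 w 0.0241 f [-15.3  -2.   24.9]
travel [-0.2  0.6 18.9] turn 0.19 rows 0.45255695605901947
```

View pics/f2.png

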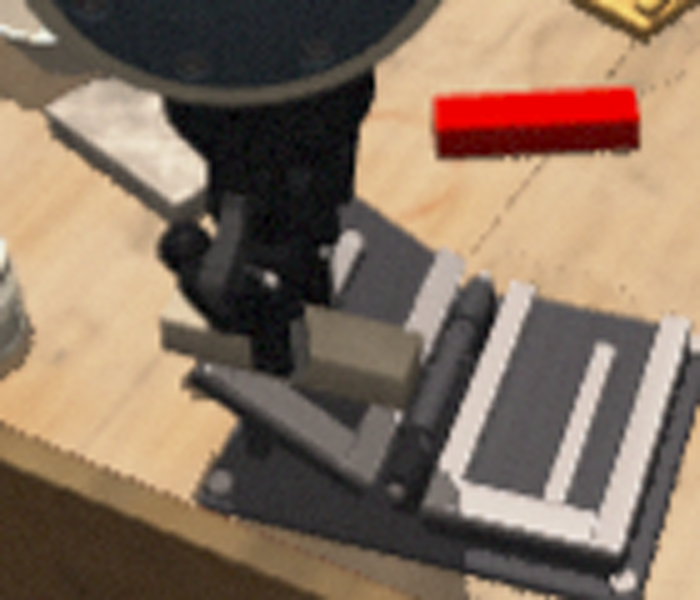

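Call:
send_rows([
  {"hand": 26, "travel": [0, 0, 4], "turn": 0},
  {"hand": 27, "travel": [0, 0, 4], "turn": 0},
])

```text
clock: 9.57
tool_pos: [0.5931, 0.2183, 0.0911]
tool_rot: [3.141, -0.0, 0.179]
wrist_force: [-11.7, -1.6, 20.0]
gripper_width: 0.0242
```

Call:
send_rows([
  {"hand": 28, "travel": [0, 0, 4], "turn": 0},
  {"hand": 28, "travel": [0, 0, 4], "turn": 0},
])

```text
clock: 9.73
tool_pos: [0.5931, 0.2183, 0.0911]
tool_rot: [3.141, -0.003, 0.18]
wrist_force: [-10.2, -1.0, 17.9]
gripper_width: 0.024
```

Call:
send_rows([
  {"hand": 29, "travel": [0, 0, 4], "turn": 0},
  {"hand": 29, "travel": [0, 0, 4], "turn": 0},
])

```text
clock: 9.9
tool_pos: [0.5929, 0.2182, 0.0901]
tool_rot: [3.141, -0.005, 0.181]
wrist_force: [-8.7, -1.5, 12.3]
gripper_width: 0.0251
```

Call:
send_rows([
  {"hand": 30, "travel": [0, 0, 4], "turn": 0.2},
  {"hand": 30, "travel": [0, 0, 4], "turn": 0.2},
])

```text
clock: 10.07
tool_pos: [0.5924, 0.2182, 0.087]
tool_rot: [3.141, -0.005, 0.177]
wrist_force: [-3.1, 0.8, 2.4]
gripper_width: 0.0255
```

```bash
python3 go.py .5930 .2177 .072 .1744; python3 snap.py side f3 180 300 220 360 5
```

```text
t 10.07 pos [0.5924 0.2182 0.087 ] yaw 0.1772 w 0.0255 f [-3.1  0.8  2.4]
travel [ 0.4  0.6 15. ] turn 0.16 rows 0.3591527928617711
```

View pics/f3.png

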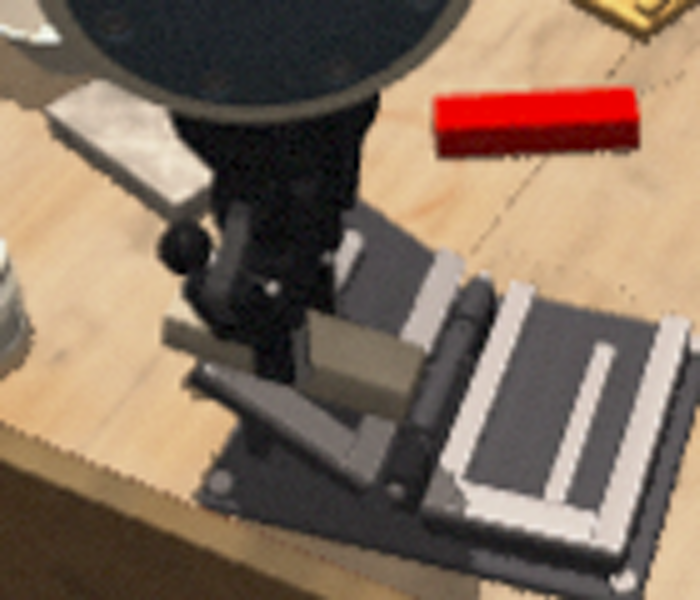

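Call:
send_rows([
  {"hand": 29.5, "travel": [0.4, 0, 3], "turn": 0.1},
  {"hand": 29.5, "travel": [0.4, 0, 5], "turn": 0.1},
  {"hand": 29.5, "travel": [0.4, 0, 7], "turn": 0.1},
])

```text
clock: 10.37
tool_pos: [0.5921, 0.2182, 0.0796]
tool_rot: [3.141, -0.003, 0.176]
wrist_force: [-5.1, -0.4, 4.6]
gripper_width: 0.0255
```

```bash
python3 go.py .5930 .2177 .072 .1744; python3 snap.py side f4 180 300 220 360 5
```

```text
t 10.37 pos [0.5921 0.2182 0.0796] yaw 0.1758 w 0.0255 f [-5.1 -0.4  4.6]
travel [0.8 0.6 7.6] turn 0.08 rows 0.18412563785857897
```

View pics/f4.png

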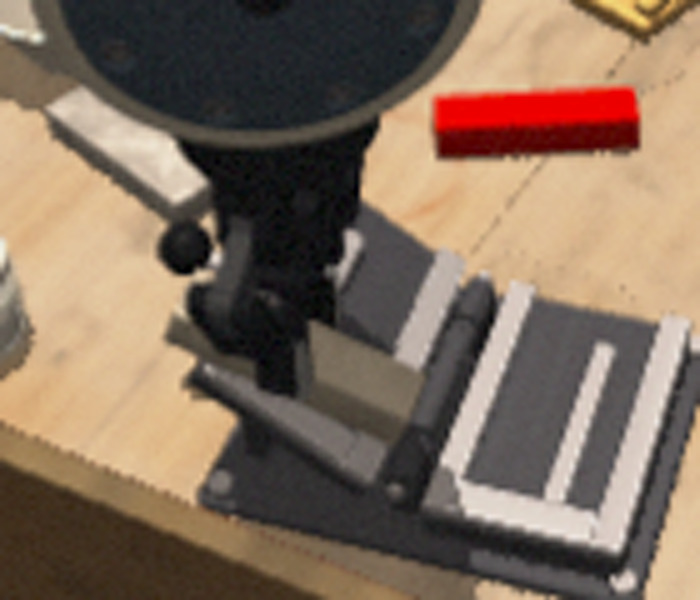

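Call:
send_rows([
  {"hand": 29.5, "travel": [0.8, 0, 3], "turn": 0.1},
  {"hand": 29.5, "travel": [0.8, 0, 5], "turn": 0.1},
])

```text
clock: 10.58
tool_pos: [0.5923, 0.2183, 0.074]
tool_rot: [3.141, -0.002, 0.174]
wrist_force: [-5.1, -1.1, 4.8]
gripper_width: 0.0253
```

Call:
send_rows([
  {"hand": 29.5, "travel": [0.5, 0, 2], "turn": 0.1},
  {"hand": 29.5, "travel": [0.5, 0, 3.5], "turn": 0.1},
])

```text
clock: 10.75
tool_pos: [0.5926, 0.2184, 0.0705]
tool_rot: [3.141, -0.001, 0.172]
wrist_force: [-5.0, 0.6, 5.3]
gripper_width: 0.0254
```

```bash
python3 go.py .5930 .2177 .072 .1744; python3 snap.py side f5 180 300 220 360 5;python3 snap.py top f5t 140 260 180 320 5
```

```text
t 10.75 pos [0.5926 0.2184 0.0705] yaw 0.1725 w 0.0254 f [-5.   0.6  5.3]
travel [ 0.3  0.8 -1.5] turn -0.11 rows 0.0408838558246753
```

View pics/f5.png

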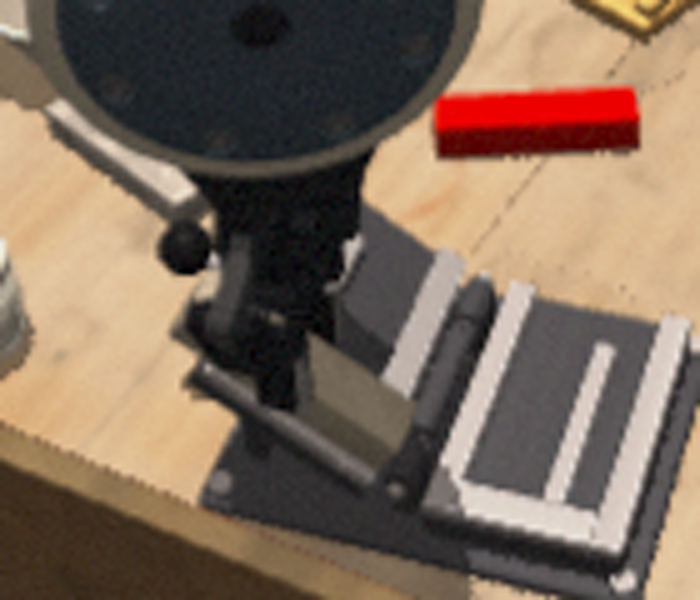

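View pics/f5t.png

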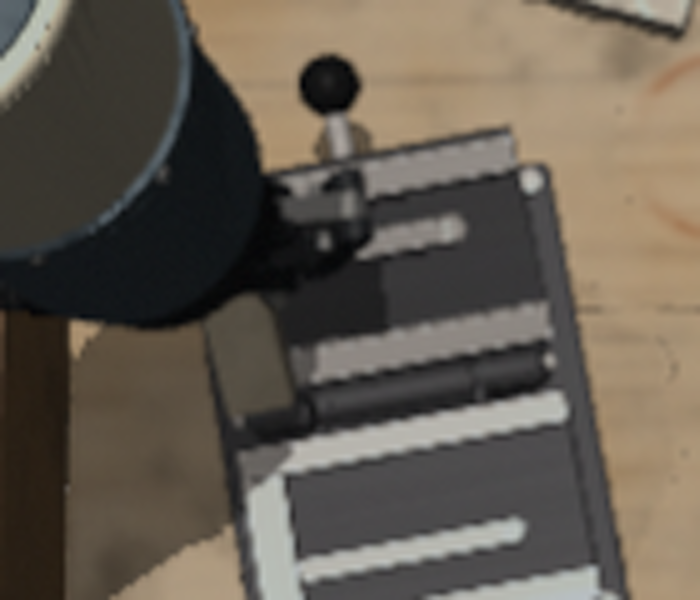

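Call:
send_rows([
  {"hand": 29.5, "travel": [0.3, 0.5, 2], "turn": 0},
  {"hand": 29.5, "travel": [0.3, 0.5, 3], "turn": 0},
])

```text
clock: 11.02
tool_pos: [0.5928, 0.2184, 0.0694]
tool_rot: [3.141, -0.002, 0.173]
wrist_force: [-13.5, 0.3, 20.8]
gripper_width: 0.0254
```

Call:
send_rows([
  {"hand": 29.5, "travel": [0, 0.5, 1.5], "turn": 0},
  {"hand": 29.5, "travel": [0, 0.5, 2], "turn": 0},
])

```text
clock: 11.18
tool_pos: [0.5928, 0.2184, 0.0694]
tool_rot: [-3.141, -0.003, 0.174]
wrist_force: [-10.3, 1.1, 16.5]
gripper_width: 0.0255
```

```bash
python3 go.py .5930 .2177 .072 .1744; python3 snap.py side f6 200 300 230 340 7;python3 snap.py top f6t 140 260 180 320 5
```

```text
t 11.18 pos [0.5928 0.2184 0.0694] yaw 0.1741 w 0.0255 f [-10.3   1.1  16.5]
travel [ 0.1  0.7 -2.6] turn -0.02 rows 0.06376423750088149
```

View pics/f6.png

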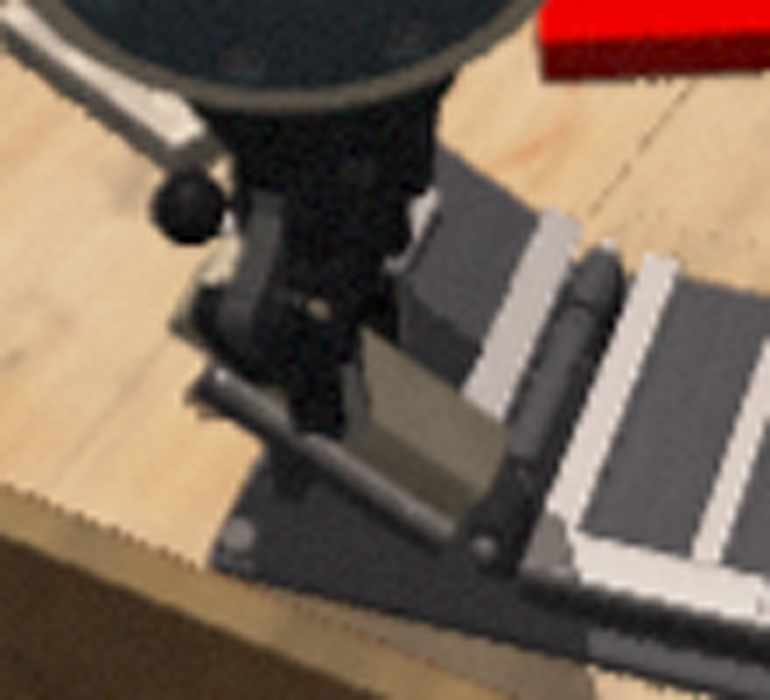

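Call:
send_rows([
  {"hand": 27, "travel": [0.5, 0, 1.6], "turn": 0},
  {"hand": 27, "travel": [0.5, 3, 1.6], "turn": 0},
  {"hand": 27, "travel": [0.5, 7, 1.6], "turn": 0},
  {"hand": 27, "travel": [0.5, 11, 1.6], "turn": 0},
])

```text
clock: 11.62
tool_pos: [0.5943, 0.2117, 0.0699]
tool_rot: [-3.135, -0.005, 0.175]
wrist_force: [-13.8, 11.4, 15.0]
gripper_width: 0.0244
```

```bash
python3 go.py .5930 .2177 .0694 .1744; python3 snap.py side f7 200 300 230 340 7;python3 snap.py top f7t 140 260 180 320 5
```

```text
t 11.62 pos [0.5943 0.2117 0.0699] yaw 0.1751 w 0.0244 f [-13.8  11.4  15. ]
travel [-0.2 -6.2  0.5] turn 0.04 rows 0.1486475964593172
```

View pics/f7.png

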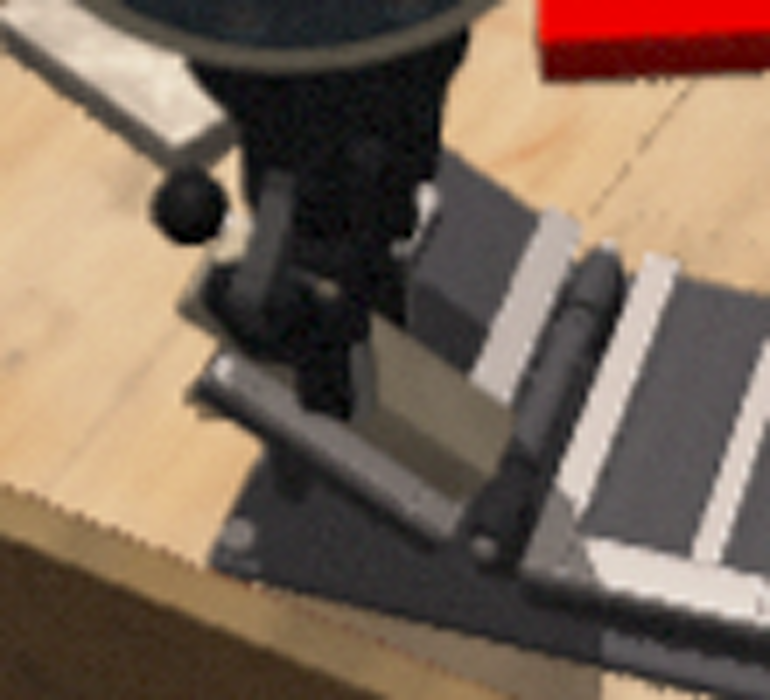

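View pics/f7t.png

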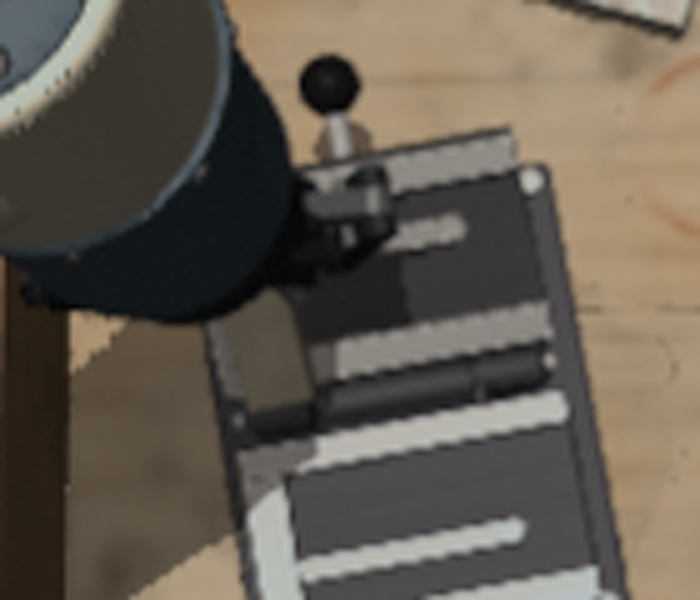

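Call:
send_rows([
  {"hand": 27, "travel": [0, 5, 1.3], "turn": 0},
  {"hand": 27, "travel": [0, 9, 1.3], "turn": 0},
  {"hand": 27, "travel": [0, 13, 1.3], "turn": 0},
  {"hand": 27, "travel": [0, 17, 1.3], "turn": 0},
  {"hand": 27, "travel": [0, 21, 1.3], "turn": 0},
  {"hand": 27, "travel": [0, 25, 1.3], "turn": 0},
])

```text
clock: 12.22
tool_pos: [0.5983, 0.1896, 0.0701]
tool_rot: [-3.13, -0.007, 0.175]
wrist_force: [-11.7, 10.1, 13.4]
gripper_width: 0.0246
```

Call:
send_rows([
  {"hand": 27, "travel": [0, 5, 1.3], "turn": 0},
  {"hand": 27, "travel": [0, 9, 1.3], "turn": 0},
  {"hand": 27, "travel": [0, 13, 1.3], "turn": 0},
  {"hand": 27, "travel": [0, 17, 1.3], "turn": 0},
  {"hand": 27, "travel": [0, 21, 1.3], "turn": 0},
  {"hand": 27, "travel": [0, 25, 1.3], "turn": 0},
])

```text
clock: 12.72
tool_pos: [0.6019, 0.1684, 0.0701]
tool_rot: [-3.125, -0.008, 0.176]
wrist_force: [-12.6, 10.7, 13.3]
gripper_width: 0.0245
```

```bash
python3 snap.py side f8 200 300 230 340 7
```

```text
(no output)
```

View pics/f8.png

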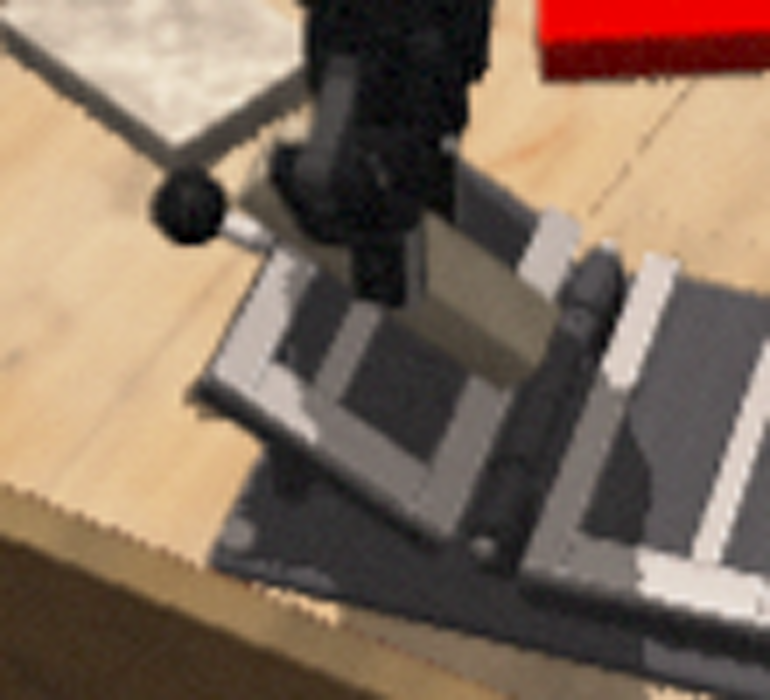

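Call:
send_rows([
  {"hand": 27, "travel": [0, 5, 1.3], "turn": 0},
  {"hand": 27, "travel": [0, 9, 1.3], "turn": 0},
  {"hand": 27, "travel": [0, 13, 1.3], "turn": 0},
  {"hand": 27, "travel": [0, 17, 1.3], "turn": 0},
  {"hand": 27, "travel": [0, 21, 1.3], "turn": 0},
  {"hand": 27, "travel": [0, 25, 1.3], "turn": 0},
])

```text
clock: 13.27
tool_pos: [0.6055, 0.1465, 0.07]
tool_rot: [-3.12, -0.01, 0.176]
wrist_force: [-13.0, 11.5, 13.4]
gripper_width: 0.0243
```

Call:
send_rows([
  {"hand": 27, "travel": [0, 5, 1.3], "turn": 0},
  {"hand": 27, "travel": [0, 9, 1.3], "turn": 0},
  {"hand": 27, "travel": [0, 13, 1.3], "turn": 0},
  {"hand": 27, "travel": [0, 17, 1.3], "turn": 0},
  {"hand": 27, "travel": [0, 20, 1.3], "turn": 0},
  {"hand": 27, "travel": [0, 22, 1.3], "turn": 0},
  {"hand": 27, "travel": [0, 22, 1.3], "turn": 0},
])

```text
clock: 13.85
tool_pos: [0.6083, 0.1278, 0.0698]
tool_rot: [-3.115, -0.01, 0.177]
wrist_force: [-12.2, 9.6, 13.9]
gripper_width: 0.0244
```

```bash
python3 snap.py side f9 170 280 250 360 7; python3 - <<'E'
from cell import status
import numpy as np
s=status.get_state();p=s['tool_pos'];c,q=np.cos(.1744),np.sin(.1744);d=p[:2]-[.5577,.1648];print([d@[c,q],d@[-q,c],p[2]],s['wrist_force'],s['wrist_torque'])
E
```

```text
[np.float64(0.04346818587783728), np.float64(-0.04521281746354314), np.float64(0.06979883438333254)] [-12.56118163   9.9334431   14.66399876] [3.54222992 4.49001679 0.05549008]
```

View pics/f9.png

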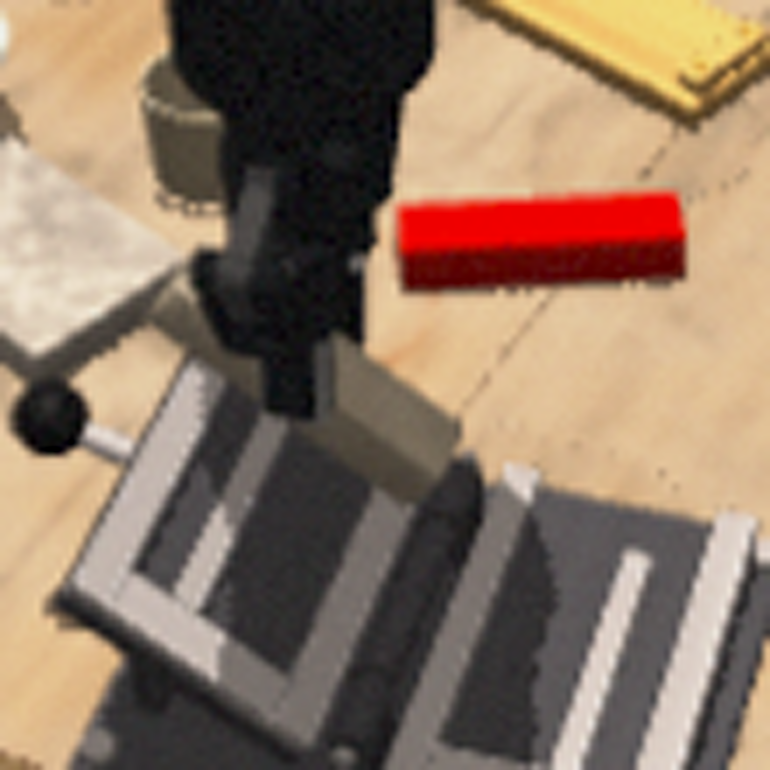

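Call:
send_rows([
  {"hand": 27, "travel": [0, 6, 1.2], "turn": 0},
  {"hand": 27, "travel": [0, 9, 1.2], "turn": 0},
  {"hand": 15, "travel": [0, 9, 1], "turn": 0},
  {"hand": 10, "travel": [0, 9, 0], "turn": 0},
  {"hand": 10, "travel": [0, 9, -2], "turn": 0},
  {"hand": 10, "travel": [0, 9, -20], "turn": 0},
  {"hand": 10, "travel": [0, 9, -50], "turn": 0},
  {"hand": 10, "travel": [0, 9, -80], "turn": 0},
  {"hand": 10, "travel": [0, 9, -100], "turn": 0},
  {"hand": 10, "travel": [0, 9, -100], "turn": 0},
])

```text
clock: 14.73
tool_pos: [0.6127, 0.1161, 0.1749]
tool_rot: [-3.115, -0.02, 0.177]
wrist_force: [0.4, -0.3, -0.0]
gripper_width: 0.0243
```

```bash
python3 snap.py side f10 60 280 220 420 3;cp pics/f10_full.png pics/h.png;  python3 - <<'E'
import cv2
a=cv2.imread('pics/f0t.png'); cv2.imwrite('pics/h1.png',cv2.resize(a[135:220,390:450],None,fx=8,fy=8,interpolation=cv2.INTER_CUBIC)[:600])
a=cv2.imread('pics/f0_full.png'); cv2.imwrite('pics/h2.png',cv2.resize(a[148:192,305:367],None,fx=12,fy=12,interpolation=cv2.INTER_CUBIC))
E
python3 go.py .6385 -.156 .15 -.2758
```

```text
t 14.78 pos [0.6114 0.1163 0.172 ] yaw 0.1764 w 0.0246 f [-0.5  0.2 -1.9]
travel [-21.5 273.3  14.3] turn 25.91 rows 6.582398685036399
```

View pics/f10.png

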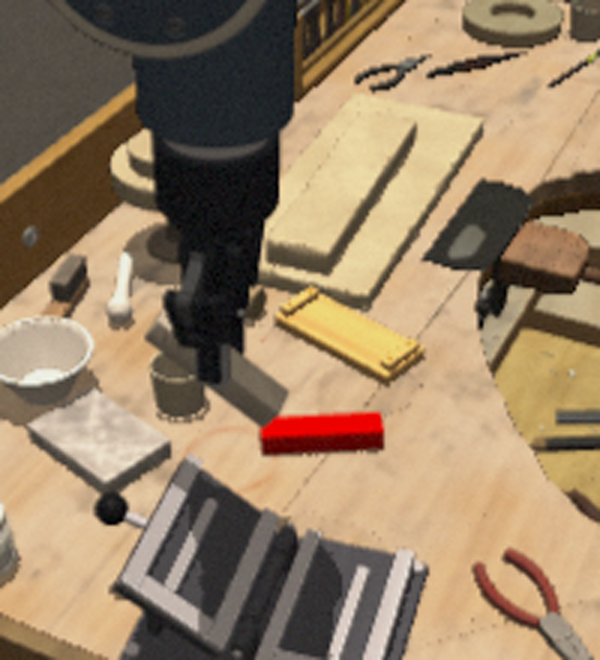

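View pics/h1.png

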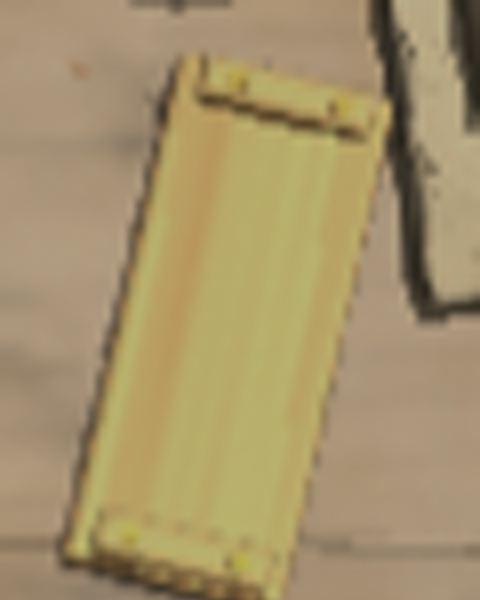

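View pics/h2.png

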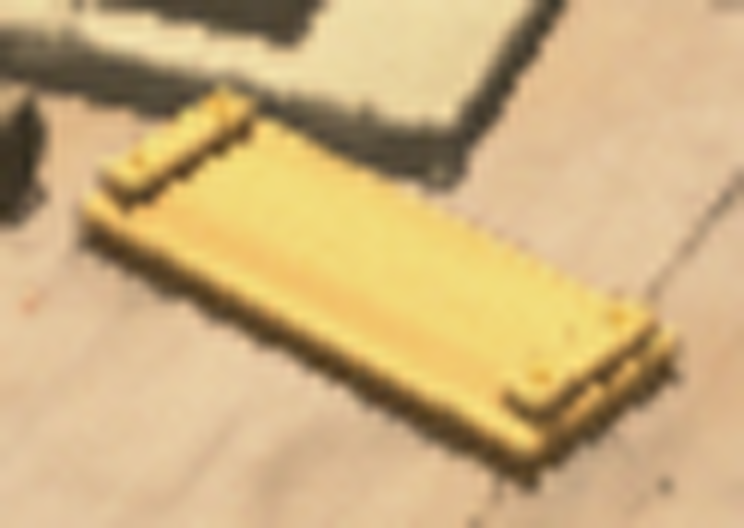

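```bash
python3 - <<'E'
from h import *
t=lambda u,v:px(u,v,8,390,135); s=lambda u,v:px(u,v,12,305,148)
obs=[('top',t(183,55),(-28,68,12)),('top',t(62,562),(-28,-68,12)),('top',t(388,100),(28,68,12)),('top',t(285,600),(28,-68,12)),('side',s(92,200),(-28,68,12)),('side',s(532,450),(-28,-68,12)),('side',s(678,335),(28,-68,12))]
p,r=fit(obs,[.64,-.156,-1.85]);print(p,r.round(2))
print(fit(obs[:4],[.64,-.156,-1.85])[0],fit(obs[4:],[.64,-.156,-1.85])[0])
E
```

```text
[ 0.63922557 -0.15645117 -1.83932791] [[-0.44 -0.67]
 [ 0.33 -0.38]
 [ 0.72  0.13]
 [-0.13  1.59]
 [-1.51  0.52]
 [-0.1   0.15]
 [ 0.68 -0.07]]
[ 0.63930726 -0.15615729 -1.83486451] [ 0.63831078 -0.15849406 -1.86999191]
```

```bash
python3 go.py .637 -.1558 .12 -.269
```

```text
t 14.78 pos [0.6114 0.1163 0.172 ] yaw 0.1764 w 0.0246 f [-0.5  0.2 -1.9]
travel [-23.4 273.6  44.3] turn 25.52 rows 6.670492259746062
```

Call:
send_rows([
  {"hand": 10, "travel": [-6, 40, 0], "turn": 5},
  {"hand": 10, "travel": [-9, 80, 5], "turn": 10},
  {"hand": 10, "travel": [-12, 120, 10], "turn": 15},
  {"hand": 10, "travel": [-15, 160, 15], "turn": 20},
  {"hand": 10, "travel": [-18, 195, 20], "turn": 25.5},
  {"hand": 10, "travel": [-20, 230, 30], "turn": 25.5},
  {"hand": 10, "travel": [-23, 260, 40], "turn": 25.5},
  {"hand": 10, "travel": [-23, 274, 44], "turn": 25.5},
  {"hand": 10, "travel": [-23, 274, 44], "turn": 25.5},
  {"hand": 10, "travel": [-23, 274, 44], "turn": 25.5},
])

```text
clock: 15.62
tool_pos: [0.6368, -0.1568, 0.1183]
tool_rot: [-3.111, -0.0, -0.27]
wrist_force: [0.2, 0.3, -1.4]
gripper_width: 0.0245
```

```bash
python3 go.py .637 -.1558 .07 -.269;python3 snap.py side g0 80 220 270 400 5
```

```text
t 15.62 pos [ 0.6368 -0.1568  0.1183] yaw -0.2702 w 0.0245 f [ 0.2  0.3 -1.4]
travel [-0.1  0.5 48.3] turn -0.07 rows 1.1584302049522626
```

View pics/g0.png

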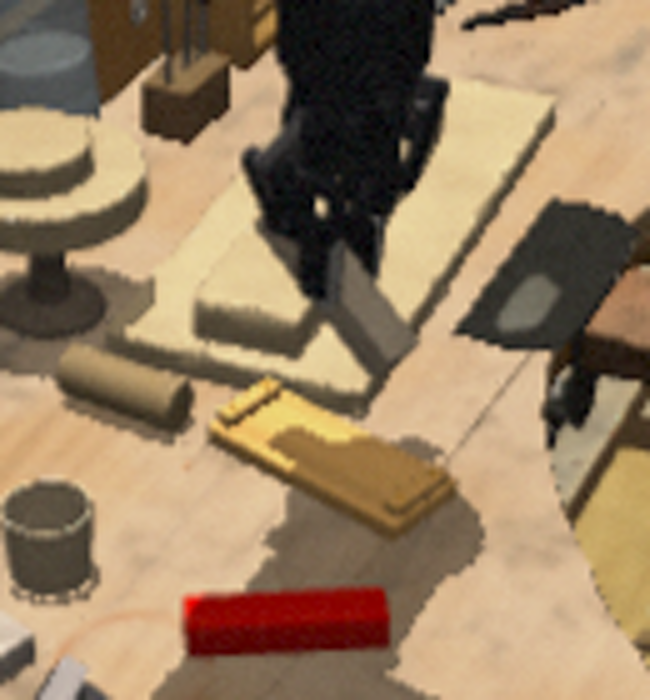

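Call:
send_rows([
  {"hand": 10, "travel": [0, 0.5, 20], "turn": 0},
  {"hand": 10, "travel": [0, 0.5, 40], "turn": 0},
  {"hand": 10, "travel": [0, 0.5, 60], "turn": 0},
  {"hand": 10, "travel": [0, 0.5, 64], "turn": 0},
  {"hand": 10, "travel": [0, 0.5, 64], "turn": 0},
  {"hand": 10, "travel": [0, 0.5, 64], "turn": 0},
])

```text
clock: 16.17
tool_pos: [0.6386, -0.1539, 0.0565]
tool_rot: [-3.111, -0.003, -0.267]
wrist_force: [-0.7, 0.2, -1.1]
gripper_width: 0.0246
```

```bash
python3 go.py .637 -.1558 .047 -.269;python3 snap.py side g1 120 220 290 400 7
```

```text
t 16.17 pos [ 0.6386 -0.1539  0.0565] yaw -0.2673 w 0.0246 f [-0.7  0.2 -1.1]
travel [-1.   2.6  9.4] turn 0.09 rows 0.2350623564014711
```

View pics/g1.png

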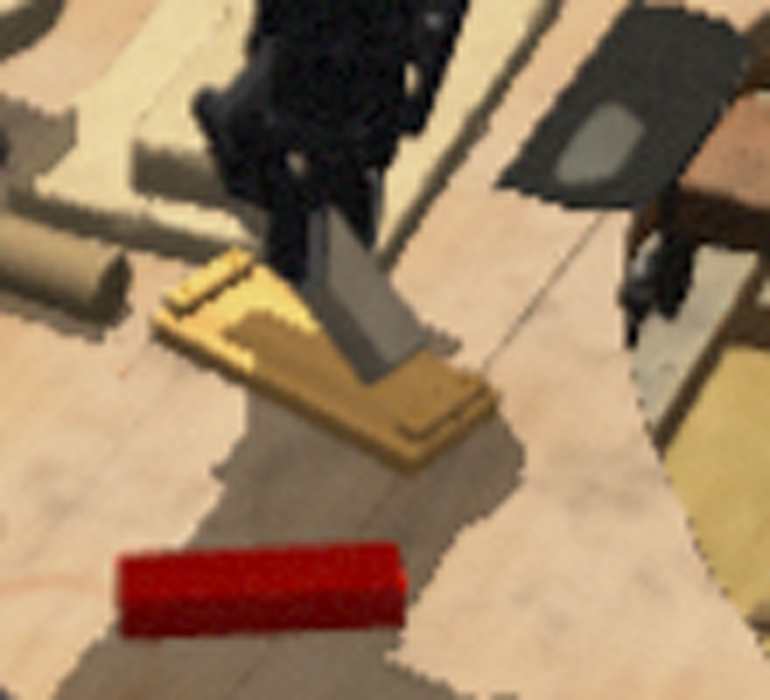

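Call:
send_rows([
  {"hand": 10, "travel": [-1, 2, 3], "turn": 0},
  {"hand": 10, "travel": [-1, 2, 6], "turn": 0},
  {"hand": 10, "travel": [-1, 2, 8], "turn": 0},
])

```text
clock: 16.47
tool_pos: [0.6379, -0.1556, 0.0496]
tool_rot: [-3.11, -0.006, -0.268]
wrist_force: [0.3, 0.8, -0.9]
gripper_width: 0.0243
```

Call:
send_rows([
  {"hand": 10, "travel": [0, 0, 1], "turn": 0},
  {"hand": 10, "travel": [0, 0, 2], "turn": 0},
  {"hand": 10, "travel": [0, 0, 3], "turn": 0},
])

```text
clock: 16.72
tool_pos: [0.638, -0.1556, 0.0467]
tool_rot: [-3.11, -0.006, -0.268]
wrist_force: [-0.4, 0.2, 1.0]
gripper_width: 0.024
```

Call:
send_rows([
  {"hand": 28, "travel": [0, 0, 2], "turn": 0},
  {"hand": 29, "travel": [0, 0, 3], "turn": 0},
  {"hand": 29.5, "travel": [0, 0, 4], "turn": 0},
])

```text
clock: 16.97
tool_pos: [0.6396, -0.156, 0.045]
tool_rot: [-3.111, -0.01, -0.267]
wrist_force: [0.5, -0.3, 7.8]
gripper_width: 0.0254
```

Call:
send_rows([
  {"hand": 29.5, "travel": [-0.5, 0, 3], "turn": 0},
  {"hand": 29.5, "travel": [-0.5, 0, 5], "turn": 0},
  {"hand": 29.5, "travel": [-0.5, 0, 7], "turn": 0},
])

```text
clock: 17.22
tool_pos: [0.643, -0.1568, 0.0417]
tool_rot: [-3.111, -0.02, -0.266]
wrist_force: [3.8, -1.2, 11.1]
gripper_width: 0.0256
```

```bash
python3 go.py .637 -.1558 .023 -.269;python3 snap.py side g2 120 220 290 400 7
```

```text
t 17.22 pos [ 0.643  -0.1568  0.0417] yaw -0.2657 w 0.0256 f [ 3.8 -1.2 11.1]
travel [-6.4  1.2 18.5] turn 0.19 rows 0.4704708679079519
```

View pics/g2.png

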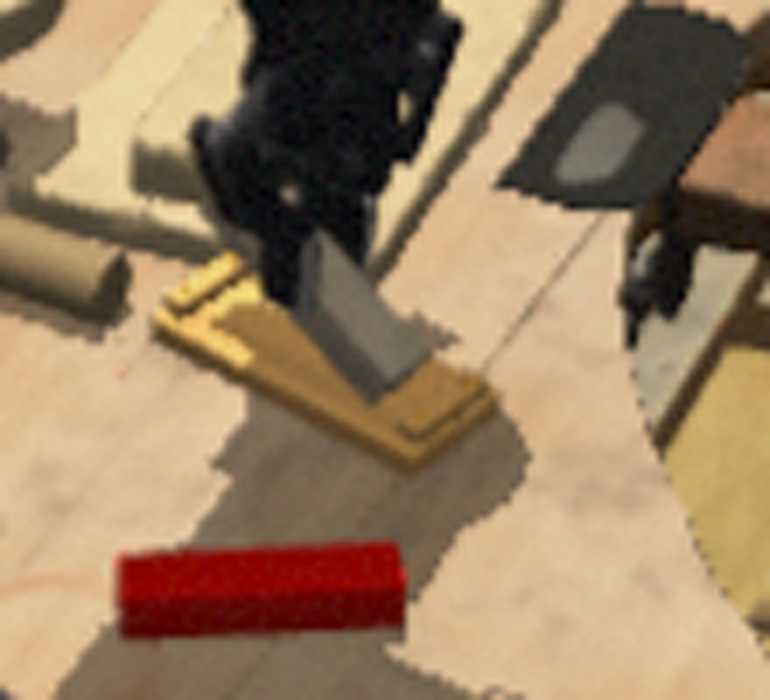

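Call:
send_rows([
  {"hand": 26, "travel": [-4, 0, -2], "turn": 0},
  {"hand": 20, "travel": [-9, 0.5, -3], "turn": 0},
  {"hand": 20, "travel": [-14, 1, -3], "turn": 0},
  {"hand": 20, "travel": [-18, 1, -3], "turn": 0},
  {"hand": 20, "travel": [-18, 1, -3], "turn": 0},
])

```text
clock: 17.68
tool_pos: [0.6269, -0.1534, 0.0454]
tool_rot: [-3.111, -0.025, -0.265]
wrist_force: [4.0, -1.0, 3.4]
gripper_width: 0.0244
```

```bash
python3 go.py .637 -.1558 .023 -.269;python3 snap.py side g3 120 220 290 400 7
```

```text
t 17.68 pos [ 0.6269 -0.1534  0.0454] yaw -0.2653 w 0.0244 f [ 4.  -1.   3.4]
travel [ 9.8  0.4 22.6] turn 0.21 rows 0.5909195689539235
```

View pics/g3.png

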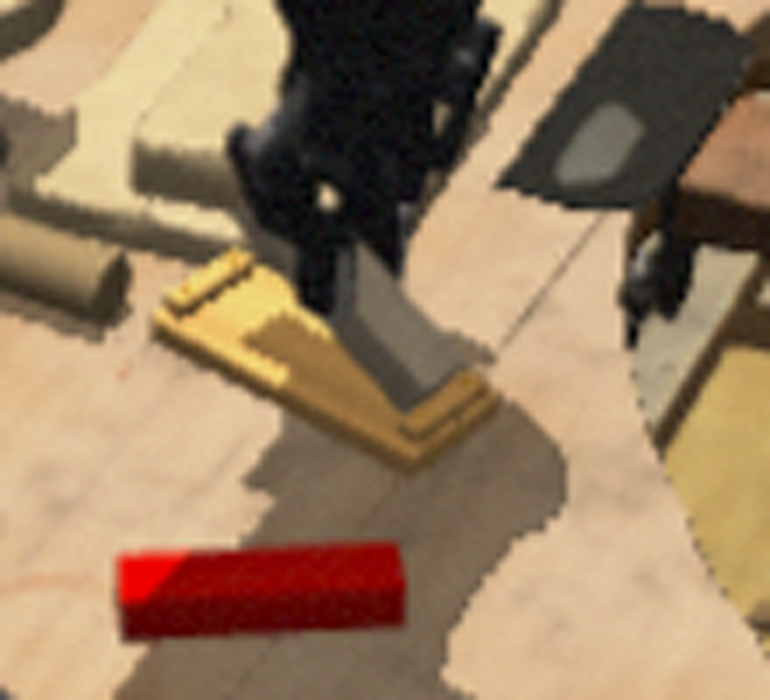

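Call:
send_rows([
  {"hand": 28, "travel": [0, 0, 1], "turn": 0},
  {"hand": 29.5, "travel": [1.5, 0, 3], "turn": 0},
  {"hand": 29.5, "travel": [3, 0, 5], "turn": 0},
  {"hand": 29.5, "travel": [5, 0, 7], "turn": 0},
  {"hand": 29.5, "travel": [6, 0, 9], "turn": 0},
])

```text
clock: 18.15
tool_pos: [0.6332, -0.1549, 0.0369]
tool_rot: [-3.111, -0.025, -0.265]
wrist_force: [1.3, 0.0, 6.5]
gripper_width: 0.0252
```

```bash
python3 go.py .637 -.1558 .023 -.269;python3 snap.py side g4 120 220 290 400 7
```

```text
t 18.15 pos [ 0.6332 -0.1549  0.0369] yaw -0.265 w 0.0252 f [1.3 0.  6.5]
travel [ 3.6  0.3 14. ] turn 0.23 rows 0.3459277249396369
```

View pics/g4.png

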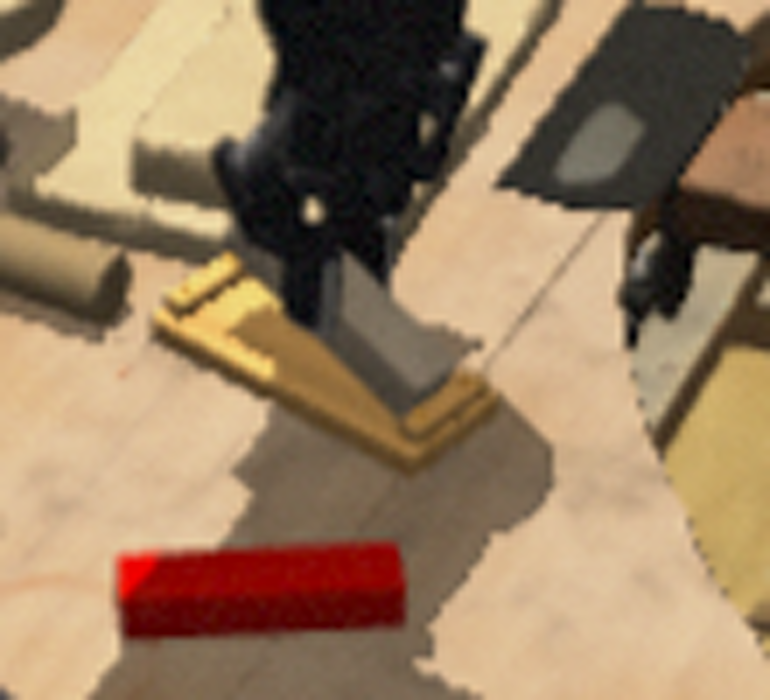

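Call:
send_rows([
  {"hand": 29.5, "travel": [0, 0, 3], "turn": 0},
  {"hand": 29.5, "travel": [0, 0, 5], "turn": 0},
  {"hand": 29.5, "travel": [0, 0, 7], "turn": 0},
  {"hand": 29.5, "travel": [0, 0, 8], "turn": 0},
])

```text
clock: 18.53
tool_pos: [0.6368, -0.1555, 0.0308]
tool_rot: [-3.112, -0.032, -0.264]
wrist_force: [5.9, -1.3, 8.3]
gripper_width: 0.0254
```

```bash
python3 go.py .637 -.1558 .023 -.269;python3 snap.py side g5 120 220 290 400 7
```

```text
t 18.53 pos [ 0.6368 -0.1555  0.0308] yaw -0.264 w 0.0254 f [ 5.9 -1.3  8.3]
travel [-0.   0.5  7.8] turn 0.29 rows 0.18781221616398439
```

View pics/g5.png

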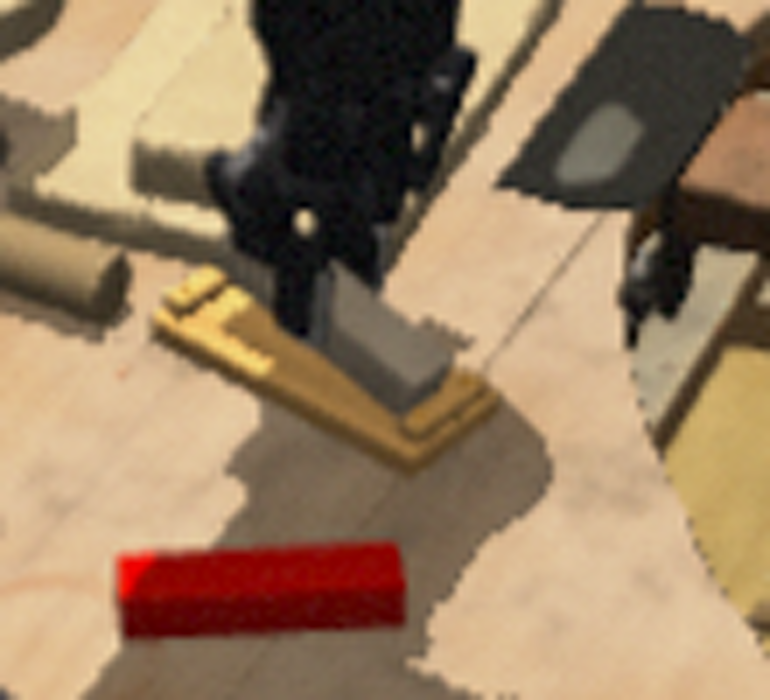

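Call:
send_rows([
  {"hand": 29.5, "travel": [0.5, 0, 3], "turn": 0},
  {"hand": 29.5, "travel": [1, 0, 5], "turn": 0},
  {"hand": 29.5, "travel": [1, 0, 7], "turn": 0},
  {"hand": 29.5, "travel": [1, 0, 8], "turn": 0},
])

```text
clock: 18.92
tool_pos: [0.6404, -0.1562, 0.0242]
tool_rot: [-3.112, -0.037, -0.263]
wrist_force: [5.1, -1.4, 6.7]
gripper_width: 0.0252
```

```bash
python3 go.py .637 -.1558 .023 -.269;python3 snap.py side g6 120 220 290 400 7
```

```text
t 18.92 pos [ 0.6404 -0.1562  0.0242] yaw -0.2631 w 0.0252 f [ 5.1 -1.4  6.7]
travel [-3.4  0.5  1.1] turn 0.34 rows 0.08776198717708196
```

View pics/g6.png

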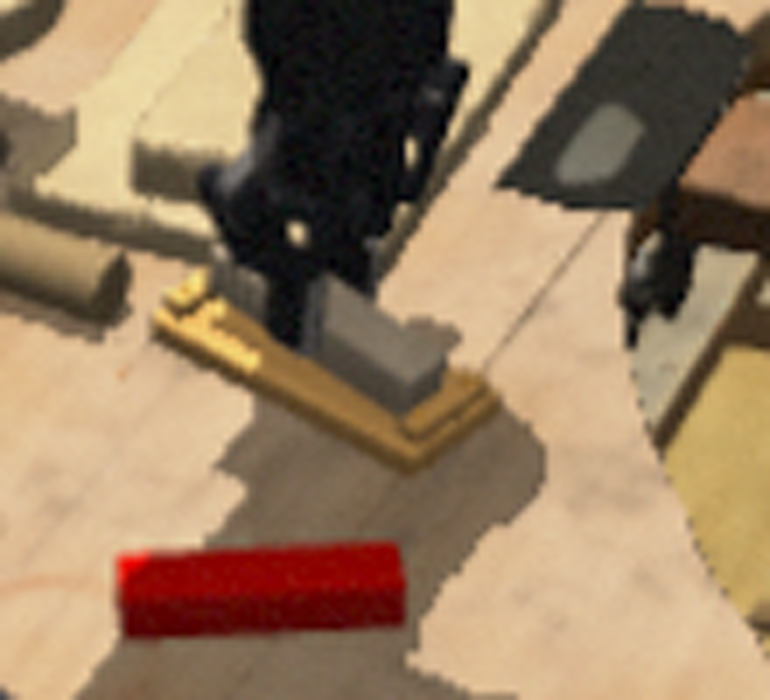

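Call:
send_rows([
  {"hand": 29.5, "travel": [0.5, 0, 3], "turn": 0},
  {"hand": 29.5, "travel": [0.5, 0, 4.5], "turn": 0},
  {"hand": 29.5, "travel": [0.5, 0, 5], "turn": 0},
])

```text
clock: 19.22
tool_pos: [0.6424, -0.1566, 0.02]
tool_rot: [-3.112, -0.039, -0.263]
wrist_force: [3.0, -0.8, 7.1]
gripper_width: 0.0255
```

```bash
python3 go.py .637 -.1558 .023 -.269;python3 snap.py side g7 120 220 290 400 7
```

```text
t 19.22 pos [ 0.6424 -0.1566  0.02  ] yaw -0.2626 w 0.0255 f [ 3.  -0.8  7.1]
travel [-5.3  0.5 -3.3] turn 0.37 rows 0.15073562236547428
```

View pics/g7.png

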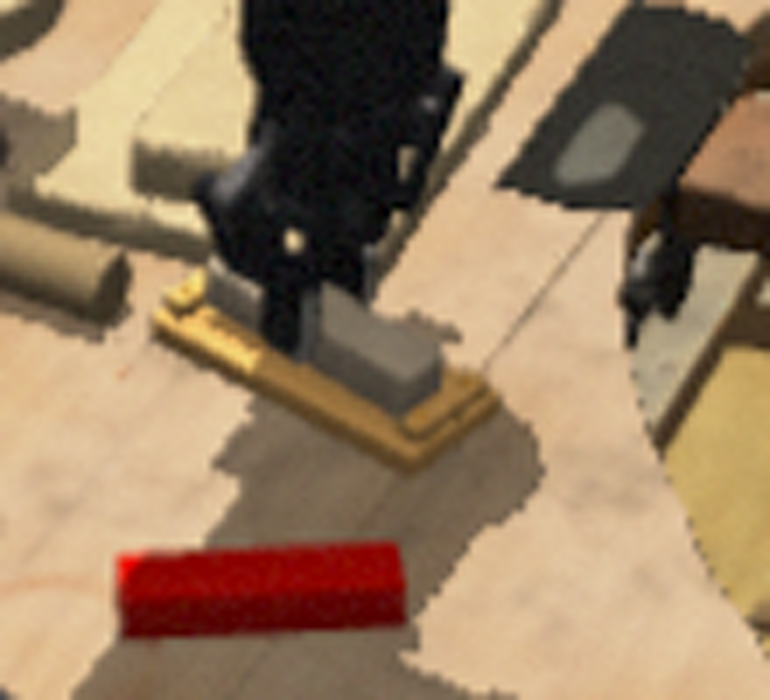

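Call:
send_rows([
  {"hand": 29.5, "travel": [0.3, 0, 3], "turn": 0},
  {"hand": 29.5, "travel": [0.3, 0, 3.5], "turn": 0},
])

```text
clock: 19.43
tool_pos: [0.6437, -0.1569, 0.0169]
tool_rot: [-3.112, -0.041, -0.262]
wrist_force: [3.1, 0.2, 7.4]
gripper_width: 0.0252
```

Call:
send_rows([
  {"hand": 35, "travel": [0, 0, 0], "turn": 0},
  {"hand": 45, "travel": [0, 0, 0], "turn": 0},
  {"hand": 48, "travel": [0, 0, 0], "turn": 0},
  {"hand": 48, "travel": [0, 0, 0], "turn": 0},
])

```text
clock: 19.77
tool_pos: [0.6428, -0.1568, 0.0159]
tool_rot: [-3.113, -0.039, -0.262]
wrist_force: [-0.2, -0.1, 0.3]
gripper_width: 0.0409
```

Call:
send_rows([
  {"hand": 48, "travel": [0, 0, -10], "turn": 0},
  {"hand": 48, "travel": [0, 0, -30], "turn": 0},
  {"hand": 48, "travel": [0, 0, -60], "turn": 0},
  {"hand": 48, "travel": [0, 0, -90], "turn": 0},
  {"hand": 48, "travel": [0, 0, -120], "turn": 0},
  {"hand": 48, "travel": [0, 0, -130], "turn": 0},
])

```text
clock: 20.27
tool_pos: [0.6388, -0.16, 0.1523]
tool_rot: [-3.113, -0.047, -0.262]
wrist_force: [1.0, -1.1, 1.3]
gripper_width: 0.041
```

```bash
python3 go.py .637 -.1558 .023 -.269;python3 snap.py side g8 120 220 290 400 7
```

```text
t 20.27 pos [ 0.6388 -0.16    0.1523] yaw -0.262 w 0.041 f [ 1.  -1.1  1.3]
travel [ -8.8   0.2 129. ] turn 0.4 rows 3.1018745723938763
```

View pics/g8.png

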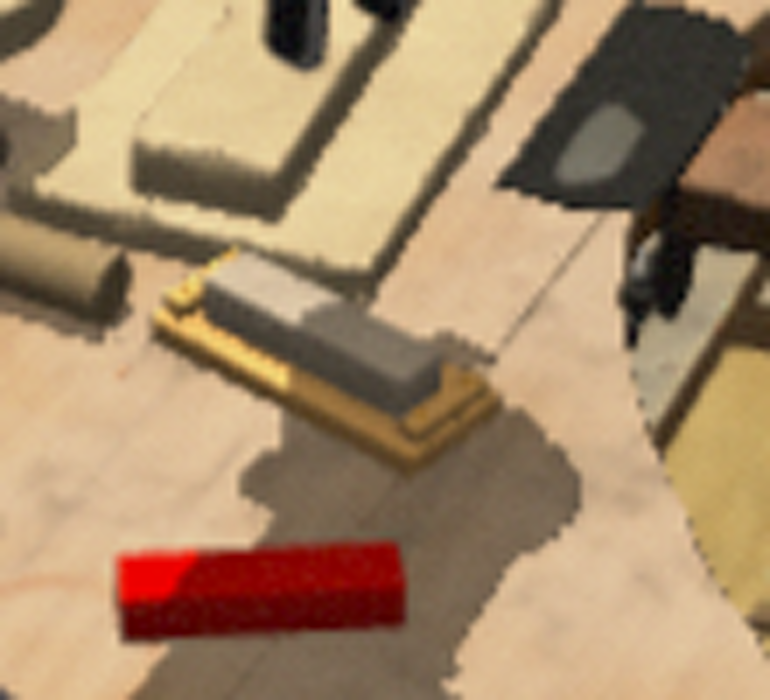

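```bash
python3 go.py .6695 .184 .15 .1744
```

```text
t 20.32 pos [ 0.6391 -0.1599  0.1526] yaw -0.262 w 0.0411 f [ 0.5 -1.   1.9]
travel [ -59.8 -339.9    9.7] turn -25.01 rows 8.2794705295351
```

Call:
send_rows([
  {"hand": 48, "travel": [-7, -40, 1], "turn": -4},
  {"hand": 48, "travel": [-14, -80, 2], "turn": -8},
  {"hand": 48, "travel": [-21, -120, 3], "turn": -12},
  {"hand": 48, "travel": [-28, -160, 4], "turn": -16},
  {"hand": 48, "travel": [-35, -200, 5], "turn": -20},
  {"hand": 48, "travel": [-42, -240, 6], "turn": -25},
  {"hand": 48, "travel": [-50, -280, 8], "turn": -25},
  {"hand": 48, "travel": [-57, -320, 9], "turn": -25},
  {"hand": 48, "travel": [-60, -340, 10], "turn": -25},
  {"hand": 48, "travel": [-60, -340, 10], "turn": -25},
])

```text
clock: 21.15
tool_pos: [0.6685, 0.1889, 0.1482]
tool_rot: [-3.135, -0.054, 0.179]
wrist_force: [0.7, -1.3, -0.0]
gripper_width: 0.0409
```

```bash
python3 go.py .6695 .184 .11 .1744; python3 snap.py top i0 130 250 180 320 5;python3 snap.py side i1 150 280 200 330 5; python3 - <<'E'
import cv2
a=cv2.imread('pics/i0_full.png'); cv2.imwrite('pics/i2.png',cv2.resize(a[135:220,390:450],None,fx=8,fy=8,interpolation=cv2.INTER_CUBIC)[:600])
E
```

```text
t 21.15 pos [0.6685 0.1889 0.1482] yaw 0.1794 w 0.0409 f [ 0.7 -1.3 -0. ]
travel [-2.   5.3 38.1] turn 0.29 rows 0.9245241330901403
```

View pics/i0.png

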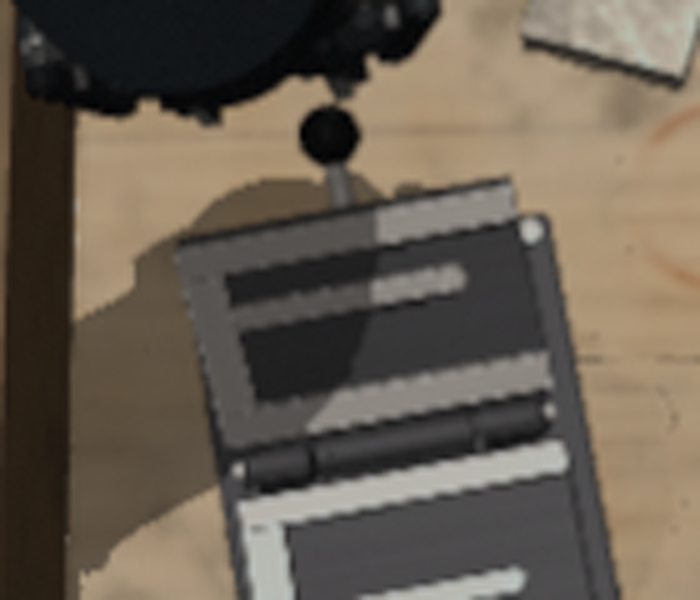

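View pics/i1.png

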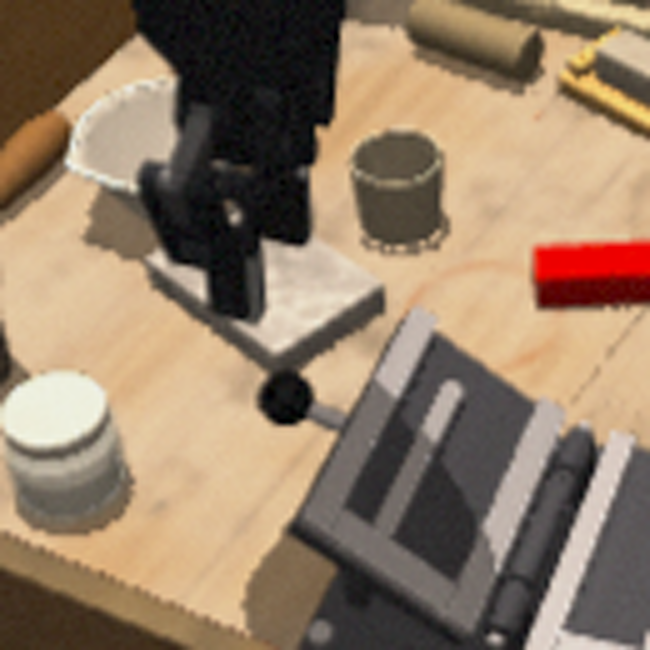

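View pics/i2.png

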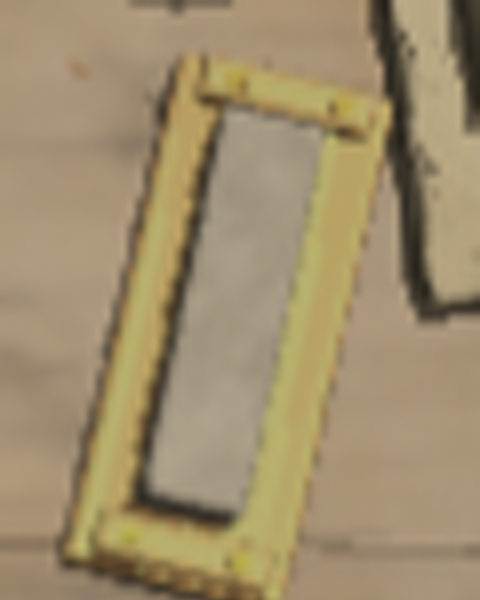

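Call:
send_rows([
  {"hand": 48, "travel": [-1.5, 4.5, 15], "turn": 0.3},
  {"hand": 48, "travel": [-2, 5, 30], "turn": 0.3},
  {"hand": 48, "travel": [-2, 5, 42], "turn": 0.3},
  {"hand": 48, "travel": [-2, 5, 42], "turn": 0.3},
  {"hand": 48, "travel": [-2, 5, 42], "turn": 0.3},
])

```text
clock: 21.67
tool_pos: [0.6696, 0.1789, 0.1065]
tool_rot: [-3.136, -0.053, 0.17]
wrist_force: [-0.6, 0.5, 0.2]
gripper_width: 0.0406
```

```bash
python3 go.py .6695 .184 .065 .1744; python3 snap.py side i3 150 280 200 330 5;  python3 - <<'E'
from h import *
t=lambda u,v:px(u,v,8,390,135)
obs=[('top',t(222,108),(-13,51,33)),('top',t(325,132),(13,51,33)),('top',t(243,518),(13,-51,33)),('top',t(150,492),(-13,-51,33))]
p,r=fit(obs,[.64,-.156,-1.85]);print(p,r.round(2)); d=p[:2]-[.6392,-.1563]; c,s=np.cos(-1.84),np.sin(-1.84); print(d@[c,s],d@[-s,c])
E
```

```text
t 21.67 pos [0.6696 0.1789 0.1065] yaw 0.17 w 0.0406 f [-0.6  0.5  0.2]
travel [-1.4 -4.8 41.5] turn -0.25 rows 1.0032139770281963
[ 0.6388215  -0.15355801 -1.8240731 ] [[ 0.18 -0.38]
 [ 0.07 -0.51]
 [ 0.47  0.29]
 [-0.9   0.57]]
-0.0025425612652595305 -0.001094133960879681
```

View pics/i3.png

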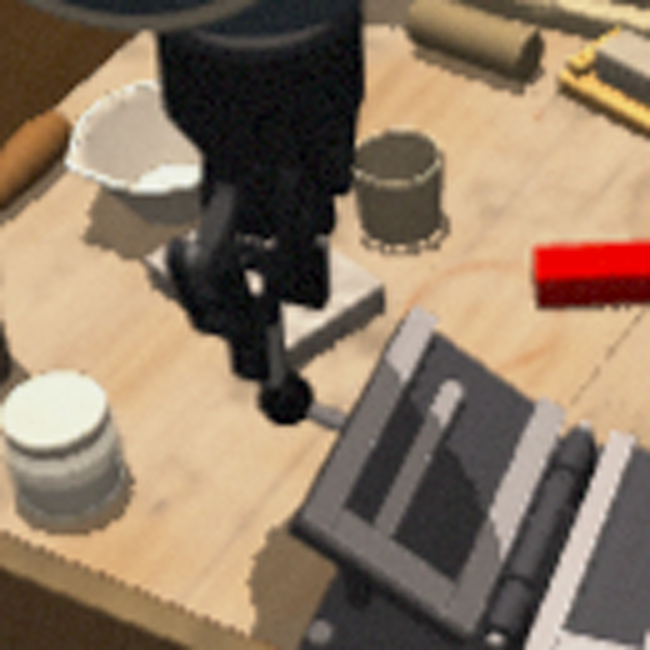

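Call:
send_rows([
  {"hand": 48, "travel": [-1, -3.5, 2], "turn": -0.2},
  {"hand": 48, "travel": [-1.3, -4, 4], "turn": -0.2},
  {"hand": 48, "travel": [-1.3, -4, 6], "turn": -0.2},
  {"hand": 48, "travel": [-1.3, -4, 8], "turn": -0.2},
])

```text
clock: 22.05
tool_pos: [0.6687, 0.1834, 0.0999]
tool_rot: [-3.136, -0.055, 0.174]
wrist_force: [-0.3, 0.4, -0.1]
gripper_width: 0.0409
```

```bash
python3 go.py .6695 .184 .065 .1744; python3 snap.py side i4 180 260 220 320 8; python3 snap.py top i5 130 250 180 320 5
```

```text
t 22.05 pos [0.6687 0.1834 0.0999] yaw 0.174 w 0.0409 f [-0.3  0.4 -0.1]
travel [-1.1 -0.3 34.9] turn -0.02 rows 0.8367533254200546
```

View pics/i4.png

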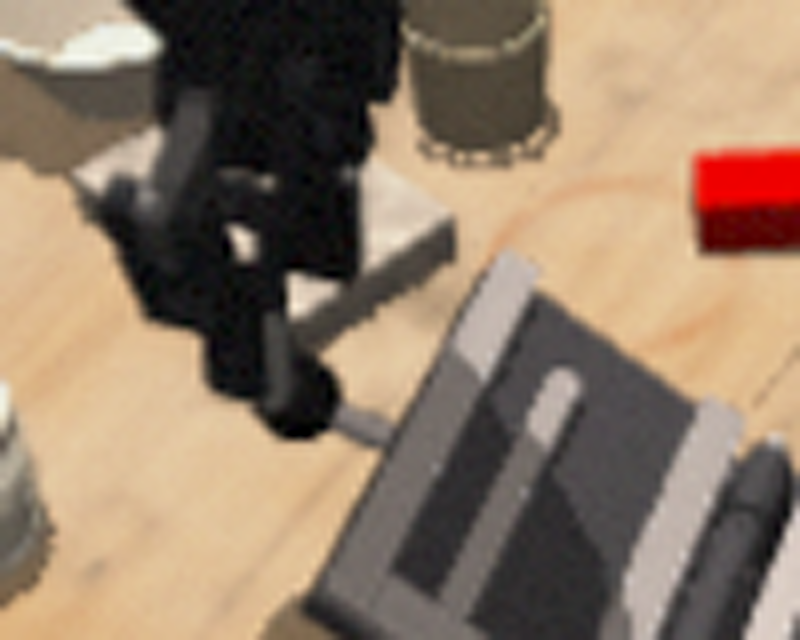

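Call:
send_rows([
  {"hand": 48, "travel": [-1, 0, 8], "turn": 0},
  {"hand": 48, "travel": [-1, 0, 16], "turn": 0},
  {"hand": 48, "travel": [-1, 0, 24], "turn": 0},
  {"hand": 48, "travel": [-1, 0, 32], "turn": 0},
  {"hand": 48, "travel": [-1, 0, 34], "turn": 0},
  {"hand": 48, "travel": [-1, 0, 34], "turn": 0},
])

```text
clock: 22.65
tool_pos: [0.6685, 0.1832, 0.0636]
tool_rot: [-3.137, -0.052, 0.174]
wrist_force: [-0.9, 1.1, -0.1]
gripper_width: 0.041
```

```bash
python3 go.py .6695 .184 .065 .1744; python3 snap.py side i6 180 260 220 320 8
```

```text
t 22.65 pos [0.6685 0.1832 0.0636] yaw 0.1738 w 0.041 f [-0.9  1.1 -0.1]
travel [ 1.2 -0.6 -1.3] turn -0.03 rows 0.045027015677851986
```

View pics/i6.png

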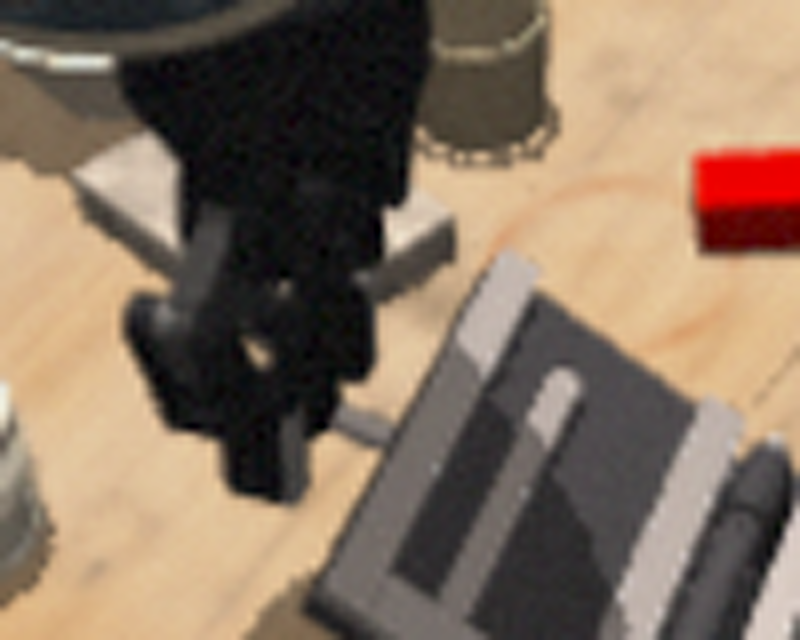

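Call:
send_rows([
  {"hand": 30, "travel": [1, 0, 0], "turn": 0},
  {"hand": 20, "travel": [1, 0, 0], "turn": 0},
  {"hand": 10, "travel": [1, 0, 0], "turn": 0},
  {"hand": 10, "travel": [1, 0, 0], "turn": 0},
  {"hand": 10, "travel": [1, 0, 0], "turn": 0},
])

```text
clock: 23.12
tool_pos: [0.6708, 0.1819, 0.0656]
tool_rot: [-3.139, -0.054, 0.174]
wrist_force: [1.2, -5.3, 0.3]
gripper_width: 0.0205
```

```bash
cat > arc.py <<'E'
import sys,numpy as np
from cell import status
from scipy.spatial.transform import Rotation as R
s=status.get_state(); off=np.array([float(v) for v in open('off.txt').read().split()]) if len(sys.argv)>1 else None
M=R.from_euler('xyz',s['tool_rot']).as_matrix()
m=np.array([.5577,.1648]);c,q=np.cos(.1744),np.sin(.1744)
def tcp(ph): # tcp in mould frame relative pin -> world
    x=.123*np.cos(ph)+off[0]; z=.028+.123*np.sin(ph)+off[2]; y=off[1]
    return np.array([m[0]+c*x-q*y,m[1]+q*x+c*y,z])
d=s['tool_pos'][:2]-m; P=np.array([d@[c,q],d@[-q,c],s['tool_pos'][2]])
if off is None:
    ph=np.radians(22.8); off=P-[.123*np.cos(ph),0,.028+.123*np.sin(ph)]
    open('off.txt','w').write(' '.join(map(str,off))); print('off',off)
b=P-off; print('phi now',np.degrees(np.arctan2(b[2]-.028,b[0])),'r',np.hypot(b[0],b[2]-.028),'f',s['wrist_force'].round(1),'w',s['gripper_width'],'rot',s['tool_rot'].round(3))
if len(sys.argv)>1:
    for ph in map(float,sys.argv[1:]): print(ph,(M.T@(tcp(np.radians(ph))-s['tool_pos'])*1000).round(1).tolist())
E
python3 arc.py; python3 arc.py 26 31 37 43 49 55 61 67 73 79
```

```text
off [ 0.00092054 -0.00276398 -0.01006361]
phi now 22.8 r 0.123 f [ 1.2 -5.3  0.3] w 0.020514661050825785 rot [-3.139 -0.054  0.174]
phi now 22.8 r 0.123 f [ 1.2 -5.3  0.3] w 0.020514661050825785 rot [-3.139 -0.054  0.174]
26.0 [-2.5, -0.0, -6.4]
31.0 [-7.1, -0.0, -16.1]
37.0 [-13.7, -0.1, -27.1]
43.0 [-21.4, -0.1, -37.4]
49.0 [-30.2, -0.1, -46.9]
55.0 [-39.9, -0.1, -55.3]
61.0 [-50.4, -0.1, -62.7]
67.0 [-61.7, -0.2, -69.0]
73.0 [-73.5, -0.2, -74.0]
79.0 [-85.8, -0.2, -77.8]
```

Call:
send_rows([
  {"hand": 10, "travel": [-2.5, 0, -6.4], "turn": 0},
  {"hand": 10, "travel": [-7.1, 0, -16.1], "turn": 0},
  {"hand": 10, "travel": [-13.7, 0, -27.1], "turn": 0},
  {"hand": 10, "travel": [-21.4, 0, -37.4], "turn": 0},
  {"hand": 10, "travel": [-21.4, 0, -37.4], "turn": 0},
])

```text
clock: 23.53
tool_pos: [0.6443, 0.1773, 0.1029]
tool_rot: [-3.138, -0.05, 0.174]
wrist_force: [-3.2, -1.2, -6.4]
gripper_width: 0.0203
```

```bash
python3 arc.py 45 49 55 61 67 73 79 85 91 97;  python3 snap.py side j0 150 270 210 350 5
```

```text
phi now 44.475896539297295 r 0.12131713780465188 f [-3.2 -1.2 -6.4] w 0.020276387701532898 rot [-3.138 -0.05   0.174]
45.0 [0.5, -0.0, -2.0]
49.0 [-5.5, -0.0, -8.1]
55.0 [-15.2, -0.0, -16.5]
61.0 [-25.8, -0.1, -23.9]
67.0 [-37.0, -0.1, -30.1]
73.0 [-48.9, -0.1, -35.1]
79.0 [-61.2, -0.1, -38.9]
85.0 [-73.9, -0.1, -41.3]
91.0 [-86.7, -0.1, -42.4]
97.0 [-99.6, -0.1, -42.1]
```

View pics/j0.png

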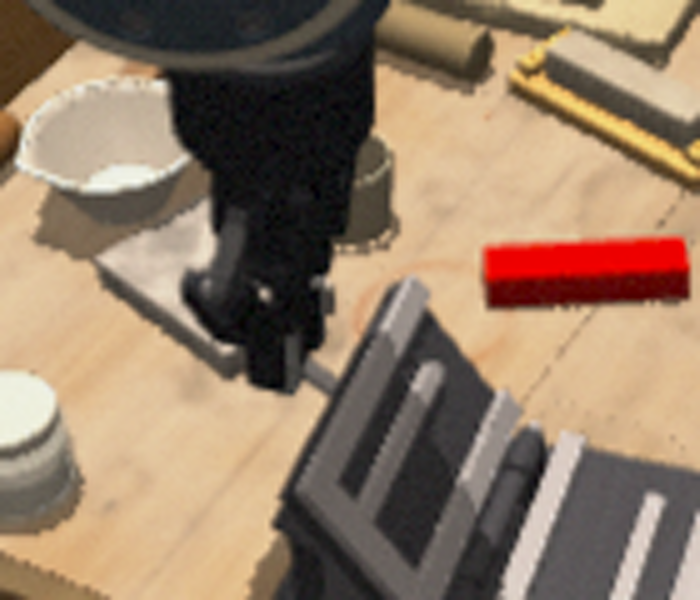

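Leaf follows with the ball in the grip. Continue.

Call:
send_rows([
  {"hand": 10, "travel": [-5.5, 0, -8.1], "turn": 0},
  {"hand": 10, "travel": [-15.2, 0, -16.5], "turn": 0},
  {"hand": 10, "travel": [-25.8, 0, -23.9], "turn": 0},
  {"hand": 10, "travel": [-37, 0, -30.1], "turn": 0},
  {"hand": 10, "travel": [-48.9, 0, -35.1], "turn": 0},
  {"hand": 10, "travel": [-55, 0, -37], "turn": 0},
])

```text
clock: 24.08
tool_pos: [0.5873, 0.1675, 0.1377]
tool_rot: [-3.137, -0.051, 0.174]
wrist_force: [0.5, 0.5, -8.8]
gripper_width: 0.0205
```

```bash
python3 arc.py 79 85 91 97 102 107 112 117 122;  python3 snap.py side j1 130 270 210 350 5
```

```text
phi now 76.5092362668853 r 0.12316231250927909 f [ 0.5  0.5 -8.8] w 0.020517243566704885 rot [-3.137 -0.051  0.174]
79.0 [-5.2, 0.3, -1.2]
85.0 [-17.8, 0.3, -3.7]
91.0 [-30.7, 0.3, -4.8]
97.0 [-43.5, 0.3, -4.6]
102.0 [-54.2, 0.3, -3.3]
107.0 [-64.7, 0.3, -1.2]
112.0 [-75.0, 0.3, 1.9]
117.0 [-85.0, 0.3, 5.8]
122.0 [-94.6, 0.4, 10.6]
```

View pics/j1.png

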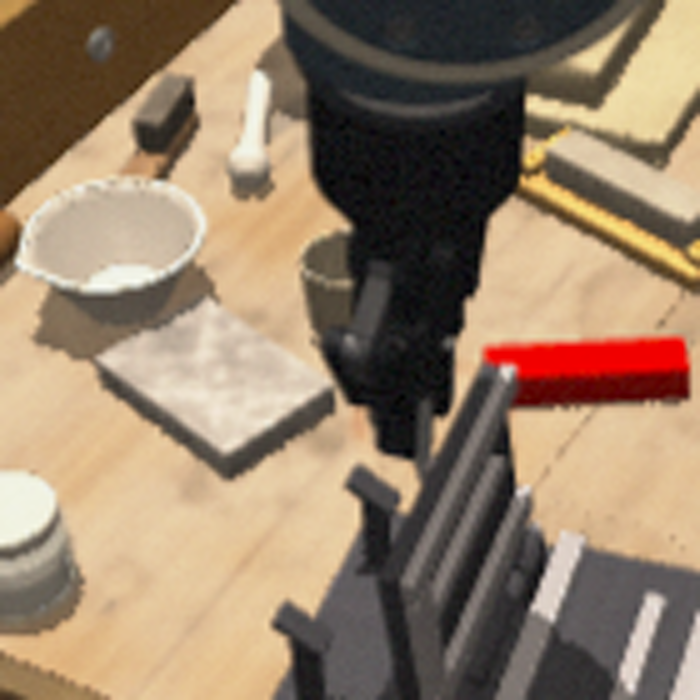

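Call:
send_rows([
  {"hand": 10, "travel": [-7, 0.3, -1.6], "turn": 0},
  {"hand": 10, "travel": [-17.8, 0.3, -3.7], "turn": 0},
  {"hand": 10, "travel": [-30.7, 0.3, -4.8], "turn": 0},
  {"hand": 10, "travel": [-43.5, 0.3, -4.6], "turn": 0},
  {"hand": 10, "travel": [-54.2, 0.3, -3.3], "turn": 0},
  {"hand": 10, "travel": [-64.7, 0.3, -1.2], "turn": 0},
  {"hand": 10, "travel": [-70, 0.3, 0.3], "turn": 0},
])

```text
clock: 24.72
tool_pos: [0.5186, 0.1551, 0.1361]
tool_rot: [-3.137, -0.056, 0.175]
wrist_force: [-0.5, 0.3, 0.5]
gripper_width: 0.0089
```

```bash
python3 arc.py 112 117 122 127 132 137 141 145;  python3 snap.py side j2 130 270 230 370 5
```

```text
phi now 109.18743214108882 r 0.12506496269346606 f [-0.5  0.3  0.5] w 0.008875399432877035 rot [-3.137 -0.056  0.175]
112.0 [-5.2, 0.0, 3.8]
117.0 [-15.2, 0.1, 7.7]
122.0 [-24.8, 0.1, 12.4]
127.0 [-34.0, 0.1, 18.0]
132.0 [-42.6, 0.1, 24.4]
137.0 [-50.7, 0.2, 31.5]
141.0 [-56.7, 0.2, 37.6]
145.0 [-62.2, 0.2, 44.2]
```

View pics/j2.png

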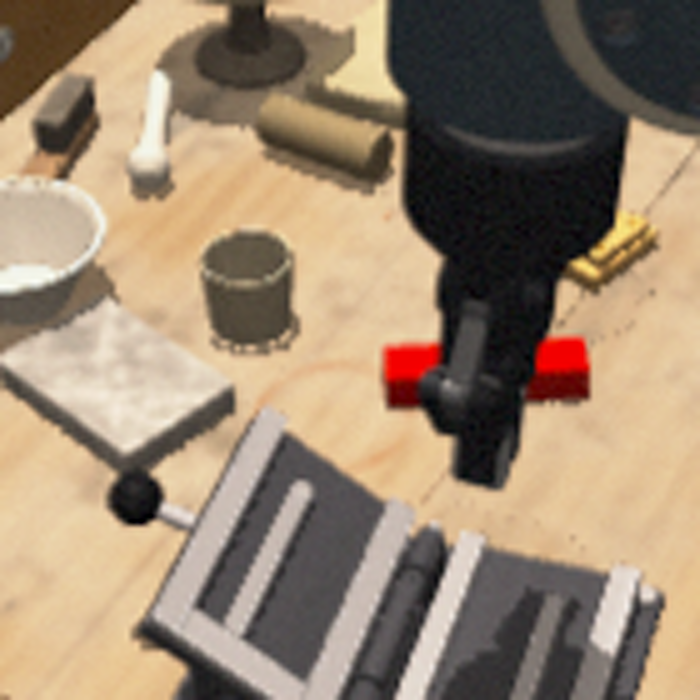

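```bash
python3 go.py .6695 .184 .13 .1744; python3 - <<'E'
import cv2
a=cv2.imread('pics/j2_full.png'); cv2.imwrite('pics/j3.png',cv2.resize(a[205:305,240:370],None,fx=6,fy=6,interpolation=cv2.INTER_CUBIC))
E
```

```text
t 24.77 pos [0.5179 0.155  0.1355] yaw 0.1744 w 0.0083 f [-1.  -0.4 -0.8]
travel [153.8  -2.2  13.9] turn 0.0 rows 3.70397500938999
```

View pics/j3.png

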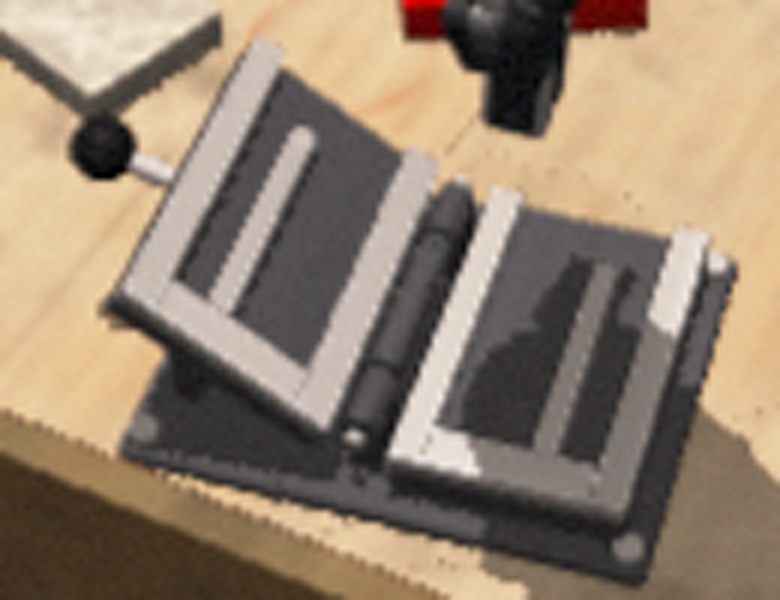

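Call:
send_rows([
  {"hand": 30, "travel": [30, -2, -5], "turn": 0},
  {"hand": 50, "travel": [65, -2, -5], "turn": 0},
  {"hand": 50, "travel": [100, -2, 0], "turn": 0},
  {"hand": 50, "travel": [130, -1, 5], "turn": 0},
  {"hand": 50, "travel": [153, -0.5, 14], "turn": 0},
  {"hand": 50, "travel": [154, -0.5, 14], "turn": 0},
  {"hand": 50, "travel": [154, -0.5, 14], "turn": 0},
  {"hand": 50, "travel": [154, -0.5, 14], "turn": 0},
])

```text
clock: 25.43
tool_pos: [0.6704, 0.1822, 0.1305]
tool_rot: [-3.137, -0.055, 0.174]
wrist_force: [-1.2, 0.5, 0.7]
gripper_width: 0.0426
```

```bash
python3 go.py .6705 .182 .059 .1744
```

```text
t 25.43 pos [0.6704 0.1822 0.1305] yaw 0.1744 w 0.0426 f [-1.2  0.5  0.7]
travel [-3.9  0.5 71.4] turn 0.0 rows 1.7148217284751122
```

Call:
send_rows([
  {"hand": 50, "travel": [-0.5, 0.3, 10], "turn": 0},
  {"hand": 50, "travel": [-1.5, 0.3, 25], "turn": 0},
  {"hand": 50, "travel": [-2, 0.3, 40], "turn": 0},
  {"hand": 50, "travel": [-3, 0.3, 55], "turn": 0},
  {"hand": 50, "travel": [-3.9, 0.3, 68], "turn": 0},
  {"hand": 50, "travel": [-3.9, 0.3, 71], "turn": 0},
  {"hand": 50, "travel": [-3.9, 0.3, 71], "turn": 0},
])

```text
clock: 26.02
tool_pos: [0.6693, 0.182, 0.0588]
tool_rot: [-3.138, -0.054, 0.175]
wrist_force: [-0.5, 0.4, 0.1]
gripper_width: 0.0424
```

Call:
send_rows([
  {"hand": 30, "travel": [0, 0, 0], "turn": 0},
  {"hand": 10, "travel": [0, 0, 0], "turn": 0},
  {"hand": 5, "travel": [0, 0, 0], "turn": 0},
  {"hand": 5, "travel": [0, 0, 0], "turn": 0},
  {"hand": 5, "travel": [0, 0, 0], "turn": 0},
])

```text
clock: 26.43
tool_pos: [0.6698, 0.1817, 0.0606]
tool_rot: [-3.138, -0.056, 0.175]
wrist_force: [-2.7, -2.3, 6.1]
gripper_width: 0.0207
```

```bash
python3 arc.py; python3 arc.py 26 31 37 43 49 55 61 67; python3 snap.py side k0 180 260 220 320 8
```

```text
off [-9.05489922e-05 -2.79145566e-03 -1.51138475e-02]
phi now 22.8 r 0.123 f [-2.7 -2.3  6.1] w 0.02072283297075158 rot [-3.138 -0.056  0.175]
phi now 22.8 r 0.123 f [-2.7 -2.3  6.1] w 0.02072283297075158 rot [-3.138 -0.056  0.175]
26.0 [-2.5, -0.0, -6.4]
31.0 [-7.1, -0.1, -16.1]
37.0 [-13.7, -0.1, -27.2]
43.0 [-21.4, -0.2, -37.5]
49.0 [-30.1, -0.2, -46.9]
55.0 [-39.8, -0.2, -55.4]
61.0 [-50.3, -0.3, -62.8]
67.0 [-61.6, -0.3, -69.1]
```

View pics/k0.png

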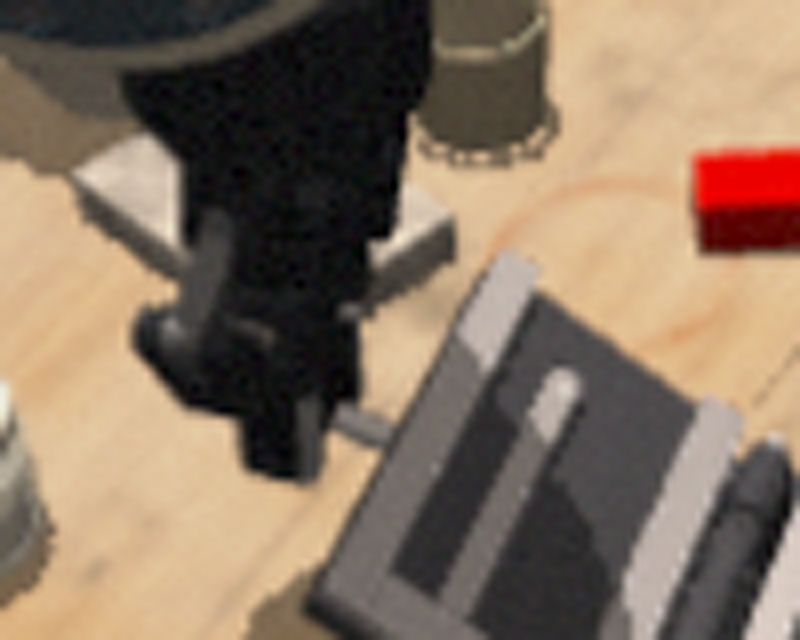

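Call:
send_rows([
  {"hand": 5, "travel": [-2.5, 0, -6.4], "turn": 0},
  {"hand": 5, "travel": [-7.1, 0, -16.1], "turn": 0},
  {"hand": 5, "travel": [-13.7, 0, -27.2], "turn": 0},
  {"hand": 5, "travel": [-21.4, 0, -37.5], "turn": 0},
  {"hand": 5, "travel": [-30, 0, -47], "turn": 0},
  {"hand": 5, "travel": [-39.8, 0, -55.4], "turn": 0},
  {"hand": 5, "travel": [-43, 0, -58], "turn": 0},
  {"hand": 5, "travel": [-43, 0, -58], "turn": 0},
])

```text
clock: 27.15
tool_pos: [0.6222, 0.1735, 0.1163]
tool_rot: [-3.137, -0.054, 0.175]
wrist_force: [-1.0, 1.1, -8.1]
gripper_width: 0.0206
```

```bash
python3 arc.py 57 60 64 68 72 76 80 84
```

```text
phi now 57.78252459415876 r 0.12218043546595302 f [-1.   1.1 -8.1] w 0.02057028546075898 rot [-3.137 -0.054  0.175]
57.0 [1.8, 0.1, 0.3]
60.0 [-3.5, 0.1, -3.3]
64.0 [-10.8, 0.1, -7.8]
68.0 [-18.5, 0.1, -11.7]
72.0 [-26.4, 0.0, -15.0]
76.0 [-34.5, 0.0, -17.9]
80.0 [-42.8, 0.0, -20.1]
84.0 [-51.2, -0.0, -21.7]
```

Call:
send_rows([
  {"hand": 5, "travel": [-3.5, 0, -2.3], "turn": 0},
  {"hand": 5, "travel": [-10.8, 0, -6.8], "turn": 0},
  {"hand": 5, "travel": [-18.5, 0, -10.7], "turn": 0},
  {"hand": 5, "travel": [-26.4, 0, -14], "turn": 0},
  {"hand": 5, "travel": [-30, 0, -15.2], "turn": 0},
  {"hand": 5, "travel": [-30, 0, -15.2], "turn": 0},
])

```text
clock: 27.65
tool_pos: [0.5912, 0.1681, 0.1305]
tool_rot: [-3.136, -0.054, 0.175]
wrist_force: [-0.5, 1.9, -5.7]
gripper_width: 0.0206
```

```bash
python3 arc.py 76 80 84 88 92 96 100 104
```

```text
phi now 74.0365192012129 r 0.12237063391235144 f [-0.5  1.9 -5.7] w 0.02062859808074993 rot [-3.136 -0.054  0.175]
76.0 [-3.8, 0.3, -1.9]
80.0 [-12.1, 0.2, -4.1]
84.0 [-20.5, 0.2, -5.8]
88.0 [-29.0, 0.2, -6.9]
92.0 [-37.6, 0.2, -7.3]
96.0 [-46.2, 0.2, -7.2]
100.0 [-54.7, 0.2, -6.5]
104.0 [-63.2, 0.2, -5.1]
```

Call:
send_rows([
  {"hand": 5, "travel": [-3.8, 0, -0.9], "turn": 0},
  {"hand": 5, "travel": [-12, 0, -3], "turn": 0},
  {"hand": 5, "travel": [-20.5, 0, -4.6], "turn": 0},
  {"hand": 5, "travel": [-29, 0, -5.6], "turn": 0},
  {"hand": 5, "travel": [-29, 0, -5.6], "turn": 0},
])

```text
clock: 28.07
tool_pos: [0.5621, 0.1626, 0.1366]
tool_rot: [-3.137, -0.058, 0.176]
wrist_force: [0.2, -0.1, -0.4]
gripper_width: 0.0043
```

```bash
python3 arc.py 92 96 100 104 108 112 116 120;  python3 snap.py side k1 130 270 230 370 5
```

```text
phi now 88.10919425204808 r 0.12381503946652318 f [ 0.2 -0.1 -0.4] w 0.004294021959373323 rot [-3.137 -0.058  0.176]
92.0 [-8.4, -0.1, 0.3]
96.0 [-17.0, -0.2, 0.4]
100.0 [-25.6, -0.2, 1.1]
104.0 [-34.0, -0.2, 2.4]
108.0 [-42.4, -0.2, 4.3]
112.0 [-50.6, -0.2, 6.8]
116.0 [-58.7, -0.2, 9.8]
120.0 [-66.5, -0.2, 13.4]
```

View pics/k1.png

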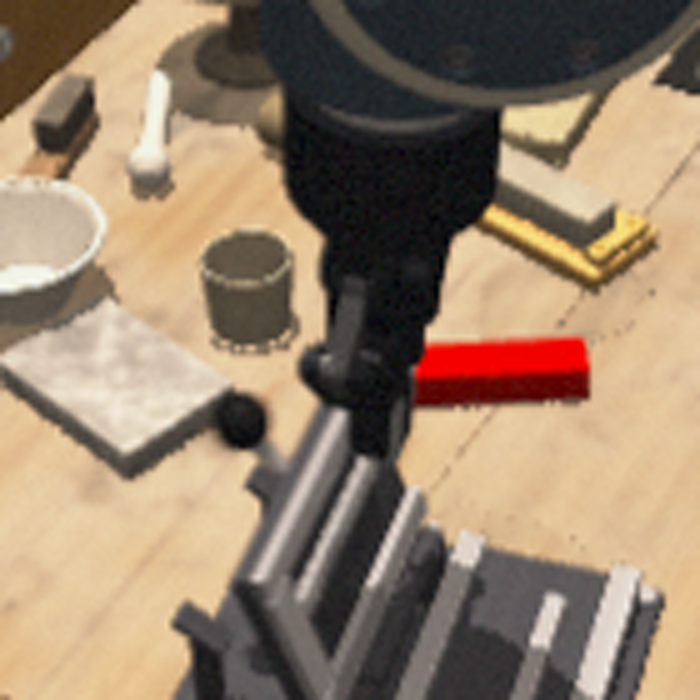

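```bash
python3 - <<'E'
from h import *
def leafpt(o,y,n,a):
    ux,uz=-np.cos(a),np.sin(a); nx,nz=-np.sin(a),-np.cos(a)
    return np.array((o*ux+n*nx,y,28+o*uz+n*nz))/1000
p=[.5577,.1648,.1744]
for name,cr,f,off in (('j0 y-65',(425,285),5,(210,150)),('j0 y65',(300,490),5,(210,150)),('j1 y-65',(513,370),5,(210,130))):
    uv=px(*cr,f,*off)
    for ph in range(30,90,3):
        a=np.radians(167.8-ph)
        for y in((-65,) if '-65' in name else (65,)):
            q=proj('side',T(p,leafpt(95,y,0,a)))[0]
            d=np.hypot(*(q-uv))
            if d<3.2: print(name,ph,q.round(1),np.round(uv,1),d.round(2))
E
```

```text
j0 y-65 45 [293.5 204.1] [294.6 206.6] 2.7
j0 y-65 48 [295.4 203.6] [294.6 206.6] 3.1
j0 y65 39 [267.8 248.7] [269.6 247.6] 2.15
j0 y65 42 [269.5 248.1] [269.6 247.6] 0.5
j0 y65 45 [271.4 247.6] [269.6 247.6] 1.83
j1 y-65 69 [309.8 202.4] [312.2 203.6] 2.63
j1 y-65 72 [312.1 202.6] [312.2 203.6] 0.96
j1 y-65 75 [314.3 203. ] [312.2 203.6] 2.24
```

```bash
python3 snap.py side k2 130 270 210 350 5; python3 -c "
import cv2
a=cv2.imread('pics/j0.png'); cv2.imwrite('pics/j0b.png',cv2.resize(a[250:520,200:500],None,fx=2.5,fy=2.2))"
```

```text
(no output)
```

View pics/k2.png

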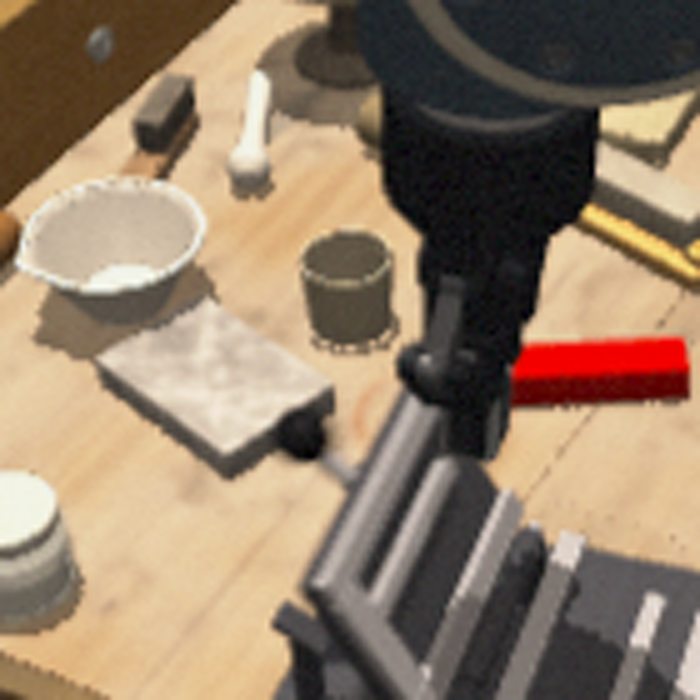

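View pics/j0b.png

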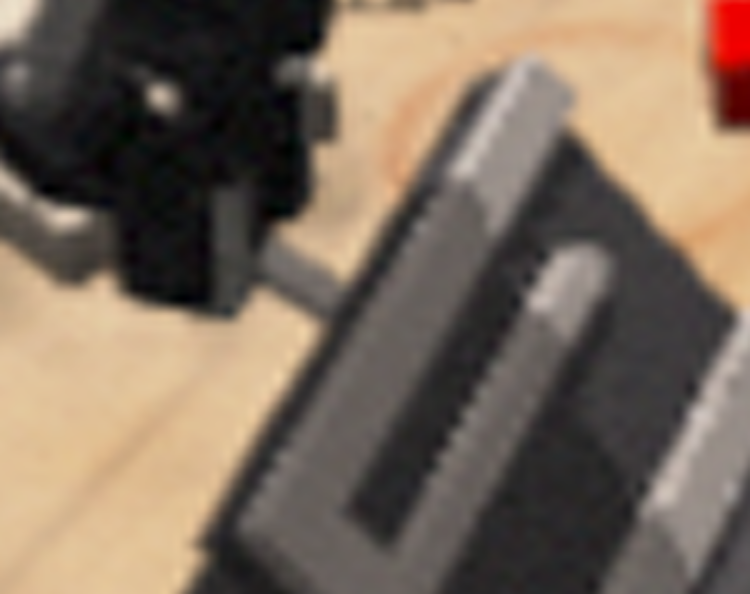

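```bash
python3 - <<'E'
from h import *
from scipy.spatial.transform import Rotation as R
pos=np.array([0.6698,0.1817,0.0606]);M=R.from_euler('xyz',[-3.138,-.056,.175]).as_matrix()
im=cv2.imread('pics/k0_full.png'); f=8; crop=cv2.resize(im[180:260,220:320],None,fx=f,fy=f,interpolation=cv2.INTER_CUBIC)
crop=cv2.convertScaleAbs(crop,alpha=2.2,beta=20)
def P(X): 
    q=proj('side',X)[0]; return tuple(int(round(v)) for v in ((q[0]+.5-220)*f-.5,(q[1]+.5-180)*f-.5))
b=np.array([.6698,.183,.076]); cv2.circle(crop,P(b),int(.012*410/.78*f/1),(0,0,255),1)
for sgn,col in((-1,(0,255,0)),(1,(255,128,0))):
    for zz in(0,-.02):
        q=[P(pos+M@np.array([x,sgn*y,zz])) for x,y in((-.011,.0115),(.011,.0115),(.011,.025),(-.011,.025))]
        cv2.polylines(crop,[np.array(q)],True,col,1)
cv2.imwrite('pics/k3.png',crop)
E
```

```text
(no output)
```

View pics/k3.png

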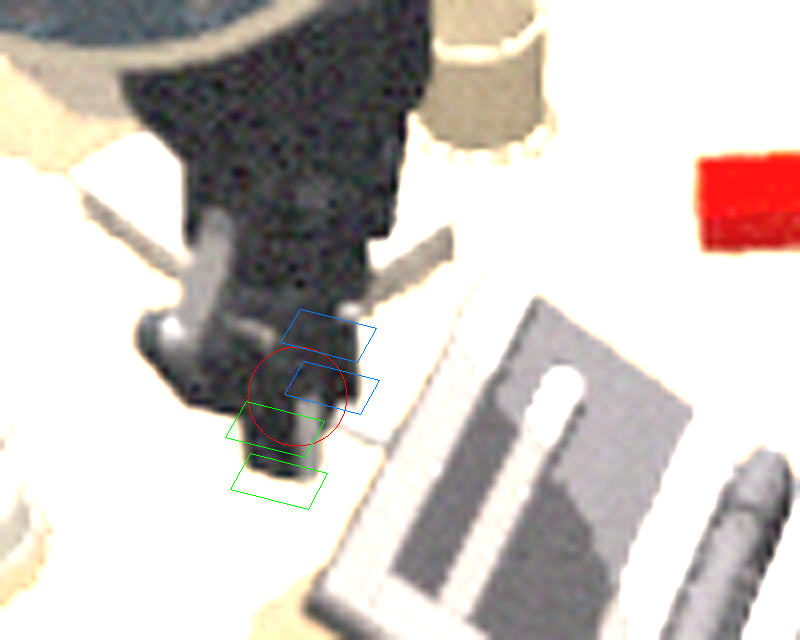

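```bash
python3 go.py .6700 .182 .12 .1744; python3 snap.py side k4 130 270 210 350 5
```

```text
t 28.17 pos [0.5633 0.1631 0.1366] yaw 0.1757 w 0.0045 f [-0.5  0.2  0.5]
travel [1.072e+02 1.000e-01 2.290e+01] turn 0.08 rows 2.6282924487344843
```

View pics/k4.png

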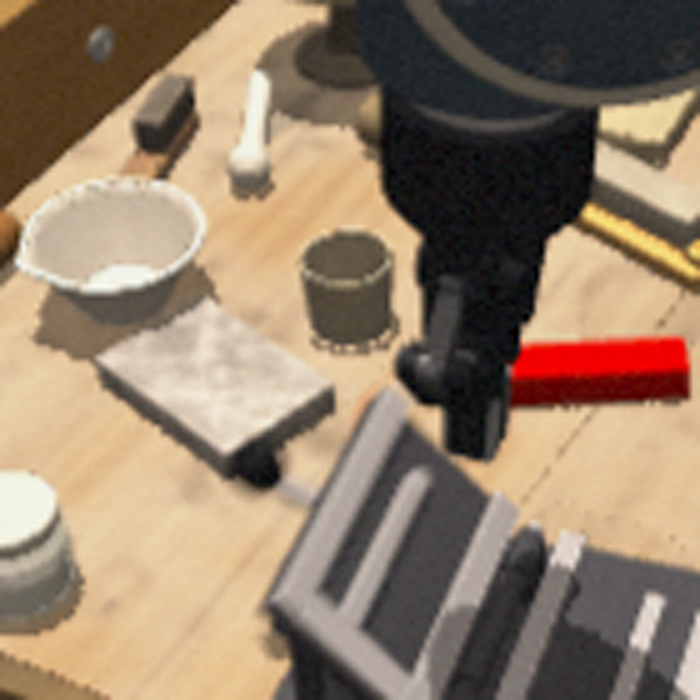

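Call:
send_rows([
  {"hand": 30, "travel": [20, 0, -10], "turn": 0},
  {"hand": 50, "travel": [50, 0, -10], "turn": 0},
  {"hand": 50, "travel": [80, 0, 0], "turn": 0},
  {"hand": 50, "travel": [107, 0, 12], "turn": 0},
  {"hand": 50, "travel": [107, 0, 22], "turn": 0},
  {"hand": 50, "travel": [107, 0, 22], "turn": 0},
  {"hand": 50, "travel": [107, 0, 22], "turn": 0},
  {"hand": 50, "travel": [107, 0, 22], "turn": 0},
])

```text
clock: 28.88
tool_pos: [0.6699, 0.182, 0.1217]
tool_rot: [-3.137, -0.059, 0.176]
wrist_force: [0.0, -1.1, 0.6]
gripper_width: 0.043
```

```bash
python3 go.py .6695 .1822 .055 .1744; python3 snap.py side k5 180 260 220 320 8
```

```text
t 28.88 pos [0.6699 0.182  0.1217] yaw 0.1757 w 0.043 f [ 0.  -1.1  0.6]
travel [-4.3  0.1 66.6] turn 0.08 rows 1.6001225095840876
```

View pics/k5.png

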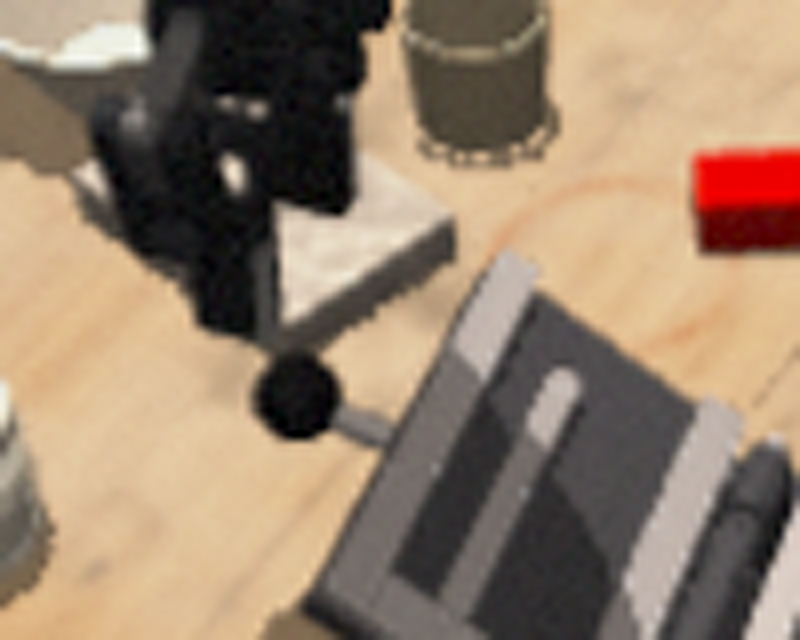

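Call:
send_rows([
  {"hand": 50, "travel": [-0.5, 0.2, 15], "turn": 0},
  {"hand": 50, "travel": [-1, 0.2, 30], "turn": 0},
  {"hand": 50, "travel": [-1.5, 0.2, 45], "turn": 0},
  {"hand": 50, "travel": [-2, 0.2, 60], "turn": 0},
  {"hand": 50, "travel": [-2, 0.2, 67], "turn": 0},
  {"hand": 50, "travel": [-2, 0.2, 67], "turn": 0},
  {"hand": 50, "travel": [-2, 0.2, 67], "turn": 0},
])

```text
clock: 29.52
tool_pos: [0.6721, 0.1827, 0.0564]
tool_rot: [-3.136, -0.061, 0.176]
wrist_force: [-0.6, -0.2, -0.3]
gripper_width: 0.0427
```

Call:
send_rows([
  {"hand": 30, "travel": [0, 0, 0], "turn": 0},
  {"hand": 10, "travel": [0, 0, 0], "turn": 0},
  {"hand": 0, "travel": [0, 0, 0], "turn": 0},
  {"hand": 0, "travel": [0, 0, 0], "turn": 0},
  {"hand": 0, "travel": [0, 0, 0], "turn": 0},
])

```text
clock: 29.93
tool_pos: [0.673, 0.1823, 0.0587]
tool_rot: [-3.137, -0.064, 0.177]
wrist_force: [-1.9, -2.5, 5.9]
gripper_width: 0.0207
```

```bash
python3 arc.py; python3 arc.py 25 28 32 36 40 44 48 52
```

```text
off [ 0.00324677 -0.00276195 -0.01701237]
phi now 22.8 r 0.123 f [-1.9 -2.5  5.9] w 0.02065118297070172 rot [-3.137 -0.064  0.177]
phi now 22.8 r 0.123 f [-1.9 -2.5  5.9] w 0.02065118297070172 rot [-3.137 -0.064  0.177]
25.0 [-1.6, -0.0, -4.4]
28.0 [-4.1, -0.1, -10.4]
32.0 [-7.9, -0.1, -18.1]
36.0 [-12.3, -0.1, -25.5]
40.0 [-17.1, -0.2, -32.6]
44.0 [-22.4, -0.2, -39.3]
48.0 [-28.2, -0.3, -45.6]
52.0 [-34.4, -0.3, -51.6]
```

Call:
send_rows([
  {"hand": 0, "travel": [-1.6, 0, -4.4], "turn": 0},
  {"hand": 0, "travel": [-4.1, 0, -10.4], "turn": 0},
  {"hand": 0, "travel": [-7.9, 0, -18], "turn": 0},
  {"hand": 0, "travel": [-12.3, 0, -25.2], "turn": 0},
  {"hand": 0, "travel": [-17.1, 0, -32.2], "turn": 0},
  {"hand": 0, "travel": [-22.4, 0, -38.8], "turn": 0},
  {"hand": 0, "travel": [-28.2, 0, -45], "turn": 0},
  {"hand": 0, "travel": [-34.4, 0, -50.8], "turn": 0},
  {"hand": 0, "travel": [-34.4, 0, -50.8], "turn": 0},
])

```text
clock: 30.68
tool_pos: [0.6345, 0.1756, 0.1083]
tool_rot: [-3.136, -0.064, 0.177]
wrist_force: [-0.9, 1.9, -4.4]
gripper_width: 0.021
```

```bash
python3 arc.py 53 56 60 64 68 72 76 80; python3 snap.py side k6 170 270 240 340 7
```

```text
phi now 52.632213781690794 r 0.12239502190321934 f [-0.9  1.9 -4.4] w 0.020978741663268404 rot [-3.136 -0.064  0.177]
53.0 [-0.2, 0.1, -1.0]
56.0 [-5.2, 0.1, -5.0]
60.0 [-12.2, 0.0, -10.0]
64.0 [-19.5, -0.0, -14.5]
68.0 [-27.1, -0.1, -18.5]
72.0 [-34.9, -0.1, -22.0]
76.0 [-43.0, -0.1, -24.9]
80.0 [-51.3, -0.2, -27.2]
```

View pics/k6.png

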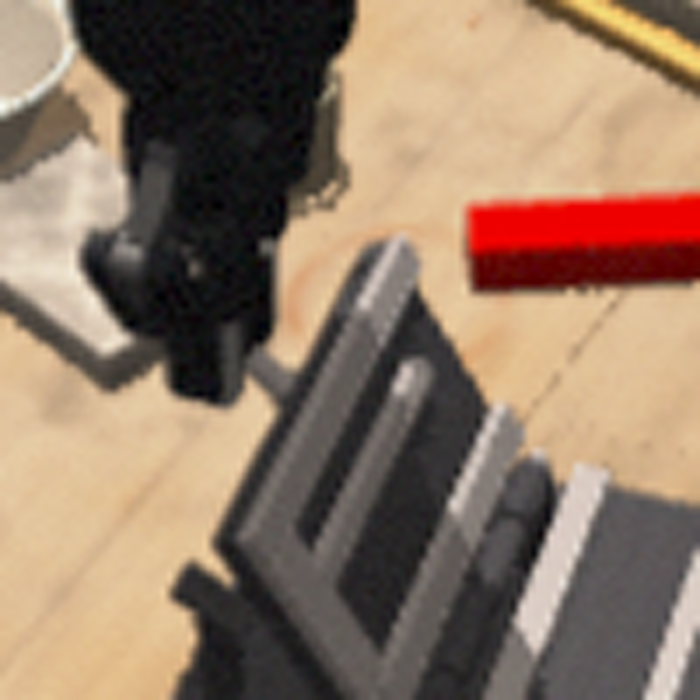

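```bash
cat > phi.py <<'E'
from h import *
import sys
def leafpt(o,y,n,a):
    ux,uz=-np.cos(a),np.sin(a); nx,nz=-np.sin(a),-np.cos(a)
    return np.array((o*ux+n*nx,y,28+o*uz+n*nz))/1000
p=[.5577,.1648,.1744]
f,ou,ov=[float(v) for v in sys.argv[1:4]]
for k in sys.argv[4:]:
    y,u,v=[float(t) for t in k.split(',')]
    uv=np.array(px(u,v,f,ou,ov))
    r=least_squares(lambda q:proj('side',T(p,leafpt(95,y,0,np.radians(167.8-q[0]))))[0]-uv,[60.]); print(k,r.x,r.fun)
E
python3 phi.py 7 240 170 -65,415,245 65,240,540
```

```text
-65,415,245 [53.02967808] [-0.28258516 -1.66554768]
65,240,540 [48.76579512] [0.05644259 0.30498221]
```

Call:
send_rows([
  {"hand": 0, "travel": [-5.2, 0, -4.3], "turn": 0},
  {"hand": 0, "travel": [-12.2, 0, -9.2], "turn": 0},
  {"hand": 0, "travel": [-19.5, 0, -13.7], "turn": 0},
  {"hand": 0, "travel": [-27.1, 0, -17.6], "turn": 0},
  {"hand": 0, "travel": [-30, 0, -19], "turn": 0},
])

```text
clock: 31.15
tool_pos: [0.603, 0.1702, 0.1252]
tool_rot: [-3.136, -0.063, 0.177]
wrist_force: [1.2, 2.5, -5.8]
gripper_width: 0.0209
```

```bash
python3 arc.py 70 72 76 80 84 88; python3 snap.py side k7 170 270 240 340 7
```

```text
phi now 69.68582822553363 r 0.12176007866622068 f [ 1.2  2.5 -5.8] w 0.020945238756720663 rot [-3.136 -0.063  0.177]
70.0 [-0.1, 0.2, -1.4]
72.0 [-4.1, 0.2, -3.1]
76.0 [-12.2, 0.1, -5.9]
80.0 [-20.4, 0.1, -8.3]
84.0 [-28.8, 0.1, -10.0]
88.0 [-37.3, 0.0, -11.1]
```

View pics/k7.png

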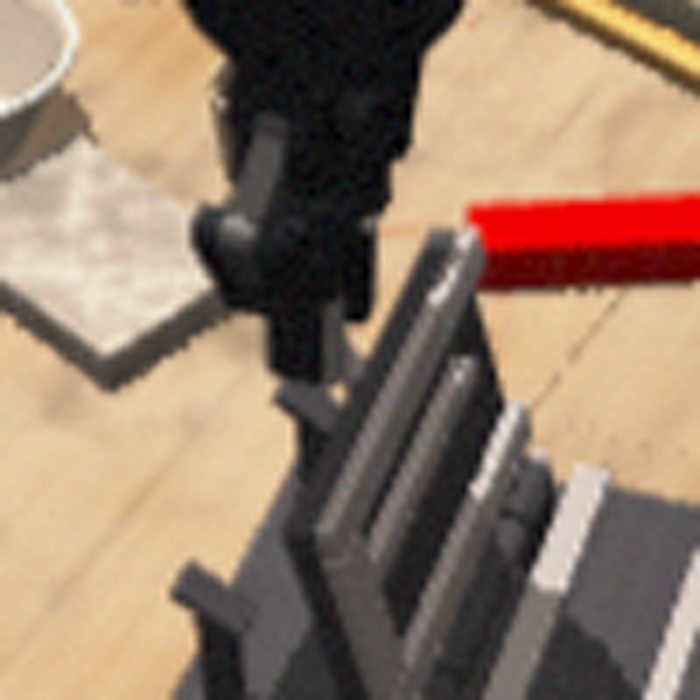

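```bash
python3 phi.py 7 240 170 -65,478,240 65,322,530
```

```text
-65,478,240 [66.37892722] [ 0.05603467 -1.52652761]
65,322,530 [64.40468714] [-0.05425314  1.0566042 ]
```

Call:
send_rows([
  {"hand": 0, "travel": [0, 0, 0.5], "turn": 7},
  {"hand": 0, "travel": [0.5, 0, 1], "turn": 14},
  {"hand": 0, "travel": [1, 0, 1], "turn": 21},
  {"hand": 0, "travel": [1.5, 0, 1], "turn": 28},
  {"hand": 0, "travel": [2, 0, 1], "turn": 35},
  {"hand": 0, "travel": [2.5, 0, 1], "turn": 42},
])

```text
clock: 31.7
tool_pos: [0.6074, 0.1695, 0.1264]
tool_rot: [-3.093, -0.048, -0.563]
wrist_force: [5.3, -8.2, 1.9]
gripper_width: 0.021
```

```bash
python3 arc.py 70; python3 snap.py side k8 170 270 240 340 7
```

```text
phi now 68.04127841136821 r 0.124482054747781 f [ 5.3 -8.2  1.9] w 0.020968668149738415 rot [-3.093 -0.048 -0.563]
70.0 [-4.2, 2.1, -0.4]
```

View pics/k8.png

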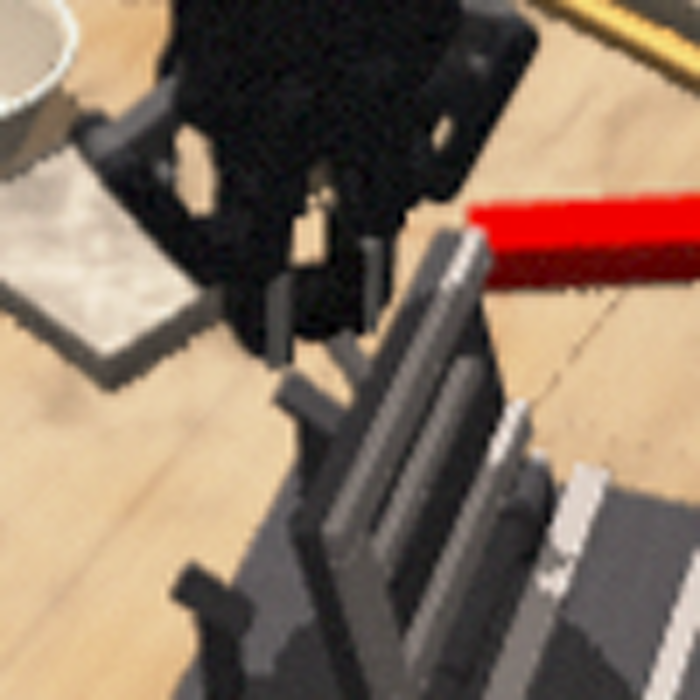

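Call:
send_rows([
  {"hand": 0, "travel": [0, 0.5, 0], "turn": 7},
  {"hand": 0, "travel": [0, 0.5, 0], "turn": 14},
  {"hand": 0, "travel": [0, 0.5, 0], "turn": 21},
  {"hand": 0, "travel": [0, 0.5, 0], "turn": 28},
  {"hand": 0, "travel": [0, 0.5, 0], "turn": 35},
  {"hand": 0, "travel": [0, 0.5, 0], "turn": 42},
  {"hand": 0, "travel": [0, 0.5, 0], "turn": 48},
  {"hand": 0, "travel": [0, 0.5, 0], "turn": 48},
])

```text
clock: 32.42
tool_pos: [0.6061, 0.1691, 0.127]
tool_rot: [-3.076, 0.005, -1.414]
wrist_force: [-4.0, 3.5, 2.5]
gripper_width: 0.0206
```

```bash
python3 arc.py 70; python3 snap.py side k9 170 270 240 340 7
```

```text
phi now 68.7260674098733 r 0.12451134355393885 f [-4.   3.5  2.5] w 0.02061266765585443 rot [-3.076  0.005 -1.414]
70.0 [-1.4, 3.2, 0.2]
```

View pics/k9.png

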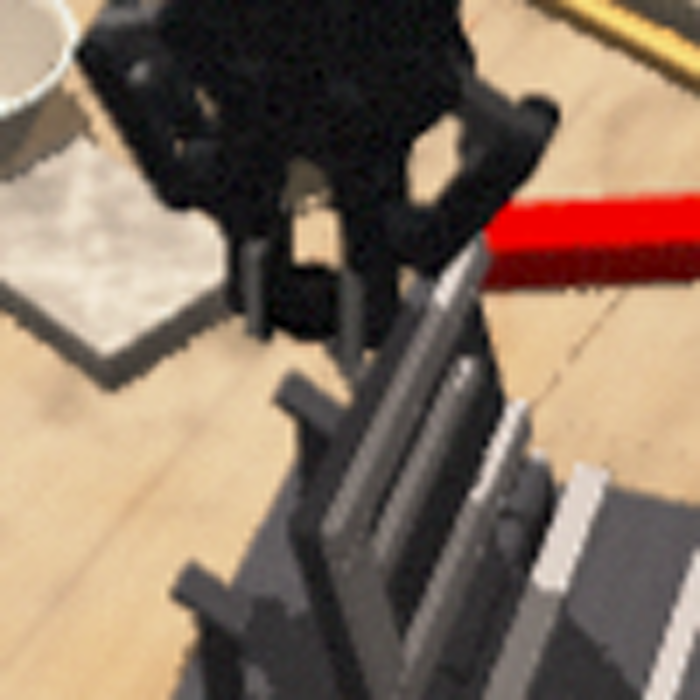

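```bash
sed -i 's/ph=np.radians(22.8)/ph=np.radians(65.5)/' arc.py; python3 arc.py; python3 arc.py 66 69 73 77 81 85 89 93
```

```text
off [-0.00260086 -0.00424173 -0.01289438]
phi now 65.5 r 0.123 f [-3.8  3.5  2.1] w 0.020721345154822872 rot [-3.076  0.005 -1.41 ]
phi now 65.5 r 0.123 f [-3.8  3.5  2.1] w 0.020721345154822872 rot [-3.076  0.005 -1.41 ]
66.0 [0.0, 0.9, -0.5]
69.0 [0.1, 6.7, -3.4]
73.0 [0.2, 14.6, -6.7]
77.0 [0.3, 22.8, -9.4]
81.0 [0.4, 31.1, -11.6]
85.0 [0.5, 39.5, -13.2]
89.0 [0.6, 48.0, -14.3]
93.0 [0.7, 56.6, -14.7]
```

Call:
send_rows([
  {"hand": 0, "travel": [0, 4, -2], "turn": 0},
  {"hand": 0, "travel": [0, 10, -4.8], "turn": 0},
  {"hand": 0, "travel": [0, 17, -7.3], "turn": 0},
  {"hand": 0, "travel": [0, 24, -9.4], "turn": 0},
  {"hand": 0, "travel": [0, 31, -11.2], "turn": 0},
  {"hand": 0, "travel": [0, 35, -12], "turn": 0},
  {"hand": 0, "travel": [0, 35, -12], "turn": 0},
])

```text
clock: 33.05
tool_pos: [0.5709, 0.1629, 0.1389]
tool_rot: [-3.073, 0.004, -1.409]
wrist_force: [1.1, -0.2, 6.9]
gripper_width: 0.0208
```

```bash
python3 arc.py 84 86 89 93 97 101 105 109; python3 snap.py side l0 150 270 240 360 6
```

```text
phi now 82.9580098305507 r 0.12477983093768545 f [ 1.1 -0.2  6.9] w 0.02078356941841829 rot [-3.073  0.004 -1.409]
84.0 [0.1, 2.5, 1.3]
86.0 [0.1, 6.8, 0.7]
89.0 [0.2, 13.2, -0.1]
93.0 [0.3, 21.8, -0.5]
97.0 [0.4, 30.3, -0.3]
101.0 [0.5, 38.9, 0.4]
105.0 [0.6, 47.4, 1.8]
109.0 [0.8, 55.7, 3.7]
```

View pics/l0.png

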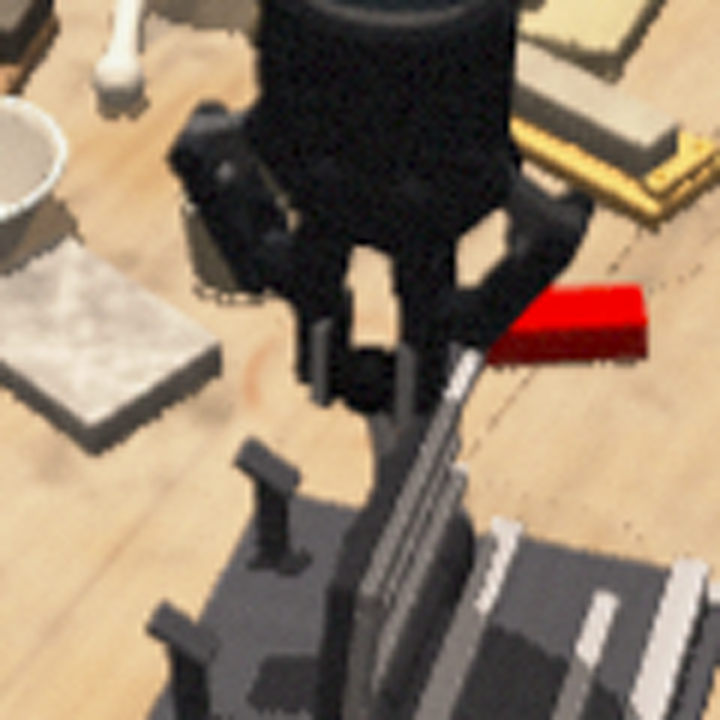

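Call:
send_rows([
  {"hand": 0, "travel": [0, 4, -0.3], "turn": 0},
  {"hand": 0, "travel": [0, 10, -1], "turn": 0},
  {"hand": 0, "travel": [0, 17, -1.5], "turn": 0},
  {"hand": 0, "travel": [0, 24, -1.7], "turn": 0},
  {"hand": 0, "travel": [0, 31, -1.5], "turn": 0},
  {"hand": 0, "travel": [0, 38, -0.8], "turn": 0},
  {"hand": 0, "travel": [0, 40, -0.5], "turn": 0},
  {"hand": 0, "travel": [0, 40, -0.5], "turn": 0},
])

```text
clock: 33.77
tool_pos: [0.5314, 0.1565, 0.1399]
tool_rot: [-3.07, 0.005, -1.409]
wrist_force: [-7.1, 7.7, 22.7]
gripper_width: 0.0204
```

```bash
python3 arc.py 101 105 109; python3 snap.py side l1 150 270 240 360 6
```

```text
phi now 101.23685049596399 r 0.12720222346008944 f [-7.1  7.7 22.7] w 0.020427130404868266 rot [-3.07   0.005 -1.409]
101.0 [0.6, -1.0, 4.1]
105.0 [0.7, 7.4, 5.4]
109.0 [0.9, 15.8, 7.3]
```

View pics/l1.png

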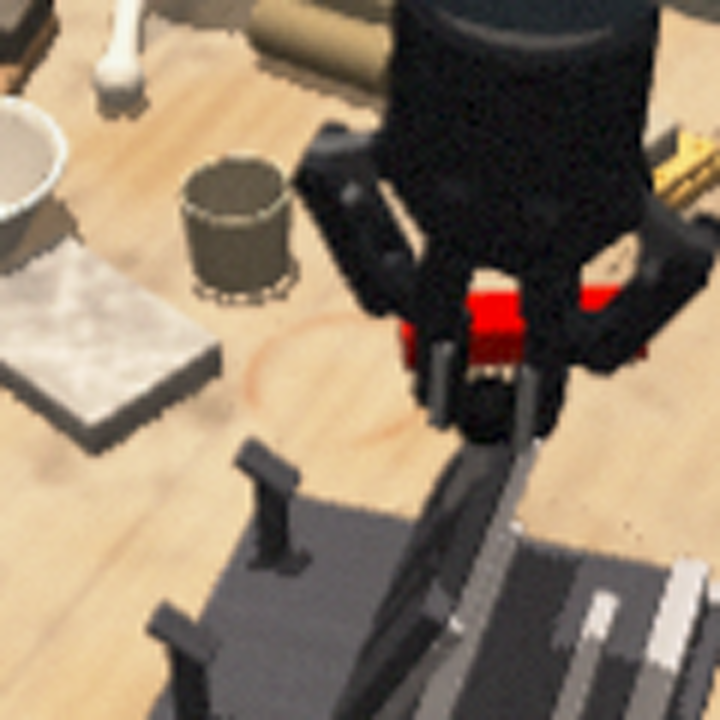

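Call:
send_rows([
  {"hand": 0, "travel": [0, 0, -1], "turn": -7},
  {"hand": 0, "travel": [0, 0, -1.5], "turn": -14},
  {"hand": 0, "travel": [0, 0, -1.5], "turn": -21},
  {"hand": 0, "travel": [0, 0, -1.5], "turn": -28},
  {"hand": 0, "travel": [0, 0, -1.5], "turn": -35},
  {"hand": 0, "travel": [0, 0, -1.5], "turn": -42},
])

```text
clock: 34.32
tool_pos: [0.5284, 0.154, 0.1407]
tool_rot: [-3.092, -0.043, -0.672]
wrist_force: [-10.8, -2.2, 22.5]
gripper_width: 0.0202
```

```bash
python3 arc.py 101 ; python3 snap.py side l2 150 270 240 360 6
```

```text
phi now 102.60446787727288 r 0.1287258097667022 f [-10.8  -2.2  22.5] w 0.020204765527509386 rot [-3.092 -0.043 -0.672]
101.0 [1.9, -4.1, 5.2]
```

View pics/l2.png

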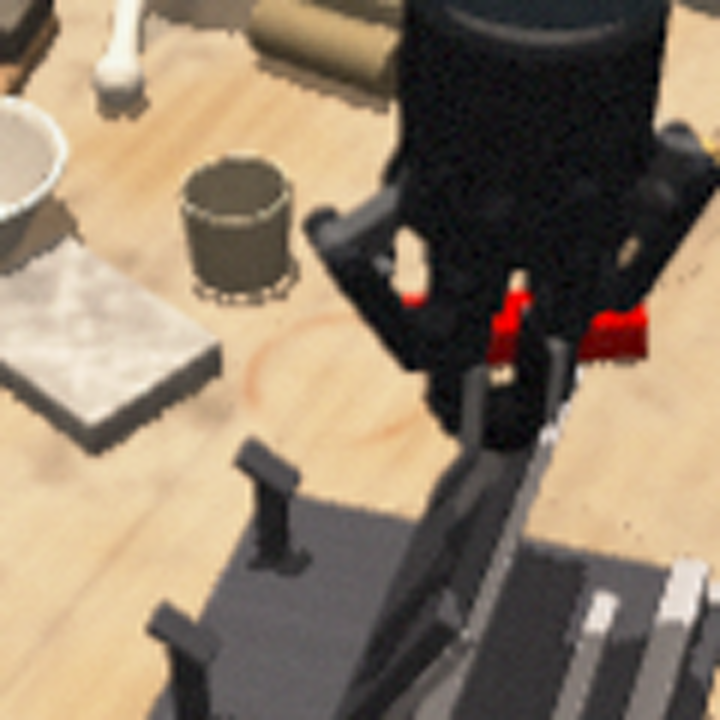

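Call:
send_rows([
  {"hand": 15, "travel": [0, 0, 3], "turn": 0},
  {"hand": 20, "travel": [0, 0, 5], "turn": 0},
  {"hand": 22, "travel": [0, 0, 7], "turn": 0},
])

```text
clock: 34.62
tool_pos: [0.5285, 0.1542, 0.1405]
tool_rot: [-3.089, -0.046, -0.664]
wrist_force: [-19.6, -1.5, 40.9]
gripper_width: 0.0198
```

```bash
python3 arc.py 101 ; python3 snap.py side l3 150 270 240 360 6
```

```text
phi now 102.5729074551772 r 0.12842418580878356 f [-19.6  -1.5  40.9] w 0.019777176501911117 rot [-3.089 -0.046 -0.664]
101.0 [1.9, -3.9, 4.9]
```

View pics/l3.png

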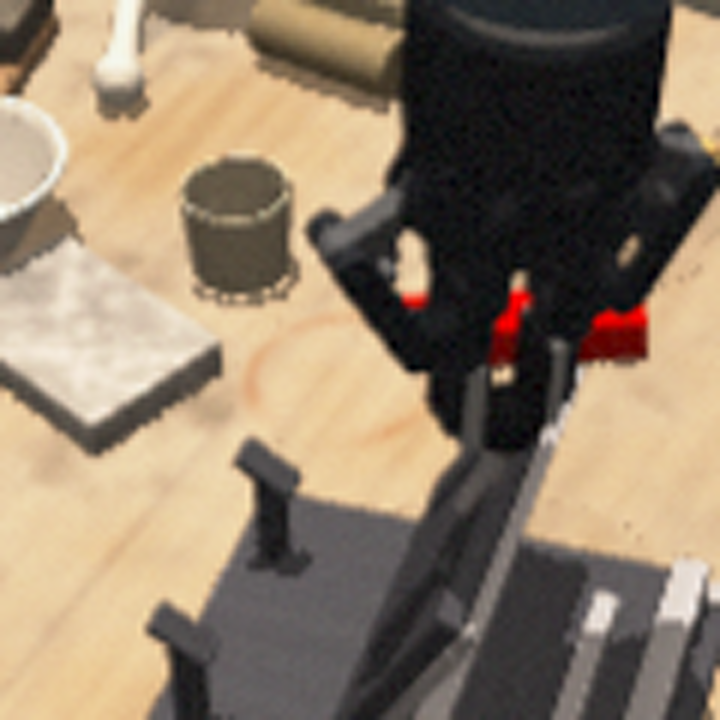

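```bash
python3 phi.py 6 240 150 -65,577,378 ; python3 - <<'E'
from h import *
from scipy.spatial.transform import Rotation as R
import sys
sys.argv=['x','1','0','0']
exec(open('phi.py').read().split("f,ou")[0])
from cell import status
s=status.get_state();pos=s['tool_pos'];M=R.from_euler('xyz',s['tool_rot']).as_matrix()
im=cv2.imread('pics/l3_full.png'); f=9;ou,ov=280,190; crop=cv2.resize(im[ov:ov+60,ou:ou+80],None,fx=f,fy=f,interpolation=cv2.INTER_CUBIC)
crop=cv2.convertScaleAbs(crop,alpha=2.2,beta=20)
def P(X):
    q=proj('side',X)[0]; return tuple(int(round(v)) for v in ((q[0]+.5-ou)*f-.5,(q[1]+.5-ov)*f-.5))
for ph,col in((96,(0,0,255)),(104,(255,0,255)),(110,(0,200,255))):
    a=np.radians(167.8-ph)
    cv2.circle(crop,P(T(p,leafpt(120,0,-26,a))[0]),int(.012*410/.73*f),col,1)
    q=[P(T(p,leafpt(95,y,n,a))[0]) for y,n in((-65,0),(65,0),(65,-16),(-65,-16))]
    cv2.polylines(crop,[np.array(q)],True,col,1)
for sgn,col in((-1,(0,255,0)),(1,(255,128,0))):
    for zz in(0,-.02):
        q=[P(pos+M@np.array([x,sgn*y,zz])) for x,y in((-.011,.0105),(.011,.0105),(.011,.022),(-.011,.022))]
        cv2.polylines(crop,[np.array(q)],True,col,1)
cv2.imwrite('pics/l4.png',crop)
E
```

```text
-65,577,378 [105.34712942] [ 0.89533273 -1.49276985]
```

View pics/l4.png

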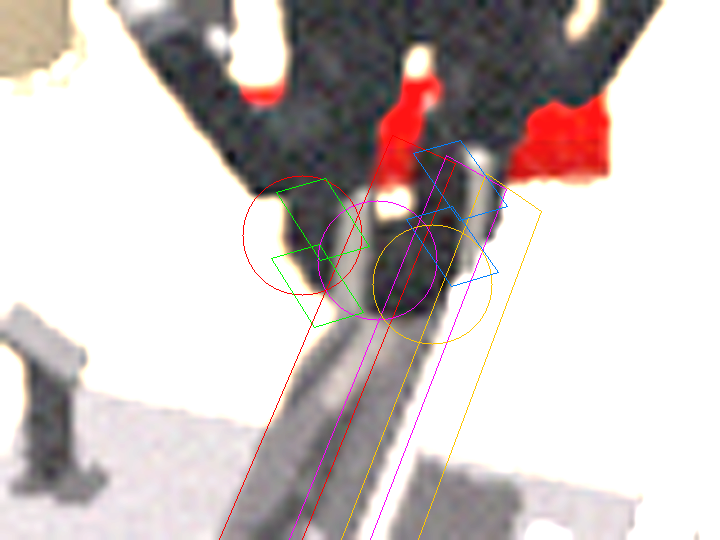

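Call:
send_rows([
  {"hand": 32, "travel": [-1, 1, 8], "turn": 0},
  {"hand": 32, "travel": [-2, 2, 8], "turn": 0},
  {"hand": 20, "travel": [-2, 2, 9], "turn": 0},
  {"hand": 10, "travel": [-2, 2, 9], "turn": 0},
])

```text
clock: 35.0
tool_pos: [0.5259, 0.1528, 0.1322]
tool_rot: [-3.091, -0.047, -0.663]
wrist_force: [-5.6, -2.0, 13.0]
gripper_width: 0.0209
```

```bash
python3 arc.py 105 ; python3 snap.py side l5 150 270 240 360 6
```

```text
phi now 104.74085670069844 r 0.12106381723438851 f [-5.6 -2.  13. ] w 0.02086282278854966 rot [-3.091 -0.047 -0.663]
105.0 [-2.2, -0.7, -1.8]
```

View pics/l5.png

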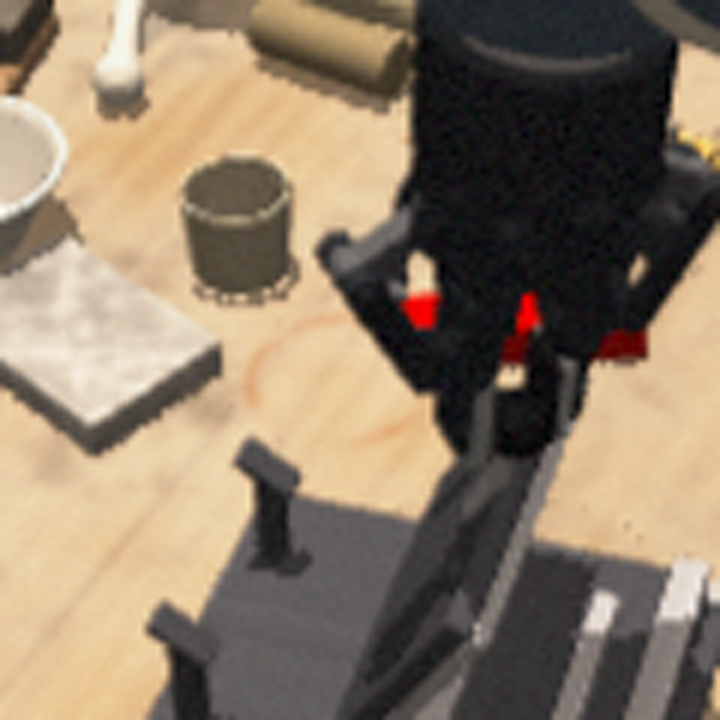

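```bash
cat > ballphi.py <<'E'
from h import *
import sys
exec(open('phi.py').read().split("f,ou")[0].replace("import sys",""))
f,ou,ov,u,v=[float(t) for t in sys.argv[1:6]]
uv=np.array(px(u,v,f,ou,ov))
r=least_squares(lambda q:proj('side',T(p,leafpt(120,0,-26,np.radians(167.8-q[0]))))[0]-uv,[100.]); print(r.x,r.fun)
from cell import status
P=status.get_state()['tool_pos'];b=T(p,leafpt(120,0,-26,np.radians(167.8-r.x[0])))[0]; d=P-b; c,s=np.cos(p[2]),np.sin(p[2]); print('TCP-ball mould',d[:2]@[c,s],d[:2]@[-s,c],d[2])
E
python3 ballphi.py 6 240 150 523 418; python3 ballphi.py 6 240 150 530 412
python3 -c "
import cv2
im=cv2.imread('pics/l5_full.png')[200:235,305:350]; cv2.imwrite('pics/l6.png',cv2.convertScaleAbs(cv2.resize(im,None,fx=16,fy=16,interpolation=cv2.INTER_CUBIC),alpha=2.5,beta=20))"
```

```text
[108.61969255] [-0.53967493  1.18646877]
TCP-ball mould 0.005809843786183624 -0.006299360666824996 -0.012169956898706813
[109.18577478] [-1.1342961   2.44903849]
TCP-ball mould 0.006957697580180674 -0.006299360666824996 -0.01177745975360861
```

View pics/l6.png

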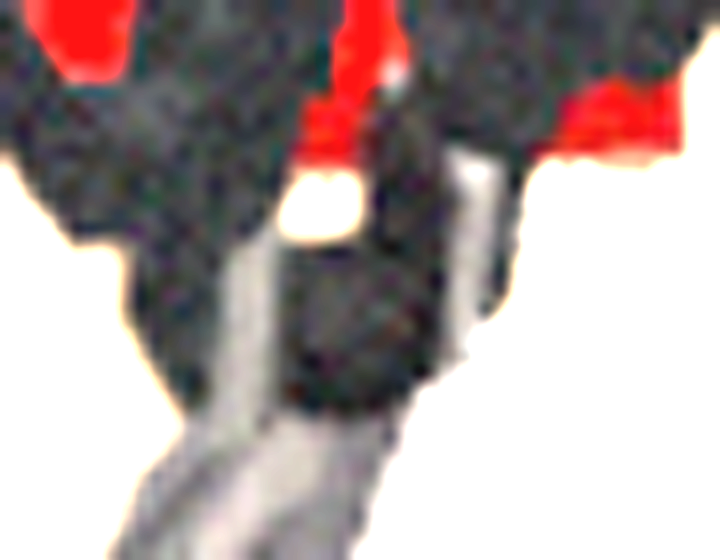

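```bash
python3 ballphi.py 16 305 200 350 325
```

```text
[108.55979355] [-0.2565725  0.5651593]
TCP-ball mould 0.005688160094733018 -0.00629936066682501 -0.01221082435404472
```

Call:
send_rows([
  {"hand": 31, "travel": [-2, 0, 0], "turn": 0},
  {"hand": 31, "travel": [-6, 0, 0], "turn": 0},
  {"hand": 20, "travel": [-7, 0, 0], "turn": 0},
  {"hand": 10, "travel": [-7, 0, 0], "turn": 0},
  {"hand": 10, "travel": [-7, 0, 0], "turn": 0},
])

```text
clock: 35.47
tool_pos: [0.5192, 0.1552, 0.1311]
tool_rot: [-3.096, -0.047, -0.664]
wrist_force: [-0.3, -6.5, 2.8]
gripper_width: 0.0206
```

```bash
python3 go.py .5 .15 .13 .1744 ; python3 snap.py side l7 200 235 305 350 16; python3 -c "
import cv2
im=cv2.imread('pics/l7_full.png')[200:235,305:350]; cv2.imwrite('pics/l7.png',cv2.convertScaleAbs(cv2.resize(im,None,fx=16,fy=16,interpolation=cv2.INTER_CUBIC),alpha=2.5,beta=20))"
```

```text
t 35.47 pos [0.5192 0.1552 0.1311] yaw -0.6645 w 0.0206 f [-0.3 -6.5  2.8]
travel [-11.9  15.9  -0.2] turn -48.06 rows 0.47761148076445775
```

View pics/l7.png

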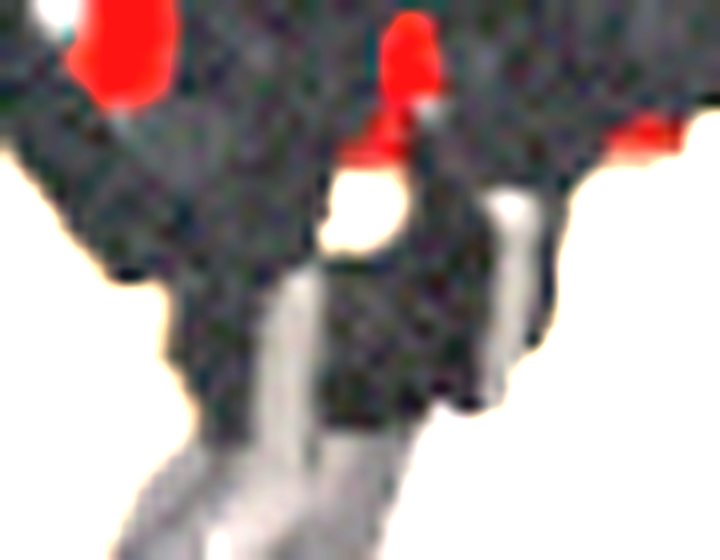

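```bash
python3 ballphi.py 16 305 200 392 338
```

```text
[110.98708072] [-0.44266998  0.90343305]
TCP-ball mould 0.004382839510817686 -0.0027554393230901975 -0.011597057329054
```

Call:
send_rows([
  {"hand": 5, "travel": [0, 0, 0], "turn": -7},
  {"hand": 5, "travel": [-0.5, 0.5, 0], "turn": -14},
  {"hand": 5, "travel": [-0.7, 0.7, 0], "turn": -21},
  {"hand": 5, "travel": [-1, 1, 0], "turn": -28},
  {"hand": 5, "travel": [-1, 1, 0], "turn": -35},
  {"hand": 5, "travel": [-1.3, 1.5, 0], "turn": -42},
  {"hand": 5, "travel": [-1.3, 1.5, 0], "turn": -48},
  {"hand": 5, "travel": [-1.3, 1.5, 0], "turn": -48},
])

```text
clock: 36.18
tool_pos: [0.5159, 0.1554, 0.1304]
tool_rot: [3.138, -0.063, 0.181]
wrist_force: [-3.8, -0.2, 4.9]
gripper_width: 0.0202
```

```bash
python3 go.py .5 .15 .13 .1744 ; python3 snap.py side l8 170 290 250 370 6
```

```text
t 36.18 pos [0.5159 0.1554 0.1304] yaw 0.181 w 0.0202 f [-3.8 -0.2  4.9]
travel [-16.6   2.4  -0.7] turn 0.38 rows 0.40311255167632215
```

View pics/l8.png

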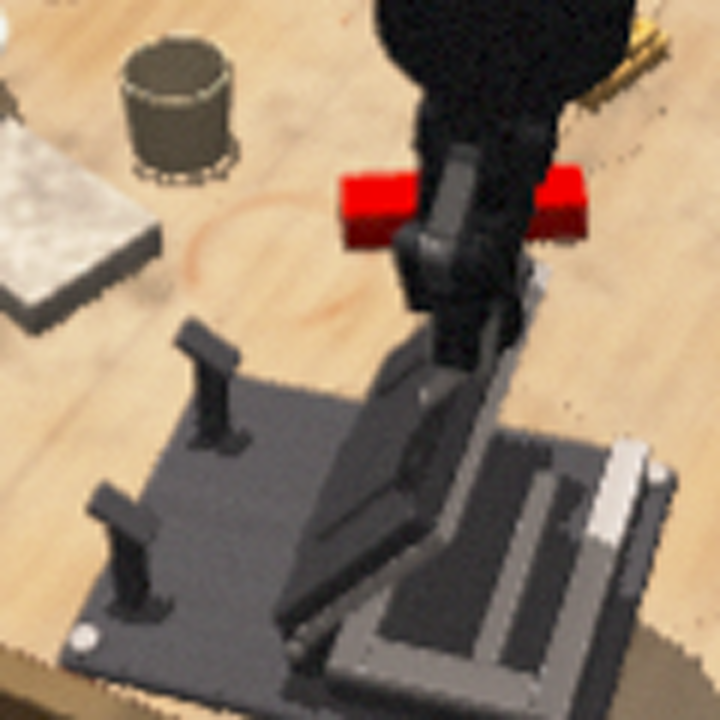

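```bash
python3 phi.py 6 250 170 -65,545,270 65,442,543
```

```text
-65,545,270 [111.93221493] [ 0.49318723 -0.68209803]
65,442,543 [111.48410139] [ 0.37704595 -0.55459237]
```

```bash
sed -i 's/ph=np.radians(65.5)/ph=np.radians(111.7)/' arc.py; python3 arc.py; python3 arc.py 113 115 118 121 124 127 130 133
```

```text
off [ 0.00273337 -0.00204201 -0.01185509]
phi now 111.70000000000002 r 0.12300000000000001 f [-3.6  0.6  5.8] w 0.020135821786645997 rot [ 3.138 -0.063  0.177]
phi now 111.70000000000002 r 0.12300000000000001 f [-3.6  0.6  5.8] w 0.020135821786645997 rot [ 3.138 -0.063  0.177]
113.0 [-2.6, -0.0, 0.9]
115.0 [-6.7, -0.0, 2.4]
118.0 [-12.6, -0.1, 4.9]
121.0 [-18.4, -0.1, 7.7]
124.0 [-24.0, -0.1, 10.8]
127.0 [-29.5, -0.1, 14.2]
130.0 [-34.8, -0.2, 17.9]
133.0 [-39.9, -0.2, 21.9]
```

Call:
send_rows([
  {"hand": 5, "travel": [-2.6, 0, 0.9], "turn": 0},
  {"hand": 5, "travel": [-6.7, 0, 2.4], "turn": 0},
  {"hand": 5, "travel": [-12.6, 0, 4.9], "turn": 0},
  {"hand": 5, "travel": [-18.4, 0, 7.7], "turn": 0},
  {"hand": 5, "travel": [-18.4, 0, 7.7], "turn": 0},
])

```text
clock: 36.65
tool_pos: [0.4957, 0.1518, 0.1219]
tool_rot: [3.139, -0.06, 0.177]
wrist_force: [-10.0, -0.3, 14.0]
gripper_width: 0.0199
```

```bash
python3 arc.py 121 124 127 130 133; python3 snap.py side l9 170 290 250 370 6
```

```text
phi now 122.00215931699205 r 0.12468877346042809 f [-10.   -0.3  14. ] w 0.019882344703083355 rot [ 3.139 -0.06   0.177]
121.0 [2.7, 0.0, 0.5]
124.0 [-2.9, 0.0, 3.6]
127.0 [-8.4, -0.0, 7.0]
130.0 [-13.7, -0.0, 10.7]
133.0 [-18.7, -0.1, 14.7]
```

View pics/l9.png

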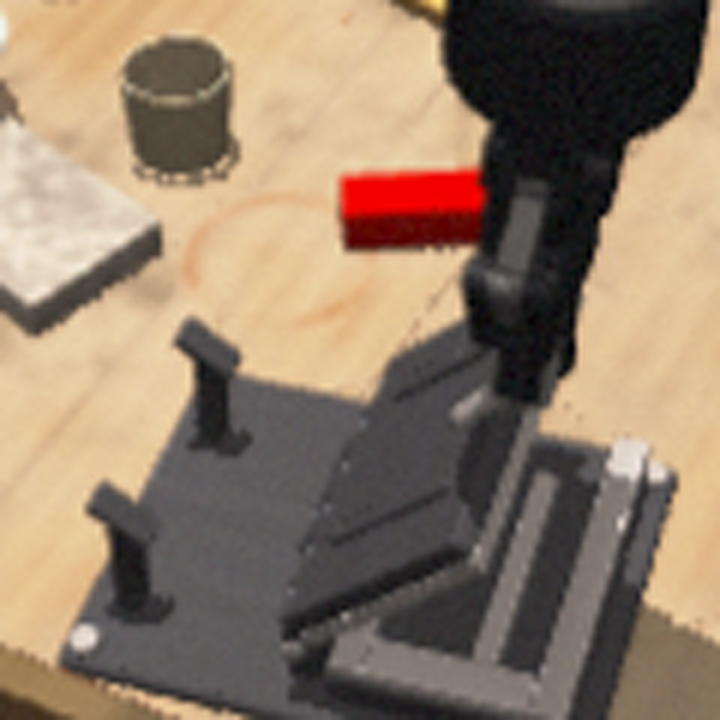

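```bash
python3 phi.py 6 250 170 65,482,568 65,478,562
```

```text
65,482,568 [120.89821997] [-0.05128965  0.05925117]
65,478,562 [119.48631258] [-0.26182497  0.31382761]
```

```bash
sed -i 's/m=np.array(\[.5577,.1648\])/m=np.array([.5557,.1644])/; s/ph=np.radians(111.7)/ph=np.radians(120.7)/' arc.py; python3 arc.py; python3 arc.py 121 123 126 129 132 135 138 141
```

```text
off [ 0.00182265 -0.00196471 -0.01162455]
phi now 120.7 r 0.12300000000000003 f [-10.3  -1.3  15.6] w 0.020043835237890148 rot [ 3.139 -0.061  0.177]
phi now 120.7 r 0.12300000000000003 f [-10.3  -1.3  15.6] w 0.020043835237890148 rot [ 3.139 -0.061  0.177]
121.0 [-0.6, -0.0, 0.3]
123.0 [-4.3, -0.0, 2.3]
126.0 [-9.9, -0.0, 5.7]
129.0 [-15.2, -0.1, 9.3]
132.0 [-20.3, -0.1, 13.1]
135.0 [-25.3, -0.1, 17.3]
138.0 [-30.0, -0.1, 21.7]
141.0 [-34.5, -0.2, 26.3]
```

Call:
send_rows([
  {"hand": 5, "travel": [-1, 0, 0.2], "turn": 0},
  {"hand": 5, "travel": [-4.5, 0, 2.2], "turn": 0},
  {"hand": 5, "travel": [-10, 0, 5.5], "turn": 0},
  {"hand": 5, "travel": [-15.3, 0, 9.1], "turn": 0},
  {"hand": 5, "travel": [-15.3, 0, 9.1], "turn": 0},
])

```text
clock: 37.12
tool_pos: [0.4787, 0.1488, 0.1113]
tool_rot: [3.138, -0.057, 0.178]
wrist_force: [-6.8, 0.7, 7.4]
gripper_width: 0.0204
```

```bash
python3 arc.py 129 132 135 138; python3 snap.py side m0 170 290 250 370 6
```

```text
phi now 130.23658540789327 r 0.12434696301241513 f [-6.8  0.7  7.4] w 0.020442849285021294 rot [ 3.138 -0.057  0.178]
129.0 [2.9, -0.0, -0.5]
132.0 [-2.2, -0.1, 3.4]
135.0 [-7.1, -0.1, 7.6]
138.0 [-11.8, -0.1, 12.0]
```

View pics/m0.png

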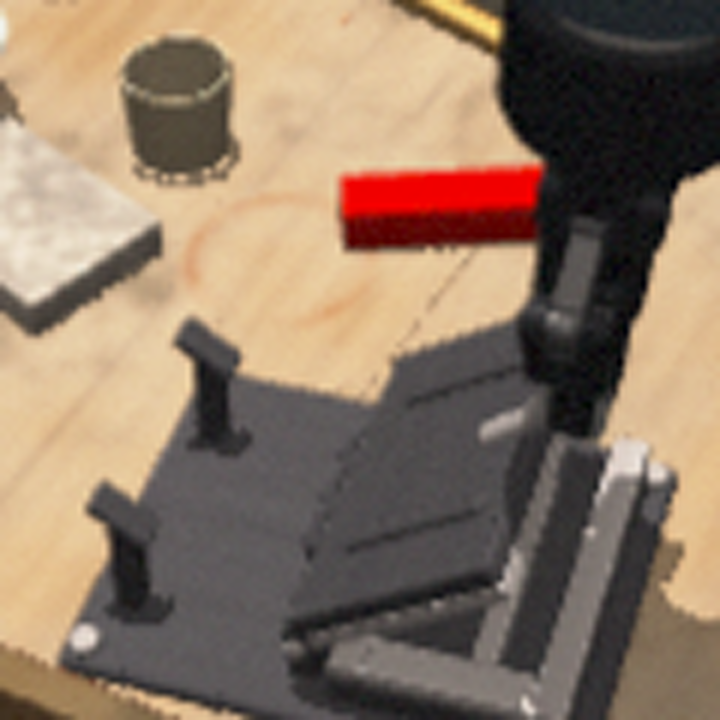

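```bash
python3 phi.py 6 250 170 65,508,592; sed -i 's/ph=np.radians(120.7)/ph=np.radians(129)/' arc.py; python3 arc.py; python3 arc.py 129 132 135 138 141 144 147
```

```text
65,508,592 [128.35632794] [-0.13268251  0.12499744]
off [-0.00075908 -0.00199784 -0.01198827]
phi now 129.0 r 0.123 f [-7.7  0.7  7.7] w 0.020209918724060964 rot [ 3.138 -0.057  0.178]
phi now 129.0 r 0.123 f [-7.7  0.7  7.7] w 0.020209918724060964 rot [ 3.138 -0.057  0.178]
129.0 [0.0, 0.0, 0.0]
132.0 [-5.1, -0.0, 3.9]
135.0 [-10.0, -0.1, 8.1]
138.0 [-14.7, -0.1, 12.5]
141.0 [-19.2, -0.1, 17.1]
144.0 [-23.4, -0.2, 22.0]
147.0 [-27.3, -0.2, 27.1]
```

Call:
send_rows([
  {"hand": 5, "travel": [-2, 0, 1.3], "turn": 0},
  {"hand": 5, "travel": [-5, 0, 3.9], "turn": 0},
  {"hand": 5, "travel": [-10, 0, 8.1], "turn": 0},
  {"hand": 5, "travel": [-14.7, 0, 12.5], "turn": 0},
  {"hand": 5, "travel": [-19.2, 0, 17.1], "turn": 0},
  {"hand": 5, "travel": [-19.2, 0, 17.1], "turn": 0},
])

```text
clock: 37.67
tool_pos: [0.4561, 0.1448, 0.0914]
tool_rot: [3.139, -0.049, 0.174]
wrist_force: [-14.0, 2.6, 9.8]
gripper_width: 0.0199
```

```bash
python3 arc.py 141; python3 snap.py side m1 170 290 250 370 6
```

```text
phi now 143.1831021075301 r 0.12585054447450225 f [-14.    2.6   9.8] w 0.01985696423000626 rot [ 3.139 -0.049  0.174]
141.0 [5.3, 0.0, -1.7]
```

View pics/m1.png

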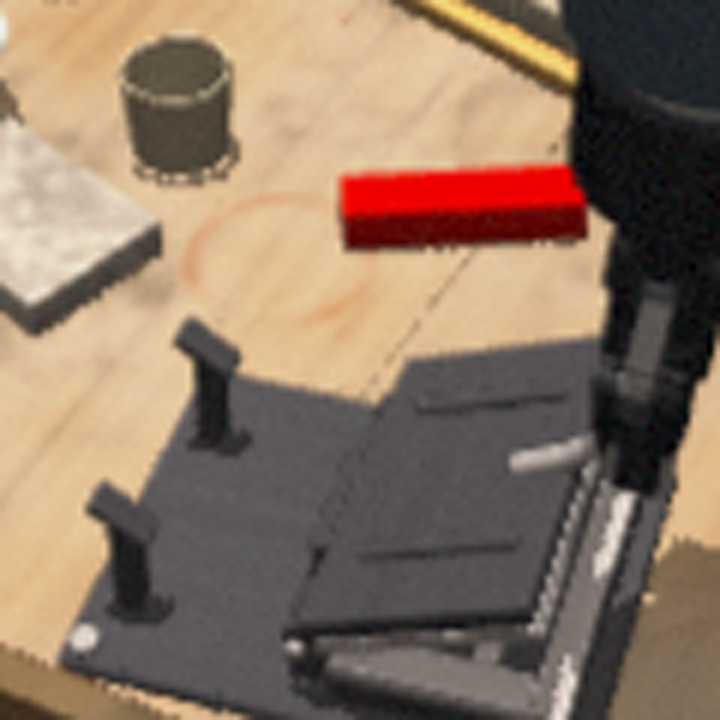

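```bash
python3 phi.py 6 250 170 65,536,632 65,540,638; sed -i 's/ph=np.radians(129)/ph=np.radians(float(open("ph").read()))/' arc.py; echo 140 > ph; python3 arc.py
```

```text
65,536,632 [139.56735742] [ 0.26435041 -0.17287153]
65,540,638 [141.34867658] [ 0.24460836 -0.14922776]
off [-0.00708483 -0.0019967  -0.01537342]
phi now 140.0 r 0.123 f [-14.2   3.    9.9] w 0.020026961024216156 rot [ 3.139 -0.049  0.174]
```

Call:
send_rows([
  {"hand": 5, "travel": [3, 0, 0.5], "turn": 0},
  {"hand": 5, "travel": [6, 0, 1], "turn": 0},
])

```text
clock: 37.88
tool_pos: [0.4549, 0.1446, 0.0891]
tool_rot: [3.14, -0.035, 0.17]
wrist_force: [-39.6, 4.9, 27.2]
gripper_width: 0.02
```

Call:
send_rows([
  {"hand": 5, "travel": [-2, 0, -1], "turn": 0},
  {"hand": 5, "travel": [-4, 0, -1], "turn": 0},
])

```text
clock: 38.05
tool_pos: [0.4483, 0.1438, 0.0888]
tool_rot: [3.141, -0.031, 0.167]
wrist_force: [-21.2, 9.1, 11.6]
gripper_width: 0.0157
```

```bash
python3 snap.py side m2 190 290 280 380 7; python3 snap.py top m3 150 290 190 330 5
```

```text
(no output)
```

View pics/m2.png

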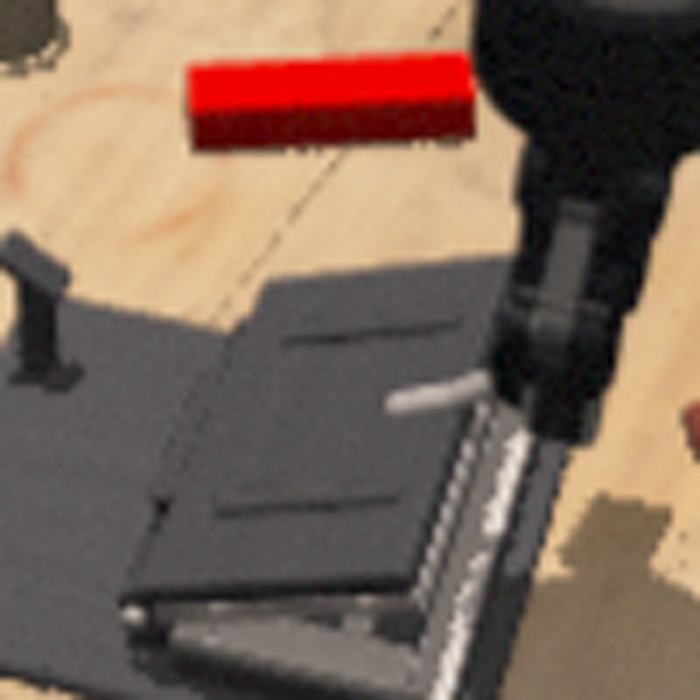

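View pics/m3.png

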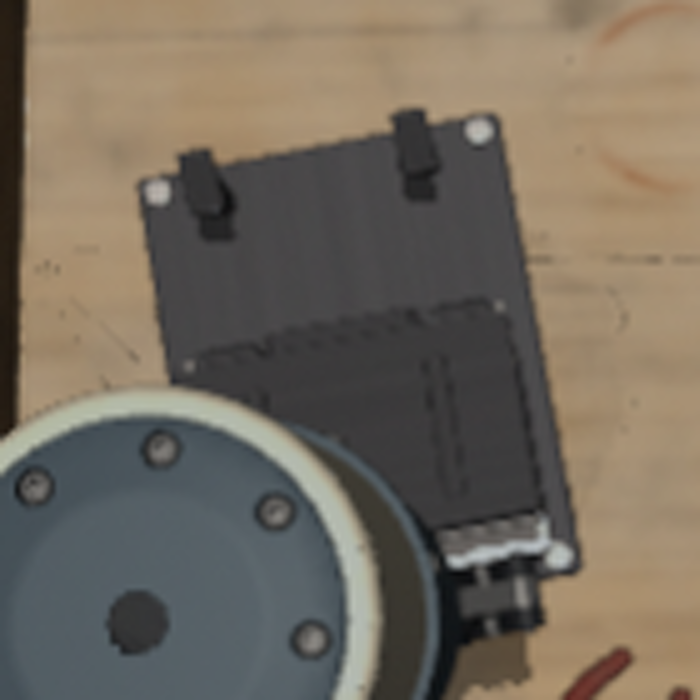

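Call:
send_rows([
  {"hand": 0, "travel": [2, 0, 2], "turn": 0},
  {"hand": 0, "travel": [2, 0, 4], "turn": 0},
  {"hand": 0, "travel": [2, 0, 4], "turn": 0},
])

```text
clock: 38.4
tool_pos: [0.4322, 0.1397, 0.0788]
tool_rot: [3.14, 0.006, 0.16]
wrist_force: [-36.3, 4.7, 15.8]
gripper_width: -0.0001
```

```bash
python3 go.py .45 .144 .08 .1744; python3 snap.py side m4 190 290 280 380 7
```

```text
t 38.4 pos [0.4322 0.1397 0.0788] yaw 0.1599 w -0.0001 f [-36.3   4.7  15.8]
travel [18.3 -1.4 -1.3] turn -0.83 rows 0.4414469823893335
```

View pics/m4.png

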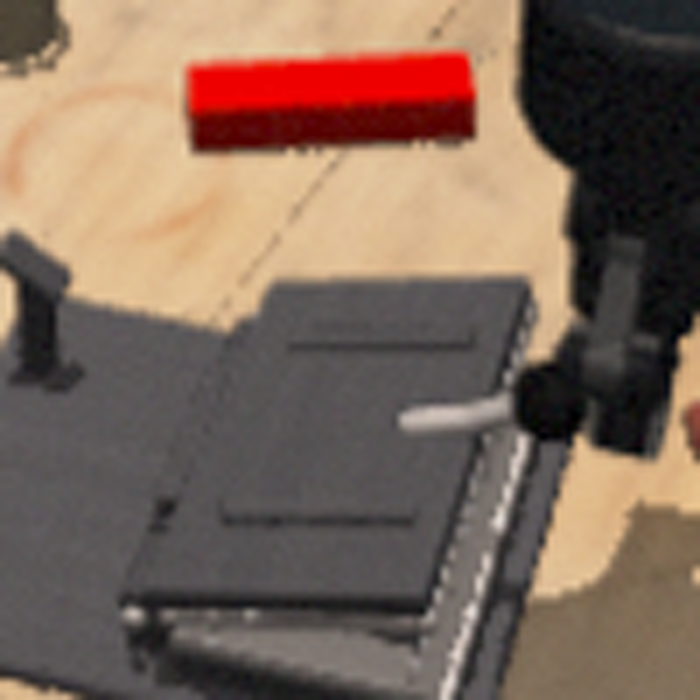

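```bash
python3 ballphi.py 7 280 190 549 402; python3 phi.py 7 280 190 65,428,620
```

```text
[149.66623416] [ 0.44459485 -0.28547489]
TCP-ball mould -0.02201663107231337 -0.0029703294627702738 -0.011182662106726249
65,428,620 [145.170675] [ 0.34992029 -0.18077601]
```

Call:
send_rows([
  {"hand": 0, "travel": [1, 0, 1], "turn": 0},
  {"hand": 0, "travel": [0, 0, 2], "turn": 0},
  {"hand": 0, "travel": [-1, 0, 3], "turn": 0},
])

```text
clock: 38.7
tool_pos: [0.4267, 0.1381, 0.0738]
tool_rot: [3.139, 0.014, 0.158]
wrist_force: [-6.4, -0.6, 1.7]
gripper_width: 0.0001
```

```bash
python3 snap.py side m5 190 290 280 380 7
```

```text
(no output)
```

View pics/m5.png

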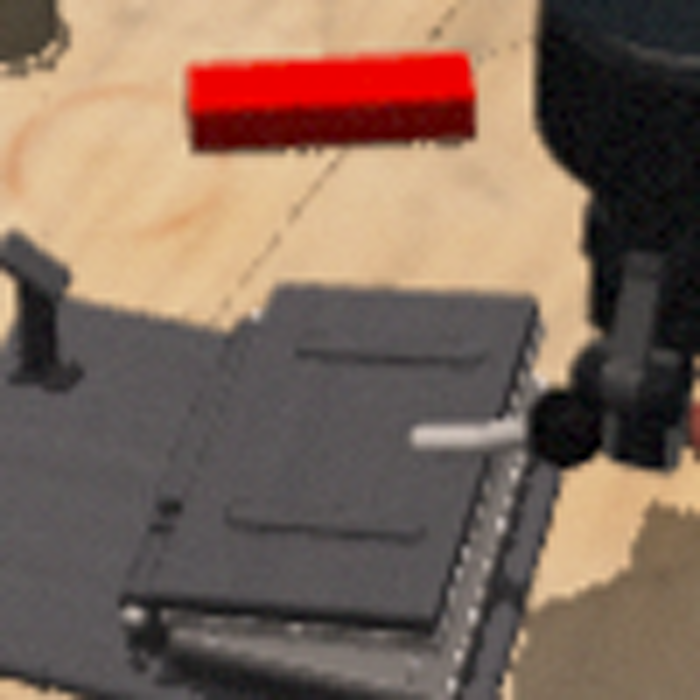

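```bash
python3 ballphi.py 7 280 190 565 426
```

```text
[154.46665534] [ 0.24816837 -0.13013704]
TCP-ball mould -0.022939416078825922 -0.0036147755762042147 -0.007305536252581499
```

Call:
send_rows([
  {"hand": 0, "travel": [0.8, 0, 2], "turn": 0},
  {"hand": 0, "travel": [0.8, 0, 5], "turn": 0},
  {"hand": 0, "travel": [0.8, 0, 8], "turn": 0},
  {"hand": 0, "travel": [0.8, 0, 11], "turn": 0},
  {"hand": 0, "travel": [0.8, 0, 14], "turn": 0},
  {"hand": 0, "travel": [0.8, 0, 14], "turn": 0},
])

```text
clock: 39.25
tool_pos: [0.4206, 0.1364, 0.0563]
tool_rot: [3.138, 0.027, 0.154]
wrist_force: [-15.2, 4.1, 1.4]
gripper_width: -0.0
```

```bash
python3 snap.py side m6 190 290 280 380 7
```

```text
(no output)
```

View pics/m6.png

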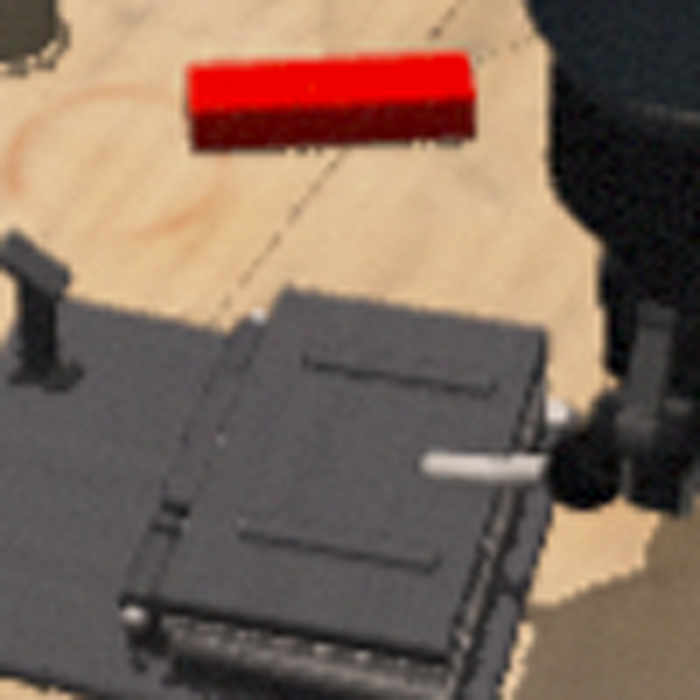

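```bash
python3 ballphi.py 7 280 190 583 472
```

```text
[163.30654011] [ 0.42399613 -0.13213072]
TCP-ball mould -0.02227293366448314 -0.004233746603925195 -0.006830807436099082
```

Call:
send_rows([
  {"hand": 0, "travel": [1.5, 0, 2], "turn": 0},
  {"hand": 0, "travel": [1, 0, 4], "turn": 0},
  {"hand": 0, "travel": [0.5, 0, 6], "turn": 0},
  {"hand": 0, "travel": [0, 0, 8], "turn": 0},
  {"hand": 0, "travel": [-0.5, 0, 10], "turn": 0},
  {"hand": 0, "travel": [-0.5, 0, 12], "turn": 0},
])

```text
clock: 39.8
tool_pos: [0.418, 0.1355, 0.044]
tool_rot: [3.137, 0.031, 0.153]
wrist_force: [-7.4, 0.1, 6.0]
gripper_width: -0.0005
```

```bash
python3 snap.py side m7 190 290 280 380 7
```

```text
(no output)
```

View pics/m7.png

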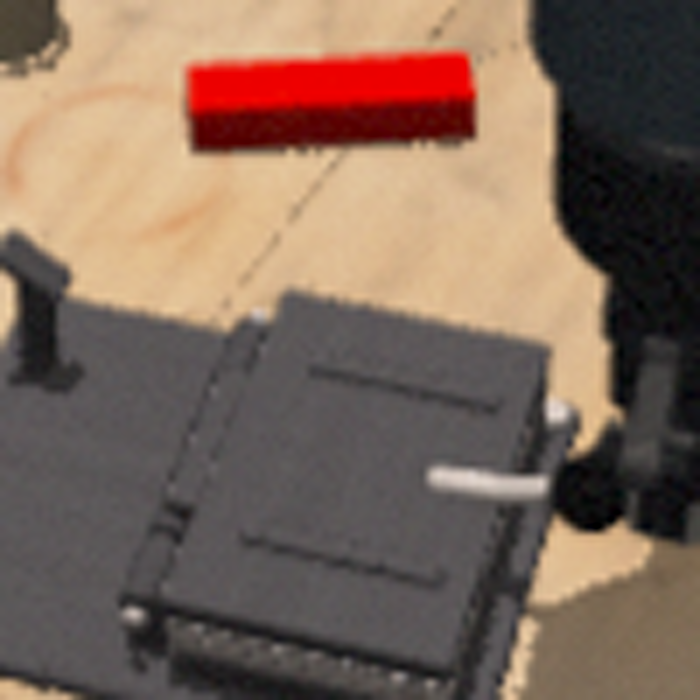

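```bash
python3 ballphi.py 7 280 190 590 492
```

```text
[167.34401793] [ 0.19876448 -0.04247561]
TCP-ball mould -0.022924918639781158 -0.004722920292114001 -0.011378300107498227
```

Call:
send_rows([
  {"hand": 0, "travel": [-0.5, 0, 0], "turn": 0},
  {"hand": 0, "travel": [-1.5, 0, 0], "turn": 0},
  {"hand": 0, "travel": [-2.5, 0, 0], "turn": 0},
  {"hand": 0, "travel": [-4, 0, 0], "turn": 0},
  {"hand": 0, "travel": [-7, 0, 0], "turn": 0},
  {"hand": 0, "travel": [-12, 0, 0], "turn": 0},
  {"hand": 0, "travel": [-20, 0, 0], "turn": 0},
  {"hand": 0, "travel": [-20, 0, -10], "turn": 0},
  {"hand": 0, "travel": [-20, 0, -30], "turn": 0},
])

```text
clock: 40.6
tool_pos: [0.3965, 0.1314, 0.0728]
tool_rot: [3.135, 0.036, 0.153]
wrist_force: [0.9, 0.6, 0.6]
gripper_width: -0.0003
```

```bash
python3 snap.py side n0 190 290 280 380 7;
```

```text
(no output)
```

View pics/n0.png

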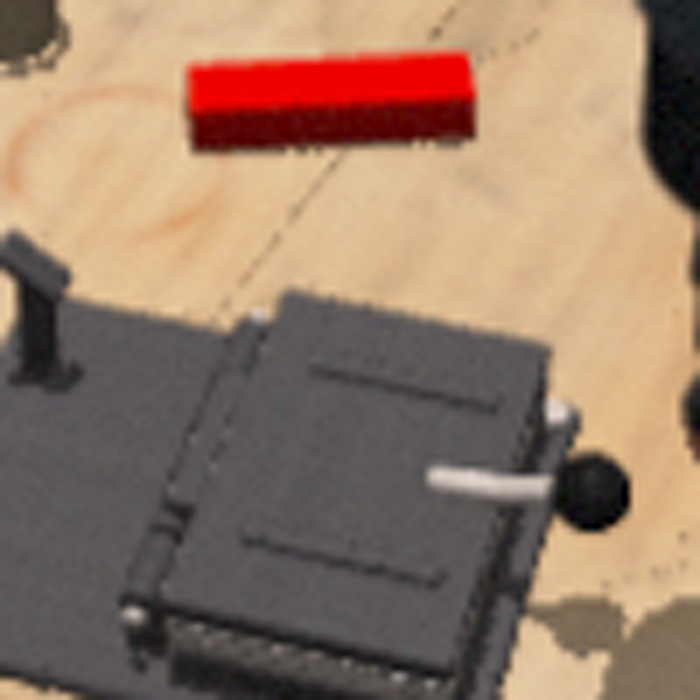

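Call:
send_rows([
  {"hand": 0, "travel": [-10, 0, -30], "turn": 0},
  {"hand": 0, "travel": [-15, 0, -60], "turn": 0},
  {"hand": 0, "travel": [-20, 0, -90], "turn": 0},
  {"hand": 0, "travel": [-20, 0, -110], "turn": 0},
  {"hand": 0, "travel": [-20, 0, -110], "turn": 0},
  {"hand": 0, "travel": [-20, 0, -110], "turn": 0},
])

```text
clock: 41.15
tool_pos: [0.3831, 0.1313, 0.1891]
tool_rot: [3.14, 0.025, 0.155]
wrist_force: [0.3, -0.1, -0.4]
gripper_width: -0.0002
```

```bash
python3 snap.py side n1 100 300 180 400 3; python3 snap.py top n2 0 400 0 640 1;python3 -c "
import cv2
a=cv2.imread('pics/n2.png'); cv2.imwrite('pics/n3.png',cv2.resize(a[135:220,390:450],None,fx=7,fy=7,interpolation=cv2.INTER_CUBIC))"
```

```text
(no output)
```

View pics/n1.png

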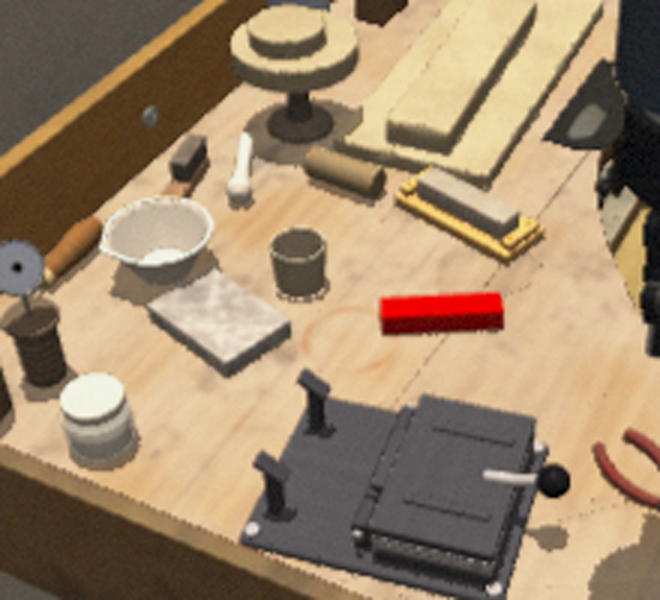

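View pics/n2.png

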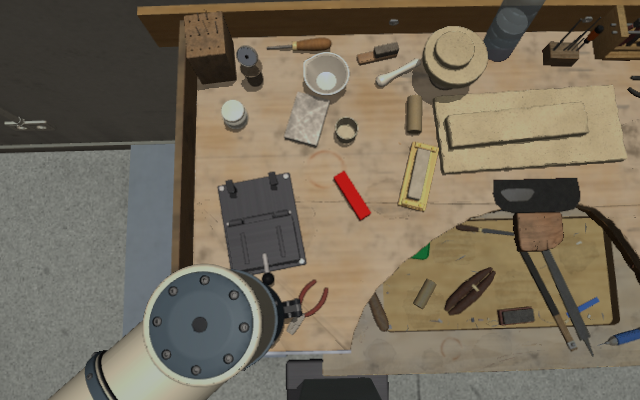

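View pics/n3.png

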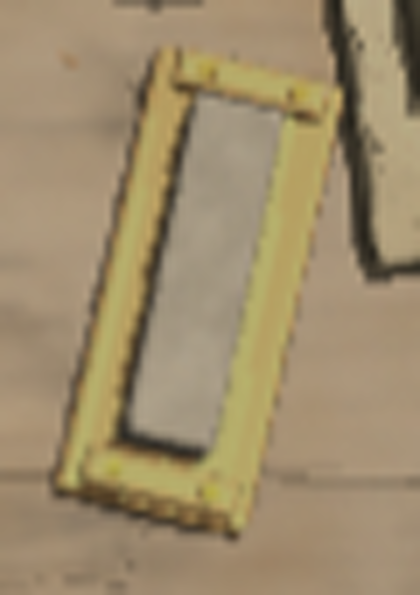

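All is in place: the leaf is shut, the stone lies flat between the cleats, and the bystanders look unmoved. I'm handing in.

```bash
python3 -c "
from cell import job
print(job.hand_in())"
```

```text
the job is handed in; nothing more can be done
None
```

I dressed the mould, put the stone back and shut the leaf, handing in after about 41 s of the 70 s allowed. No verdict was reported. The stroke went as planned, but closing the leaf did not go smoothly.

**Stroke:** I laid the stone flat on the open leaf at about y +46 mm and drew it without lifting to about y −45 mm or a little beyond. Pressure normal to the face was about 17–20 N by the wrist sensor. There was no direct reading of the contact force between stone and mould.

**Stone:** It lies flat between the cleats, about 2.5 mm across and 1 mm along from the board's middle.

**Closing the leaf:**
- **First two tries:** The ball slipped out of the grip near upright and the leaf fell back open on its stops.
- **Third try:** I turned the grip to cage the ball and carried it over the top. At about 26° from shut the ball slid out sideways. I caught it on the closed fingers and eased it down from there.
- **Closing speed:** I could not measure the hinge speed directly. Positions between pictures suggest it stayed well under the 4 rad/s limit, but I have no continuous reading.
- **Forces:** The fingers saw up to about 48 N at the wrist during this (limit 120 N). I saw no sign that the gripper's body itself touched anything.

**Last pictures:** The leaf looks shut; the ball angle read 167.3–167.4° against 167.8° for fully shut, which is within reading error. The steel block, jar, beaker, cork roller and red look-alike appear where they started, judged by eye only. The arm was clear of everything.

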